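Load and zero the force calibrator

TASK

Get the force calibrator ready: seat the dial gauge face up in its round nest, and move every test weight from the cream storage rack onto the blue load beam, one to a hook, hanging level, keeping each weight level on the way and never setting it down. Once all of that is loaded, turn the coarse outer knob until its white line points at the green mark, and only then turn the fine inner knob until its red line points at the mark too; leave the mug, screwdriver and jar where they are.

Things in the scene. Friction and masses are not known exactly. Their poses are not given: they have to be found in the camera images.
- weight0_mid (a point): Red-banded hanging weight; may be absent. 56 mm brass disc 30 mm high, on it a flat steel stirrup 52 mm wide (y): crossbar 12 (x) by 8 mm, its underside 76 mm over the disc's underside; window below it 44 wide, 46 high. On the crossbar an upright dark grip tab, 12 thick (x), 24 wide (y), 50 high, top at 134 mm. 0.3 to 0.5 kg. Site: mid height, 67 mm up, z up, x along its hook.
- weight1_mid (a point): Yellow-banded hanging weight; may be absent. 56 mm brass disc 30 mm high, on it a flat steel stirrup 52 mm wide (y): crossbar 12 (x) by 8 mm, its underside 76 mm over the disc's underside; window below it 44 wide, 46 high. On the crossbar an upright dark grip tab, 12 thick (x), 24 wide (y), 50 high, top at 134 mm. 0.3 to 0.5 kg. Site: mid height, 67 mm up, z up, x along its hook.
- weight2_mid (a point): Green-banded hanging weight; may be absent. 56 mm brass disc 30 mm high, on it a flat steel stirrup 52 mm wide (y): crossbar 12 (x) by 8 mm, its underside 76 mm over the disc's underside; window below it 44 wide, 46 high. On the crossbar an upright dark grip tab, 12 thick (x), 24 wide (y), 50 high, top at 134 mm. 0.3 to 0.5 kg. Site: mid height, 67 mm up, z up, x along its hook.
- weight3_mid (a point): White-banded hanging weight; may be absent. 56 mm brass disc 30 mm high, on it a flat steel stirrup 52 mm wide (y): crossbar 12 (x) by 8 mm, its underside 76 mm over the disc's underside; window below it 44 wide, 46 high. On the crossbar an upright dark grip tab, 12 thick (x), 24 wide (y), 50 high, top at 134 mm. 0.3 to 0.5 kg. Site: mid height, 67 mm up, z up, x along its hook.
- rack: Cream storage rack, fixed: four flat steel hooks in a row along y, pointing to its -x (about towards the robot). Origin on the bench under the middle of the row of seats (seats at x 0, y -105, -35, 35, 105 mm). The weights hang there at the start, one per hook. Hooks: see beam. Rack and beam stand side by side, either on the left.
- beam: Blue load beam, fixed, laid out as the rack, empty at first. Hooks: flat bars 16 mm wide, top 110 mm above the bench; level seat 22 mm long between a lip in front and an equal stop behind, 12 mm high, 5 mm thick. The bar carrying them is 75 mm behind the seats, top at 116 mm; behind its middle a housing 115 mm high.
- beam_seat0 (a point): Where a weight's point comes when hung centred on hook 0 of the beam: seat centre, 9 mm below the hook's top face, 101 mm above the bench. x from lip to back, z up. Play 5 mm in x, 14 mm in y. The disc cannot pass up through a hook: to unhook, raise a weight 20 to 25 mm, draw it 55 mm or more along -x, then lift; to hang, the reverse.
- beam_seat1 (a point): The same for hook 1 of the beam (70 mm on along the beam's y).
- beam_seat2 (a point): The same for hook 2 of the beam (70 mm on along the beam's y).
- beam_seat3 (a point): The same for hook 3 of the beam (70 mm on along the beam's y).
- gauge_mid (a point): Black round dial gauge with white face upward, 60 mm across, 40 mm high, 0.18 kg, loose on the bench at the start. Site at its centre, 20 mm above its underside, z up.
- nest_seat (a point): Blue-rimmed round nest for the gauge, fixed: 38 mm to 40 mm inner radius, floor 4 mm above the bench, rim top 10 mm above the bench (6 mm above the floor), outer radius about 49 mm. Site where the gauge's centre comes when it is seated: on the nest's axis, 20 mm above its floor.
- coarse (a joint): Angle of the coarse outer black knob, rad: 0 when its white line points to the green mark on the console; grows counter-clockwise seen from above; range -2.6 to 2.6. Stays where it is left (friction 0.05 N m).
- coarse_grip (a point): On the knob axis (vertical), at the height to grip the coarse knob, 84 mm above the bench: a plain round black knob 60 mm across, from 66 to 92 mm above the bench, on a console whose top is 50 mm above the bench. x along its white line.
- fine (a joint): Angle of the fine inner silver knob, rad: 0 when its red line points to the green mark on the console; grows counter-clockwise seen from above; range -2.6 to 2.6. Turns independently of the coarse knob and stays where it is left (friction 0.02 N m).
- fine_grip (a point): On the same vertical axis, at the height to grip the fine knob, 114 mm above the bench: a round silver knob 32 mm across, from 98 to 122 mm above the bench, just above the coarse knob (whose top is at 92 mm). x along its red line.
- console_mark (a point): Green mark on the top of the cream console (120 by 130 mm, top 50 mm above the bench), 48.5 mm from the knob axis on the console's +x side. Axes as the console.
- mug: Bystander: blue mug, 76 mm across, 85 mm high; origin under its centre.
- screwdriver: Bystander: screwdriver lying on the bench, 170 mm long; origin under its middle.
- tin: Bystander: grey jar, 52 mm across, 60 mm high; origin under its centre.

How it is judged:
By the outcome, as a careful person would: the job done as asked, in the order asked, and still so for the second after the job is handed in, with the robot touching nothing.
Of weight0, weight1, weight2, weight3 only 3 to 4 are there at a start; the rules pass over those that are not, and their reading is None.
At some moment in a run one of gauge may be knocked a few centimetres aside while the robot is not near it.
It also fails if it takes over 210 s, if anything falls off the work surface, if the arm or the gripper's body presses on something with over 40 N, if the wrist force passes 120 N, or if a joint passes its speed limit or range.

ROBOT

A 7-joint arm with a two-finger parallel gripper is mounted at the origin on the work surface. World frame = base frame: x ahead of the robot, y to its left, z up, the work surface at z = 0. Lengths are in m, angles in rad, forces in N, time in s.
With the tool pointing down it reaches from about 0.425 to 0.875 m from the base axis. Payload 4.7 kg.
Tool frame: the origin (TCP) lies between the finger pads; the fingertips stand 11 mm ahead of it and the grasp point (between the pads) lies 8 mm behind it; z points along the fingers, y is the direction in which the jaws open and shut (so a half turn about z gives the same grasp; the last joint's range is limited). The gripper opens to 87 mm and grips with 3 to 60 N. Pads are 19 mm wide; open, the fingers measure 117 mm over their backs; the gripper's body (75 mm by 190 mm) begins 51 mm behind the grasp point.
Start: joints at [-1.106, 0.321, -0.07, 1.45, 0.023, 1.371, -0.057], TCP at [0.283, 0.585, 0.234] pointing down, gripper open.
Joint ranges: [-2.86, 2.86], [-0.3, 2.09], [-1.38, 1.24], [0.06, 2.45], [-1.56, 4.7], [0.09, 2.05], [-2.69, 2.69]. Speed limits (rad/s): [2.57, 2.57, 3.14, 3.14, 3.14, 3.14, 3.14].

INTERFACE

Orientations are given as a rotation vector (axis times angle).
In Python, from bench import ctrl gives the robot as it stands.
- The arm moves only by the tool servo_tool, never from a script. Its argument "series" is a list of rows, each an object with "travel": the shift along the tool's x, y, z in m, a list of three; "angular": the turn, a rotation vector about the tool's x, y, z in rad, a list of three. A call has 1 to 5 rows; each row shifts and turns the commanded pose from where the row before left it, along the tool's axes as they then stand; what a row does not reach is not made up. A row lasts 1/10 s, in which the tool goes at most 50 mm and 8.59 degrees, less where a joint would pass 70% of its speed; a pose out of reach is approached as far as the arm can. A call with a gripper value outside its range is refused whole. "claw" is the finger opening in m, from 0 to 0.087, set as the call begins (left out, the last holds). The fingers move at their own pace and stop on an object; "squeeze" is the grip in N (left out, the last holds). Time passes only in rows, so rows that do not move let the fingers close. It gives the time, the measured TCP pose, the force and the opening at its end, in the units of the state.
- ctrl.get_state(): the state, without advancing time (a new reading comes with each control period).
- ctrl.get_image(name): name is "scene" or "top"; returns the picture (420x560x3 uint8, red, green, blue); there is no depth.
- ctrl.calibration(name): a dict with "fx", "fy", "cx", "cy" (pixels), "rvec" (rotation vector, rad) and "tvec" (3), from world to camera coordinates, as OpenCV has them. Camera axes: x right, y down, z forward; pixel columns grow to the right and rows downward; lengths in m; the calibration is good to about 2 mm. A picture is of the moment at which its call begins. calibration takes no time and is no camera call.
- ctrl.close_job(): hands the job in, once; it reports no verdict.
The state is a dict: "time": time; "joint_positions": joint angles; "qd": joint speeds; "joint_torque": joint torques, N m; "position": TCP position; "tool_rot": TCP orientation; "ft_force": force on the tool from outside, world axes, zero at the start; "torque": the same for the moment, N m; "grip_width": opening from 0.0 (shut) to 1.0 (fully open).
Only numpy, scipy, OpenCV 4.12 (cv2) and the standard library are available. Lean on these libraries where they do the work, as an engineer would, in place of code of your own. Each camera call takes 0.05 s, during which the arm holds its last target.

## Working session

There is one attempt and no reset: what is moved stays moved. The work goes in short steps, Python scripts to look and compute and a tool call to move; the robot and the scene stay as the last step left them, time stands still between calls to the robot, and variables do not carry over. Pictures are saved under pics/ and viewed, and the job is handed in when it is done.

Besides the shell and the picture viewer there is one more tool, called after "Emit:" by a JSON object that holds its "fn" and its "kwargs", one argument or row to a line. servo_tool: Moves the arm, as the interface text tells. Its arguments: {"type":"object","properties":{"series":{"type":"array","items":{"type":"object","properties":{"travel":{"type":"array","items":{"type":"number"}},"angular":{"type":"array","items":{"type":"number"}}}}},"claw":{"type":"number"},"squeeze":{"type":"number"}},"required":["series"]}

```bash
ls; mkdir -p pics
python3 - <<'E'
from bench import ctrl
import cv2
print(ctrl.get_state())
for n in("scene","top"):
    print(n,ctrl.calibration(n))
    cv2.imwrite(f"pics/{n}0.png",ctrl.get_image(n)[:,:,::-1])
E
```

```text
pics
{'time': 0.0, 'joint_positions': array([-1.10594245,  0.32184136, -0.07009931,  1.45164454,  0.02261697,
        1.37079927, -0.05690008]), 'qd': array([ 1.39489477e-03, -5.57078388e-05,  8.78938088e-05,  6.15562547e-04,
        1.32654034e-03,  9.22913824e-04, -2.12083988e-04]), 'joint_torque': array([-3.55806715e-04, -4.91296041e+01, -4.03811065e-01, -3.12521803e+01,
       -6.38586958e-02,  4.39503312e-02,  1.92426464e-04]), 'position': array([0.28298291, 0.58458867, 0.23246498]), 'tool_rot': array([-7.01919989e-01, -3.06184583e+00,  2.95000998e-03]), 'ft_force': array([-1.11409003,  0.1449856 ,  0.37731864]), 'torque': array([ 0.02037117,  0.03216648, -0.01385222]), 'grip_width': 0.9994368676349848}
scene {'fx': 490.5725671585779, 'fy': 490.5725671585779, 'cx': 272.34881913317156, 'cy': 219.84003536528627, 'rvec': array([ 2.44399233,  0.83091189, -0.24780495]), 'tvec': array([-0.38830748, -0.23734309,  1.56768517])}
top {'fx': 418.9786531331159, 'fy': 418.9786531331159, 'cx': 279.2212173436076, 'cy': 207.1835429576755, 'rvec': array([ 2.18364508, -2.02420657,  0.20960219]), 'tvec': array([-0.07759643,  0.51944401,  1.21011038])}
```

View pics/scene0.png

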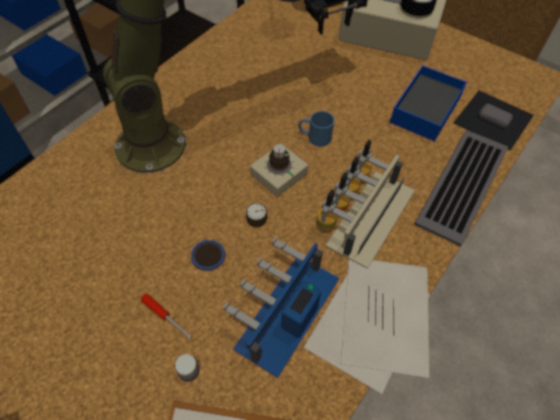

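View pics/top0.png

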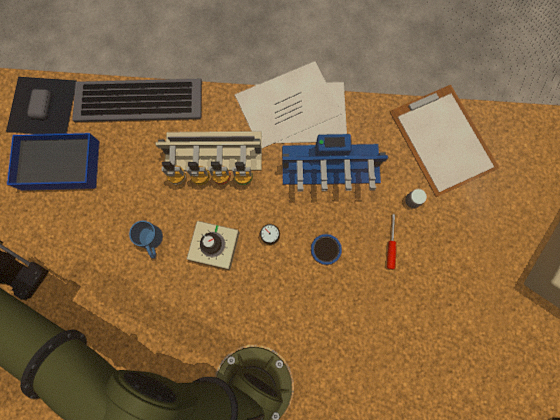

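```bash
cat > h.py <<'E'
import numpy as np,cv2
from bench import ctrl
from scipy.spatial.transform import Rotation as R
C={n:ctrl.calibration(n) for n in("scene","top")}
def K(n):
    c=C[n];return np.array([[c['fx'],0,c['cx']],[0,c['fy'],c['cy']],[0,0,1.]])
def proj(n,P):
    c=C[n];return cv2.projectPoints(np.atleast_2d(np.array(P,float)),c['rvec'],c['tvec'],K(n),None)[0][:,0]
def unproj(n,uv,z):
    c=C[n];Rm=cv2.Rodrigues(c['rvec'])[0];o=-Rm.T@c['tvec'];d=Rm.T@np.linalg.inv(K(n))@np.array([*uv,1.])
    return o+d*(z-o[2])/d[2]
def tri(a,b): # a scene uv, b top uv
    M=[K(n)@np.c_[cv2.Rodrigues(C[n]['rvec'])[0],C[n]['tvec']] for n in("scene","top")]
    X=cv2.triangulatePoints(*M,np.array(a,float).reshape(2,1),np.array(b,float).reshape(2,1))[:,0];return X[:3]/X[3]
def snap(n,tag):
    im=ctrl.get_image(n)[:,:,::-1].copy();cv2.imwrite(f"pics/{tag}.png",im);return im
def crop(im,x0,y0,w,h,tag,s=4):
    o=cv2.resize(im[y0:y0+h,x0:x0+w],None,fx=s,fy=s,interpolation=cv2.INTER_CUBIC)
    for x in range((x0+9)//10*10,x0+w,10):
        cv2.line(o,((x-x0)*s,0),((x-x0)*s,6 if x%50 else 16),(255,0,255),1)
        if x%20==0: cv2.putText(o,str(x),((x-x0)*s-8,26),0,.35,(255,0,255),1)
    for y in range((y0+9)//10*10,y0+h,10):
        cv2.line(o,(0,(y-y0)*s),(6,(y-y0)*s),(255,0,255),1)
        if y%20==0: cv2.putText(o,str(y),(8,(y-y0)*s+4),0,.35,(255,0,255),1)
    cv2.imwrite(f"pics/{tag}.png",o)
E
python3 - <<'E'
from h import *
s=cv2.imread("pics/scene0.png");t=cv2.imread("pics/top0.png")
crop(t,150,120,130,80,"t_rack",6);crop(t,270,125,130,80,"t_beam",6);crop(t,180,210,170,70,"t_mid",4)
crop(s,310,130,110,140,"s_rack",5);crop(s,210,225,140,150,"s_beam",5);crop(s,180,130,150,150,"s_mid",5)
E
```

```text
(no output)
```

View pics/t_rack.png

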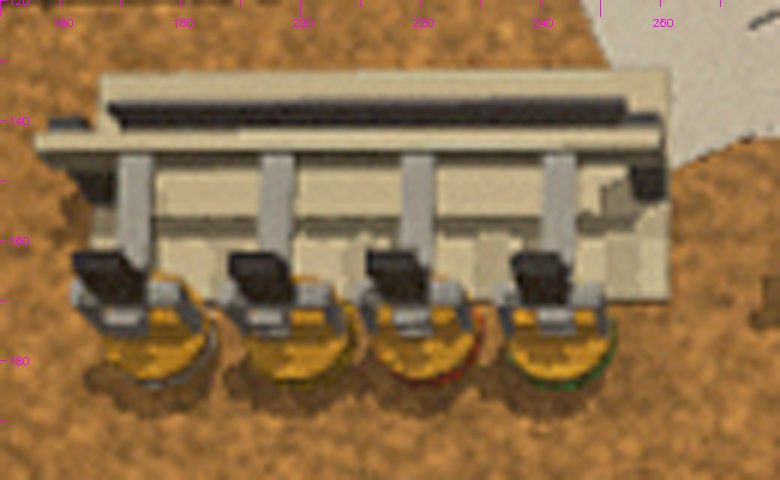

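View pics/t_beam.png

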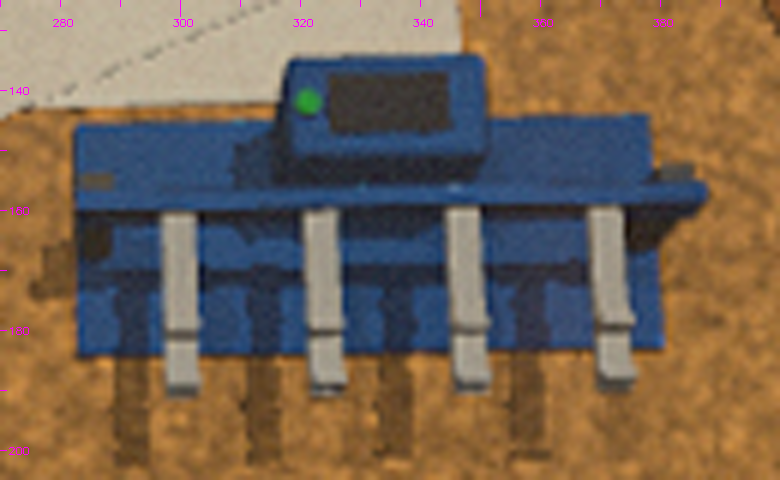

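View pics/t_mid.png

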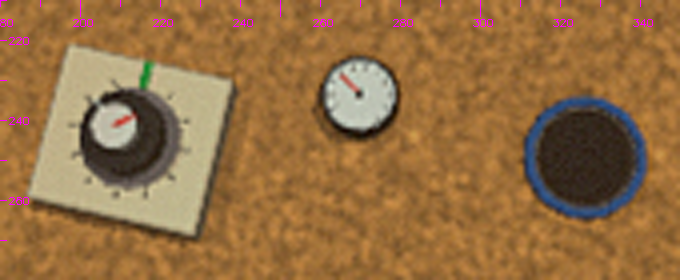

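View pics/s_rack.png

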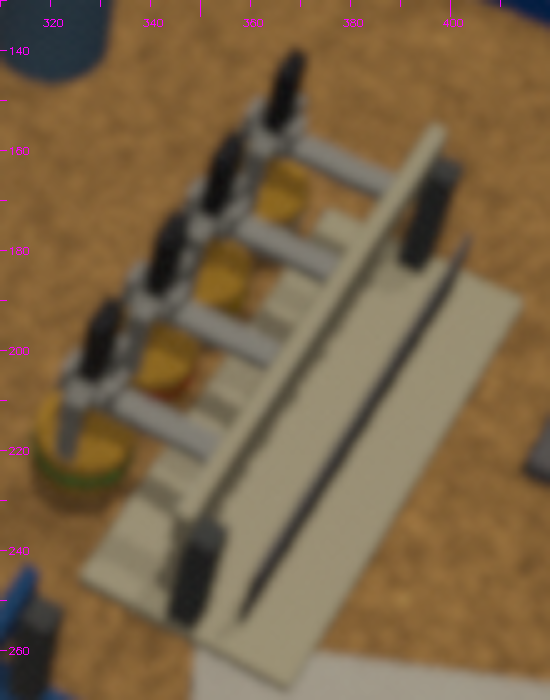

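View pics/s_beam.png

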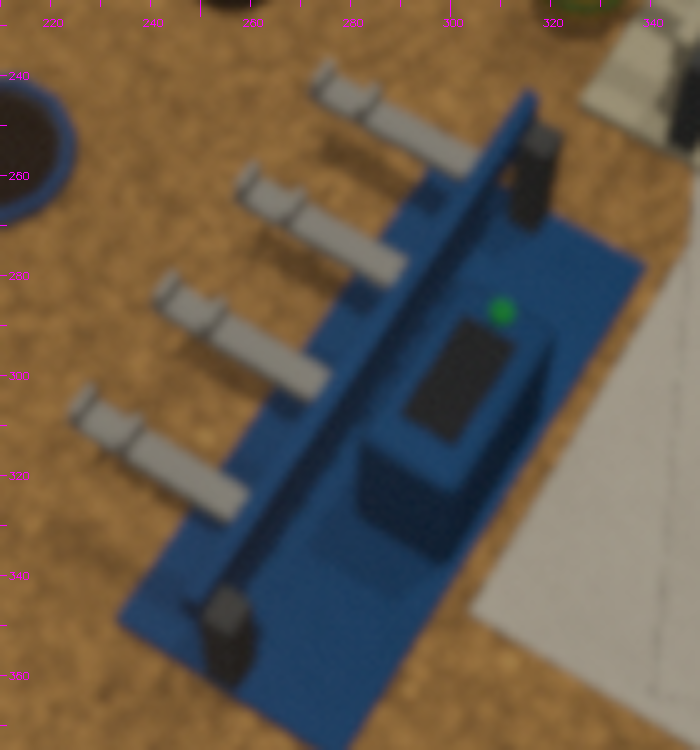

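View pics/s_mid.png

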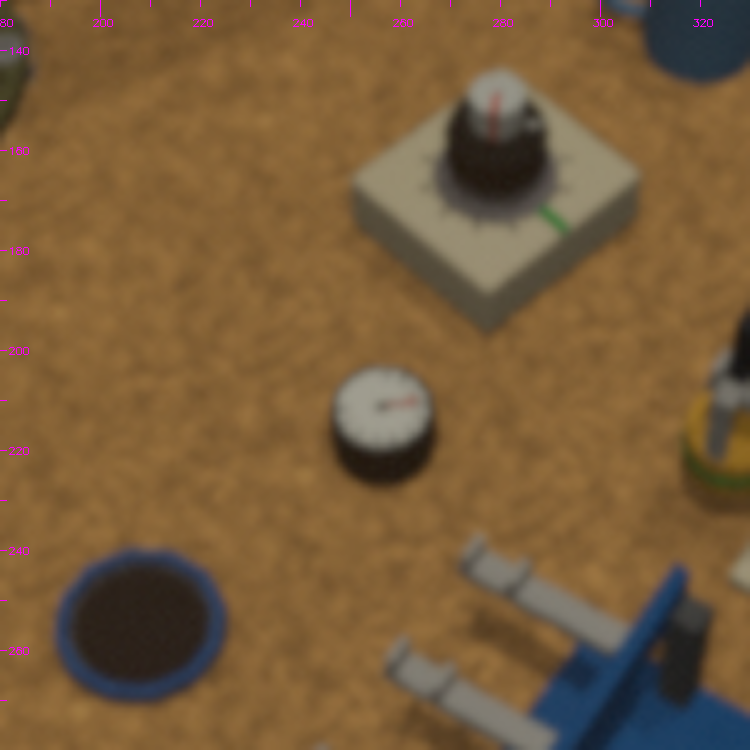

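Run:
```python
from h import *
for n in C:
    Rm=cv2.Rodrigues(C[n]['rvec'])[0];print(n,-Rm.T@C[n]['tvec'])
p=lambda a:print(np.round(a,4))
# beam lips front-top edges
for a,b in [((300.3,189.3),(274,239)),((324.8,189.2),(258.5,260)),((348.7,188.8),(242.5,281)),((372.7,188.3),(226,304))]:
    p(tri(b,a))
print('gauge');p(tri((256,211.5),(269.8,233.7)));p(unproj('top',(269.8,233.7),.04));p(unproj('scene',(256.3,211.5),.04))
print('nest');p(unproj('top',(326.2,249.5),.01));p(unproj('scene',(208.2,254.8),.01))
print('mark');p(tri((293,173.5),(216.3,228.8)))
print('fine top');p(tri((279,149),(208.3,241.3)));p(unproj('top',(208.3,241.3),.122))
```

```text
scene [ 0.95236945 -0.60192121  1.18128511]
top [ 0.26082786 -0.06273298  1.29160514]
[ 0.5674 -0.0952  0.1216]
[ 0.5733 -0.1656  0.1205]
[ 0.5791 -0.234   0.1223]
[ 0.586  -0.3028  0.1218]
gauge
[ 0.4434 -0.0154  0.0408]
[ 0.4433 -0.0157  0.04  ]
[ 0.4439 -0.0143  0.04  ]
nest
[ 0.4121 -0.1906  0.01  ]
[ 0.4155 -0.1904  0.01  ]
mark
[0.4477 0.1488 0.0499]
fine top
[0.397  0.1518 0.1213]
[0.3969 0.1517 0.122 ]
```

```bash
cat >> h.py <<'E'
from scipy.optimize import least_squares
def T(p,L): # p=(x,y,yaw), local pts
    L=np.atleast_2d(L);c,s=np.cos(p[2]),np.sin(p[2])
    return np.c_[p[0]+c*L[:,0]-s*L[:,1],p[1]+s*L[:,0]+c*L[:,1],L[:,2]]
def fit(L,top,scn,p0):
    def f(p):
        P=T(p,L);r=[]
        for n,o in(("top",top),("scene",scn)):
            q=proj(n,P)
            for a,b in zip(q,o):
                if b is not None:r+=list(a-np.array(b))
        return r
    s=least_squares(f,p0,loss='soft_l1');return s.x,np.round(np.array(f(s.x)).reshape(-1,2),1)
E
python3 - <<'E'
from h import *
print('mark',tri((290.6,173.8),(216.75,228.75)))
# beam: hooks y 105,35,-35,-105 lip front top (-16,y,.122)
L=[(-.016,y,.122) for y in(.105,.035,-.035,-.105)]
print(fit(L,[(300.3,189.3),(324.8,189.2),(348.7,188.8),(372.7,188.3)],[(274,239),(258.5,260),(242.5,281),(226,304)],[.58,-.2,0.1]))
# rack tabs: top center. rough
for s_,t_ in [((367.3,142),(166.5,163.5)),((355,158.5),(191.7,163.5)),((344,175),(215,163.5)),((331,191.5),(239.5,163.5))]:
    print(np.round(tri(s_,t_),4))
# console corners (local ±.06,±.065,.05)
L=[(.06,.065,.05),(.06,-.065,.05),(-.06,-.065,.05),(-.06,.065,.05)]
print(fit(L,[(197.5,221.3),(238.3,229.8),(229,269),(187,259)],[(307.5,165),(277.5,188.3),(250.8,165.8),None],[.4,.15,-.2]))
E
```

```text
mark [0.44523481 0.14437155 0.05224075]
(array([ 0.59234917, -0.1980167 ,  0.0891083 ]), array([[-0.4, -0.2],
       [-0.6, -0.4],
       [-0.2, -0.3],
       [ 0.1, -0.2],
       [-0.3, -0.2],
       [-0.1, -0.5],
       [-0.2,  0.3],
       [-0.7,  0.4]]))
[0.6001 0.2839 0.1716]
[0.6051 0.2133 0.1718]
[0.6113 0.1493 0.1693]
[0.6155 0.0806 0.1734]
(array([ 0.39703126,  0.15074034, -0.14352528]), array([[-0.7, -1. ],
       [ 0.4, -0.2],
       [ 0. ,  0. ],
       [-0.7,  0.4],
       [ 0.7, -0.3],
       [-0.4,  0.8],
       [-2. ,  0.1]]))
```

```bash
cat >> h.py <<'E'
def box(x0,x1,y0,y1,z0,z1): return np.array([(x,y,z) for x in(x0,x1) for y in(y0,y1) for z in(z0,z1)])
ED=[(a,b) for a in range(8) for b in range(a+1,8) if bin(a^b).count('1')==1]
def ov(n,im,x0,y0,w,h,tag,s,boxes):
    o=cv2.resize(im[y0:y0+h,x0:x0+w],None,fx=s,fy=s,interpolation=cv2.INTER_CUBIC)
    for p,B in boxes:
        q=(proj(n,T(p,B))+.5-[x0,y0])*s
        for a,b in ED: cv2.line(o,tuple(int(v) for v in q[a]),tuple(int(v) for v in q[b]),(255,0,255),1,cv2.LINE_AA)
    cv2.imwrite(f"pics/{tag}.png",o)
E
python3 - <<'E'
from h import *
s=cv2.imread("pics/scene0.png");t=cv2.imread("pics/top0.png")
beam=(.5923,-.1980,.0891)
b=[]
for y in(.105,.035,-.035,-.105):
    b+=[(beam,box(-.016,.075,y-.008,y+.008,.11,.11)),(beam,box(-.016,-.011,y-.008,y+.008,.11,.122)),(beam,box(.011,.016,y-.008,y+.008,.11,.122))]
tabs=np.array([(.6001,.2839),(.6051,.2133),(.6113,.1493),(.6155,.0806)])
c=tabs.mean(0);yaw=-np.polyfit(tabs[:,1],tabs[:,0],1)[0];print(c,yaw)
for k,y in zip(tabs,(.105,.035,-.035,-.105)):
    rk=(c[0],c[1],yaw)
    b+=[(rk,box(-.006,.006,y-.012,y+.012,.118,.168)),(rk,box(.011,.016,y-.008,y+.008,.11,.122)),(rk,box(-.016,-.011,y-.008,y+.008,.11,.122))]
for n,im,A in(("top",t,[(150,120,130,80),(270,125,130,80)]),("scene",s,[(310,130,100,120),(210,225,120,110)])):
    for i,a in enumerate(A): ov(n,im,*a,f"ov_{n}{i}",6 if n=="top" else 5,b)
E
```

```text
[0.608    0.181775] 0.07766853087018992
```

View pics/ov_top0.png

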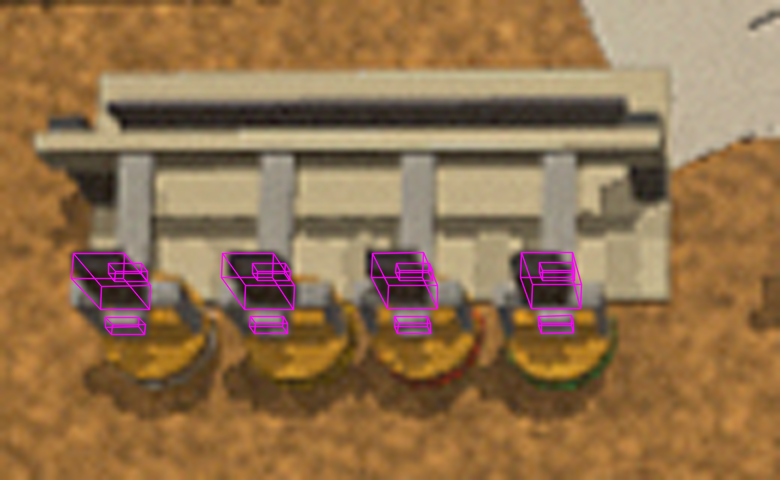

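View pics/ov_top1.png

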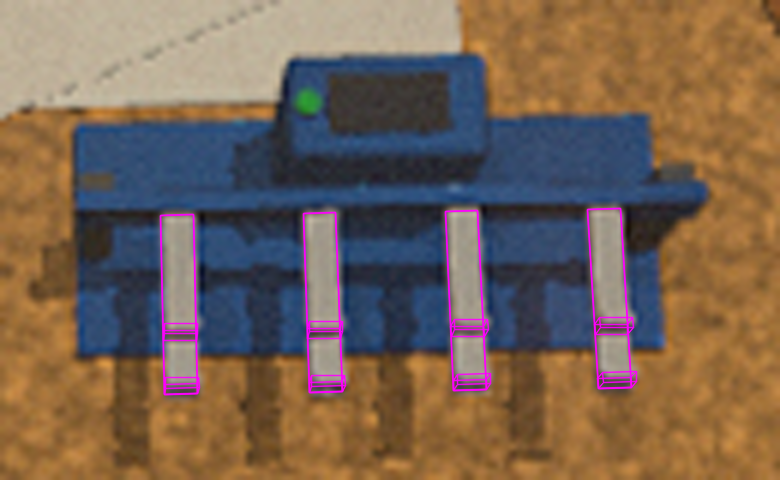

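View pics/ov_scene0.png

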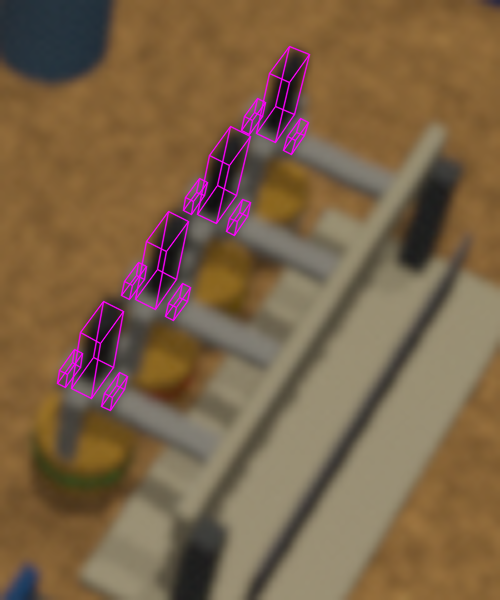

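View pics/ov_scene1.png

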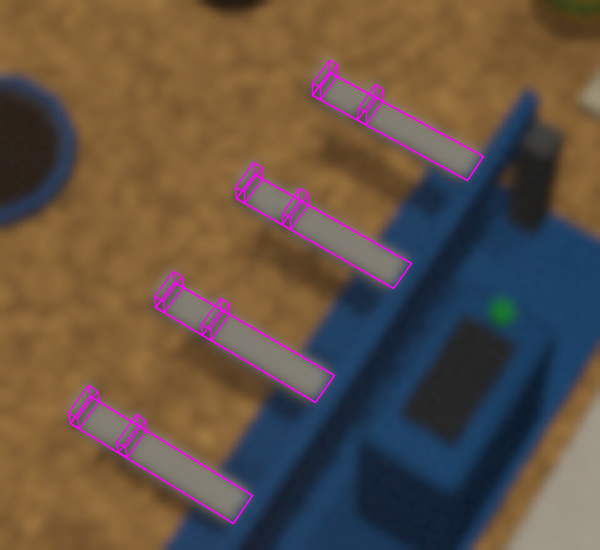

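Run:
```python
from h import *
s=cv2.imread("pics/scene0.png");t=cv2.imread("pics/top0.png")
L=[(.075,y,.11) for y in(.105,.035,-.035,-.105)]
tp=[(x/6+150-.5,153/6+120-.5) for x in(136,277,419,560)]
sc=[(x/5+310-.5,y/5+130-.5) for x,y in((387,186),(333,269),(272,354),(207,450))]
rk,r=fit(L,tp,sc,[.608,.18,.08]);print(rk,r.tolist())
c,sn=np.cos(rk[2]),np.sin(rk[2])
b=[];dx=[0,0,0,0];dy=[-.0005,-.0045,.0015,.003]
dy=[0,-.003,.003,.004]
for i,y in enumerate((.105,.035,-.035,-.105)):
    b+=[(rk,box(dx[i]-.006,dx[i]+.006,y+dy[i]-.012,y+dy[i]+.012,.118,.168)),(rk,box(.011,.016,y-.008,y+.008,.11,.122)),(rk,box(-.016,.075,y-.008,y+.008,.11,.11))]
ov("top",t,150,120,130,80,"ovr_t",6,b);ov("scene",s,310,130,100,120,"ovr_s",6,b)
```

```text
[0.60654444 0.18225557 0.0732183 ] [[0.2, 1.1], [0.2, 1.1], [-0.0, 1.2], [-0.0, 1.2], [0.8, 0.4], [0.3, 0.4], [0.7, 0.8], [1.3, -0.2]]
```

View pics/ovr_t.png

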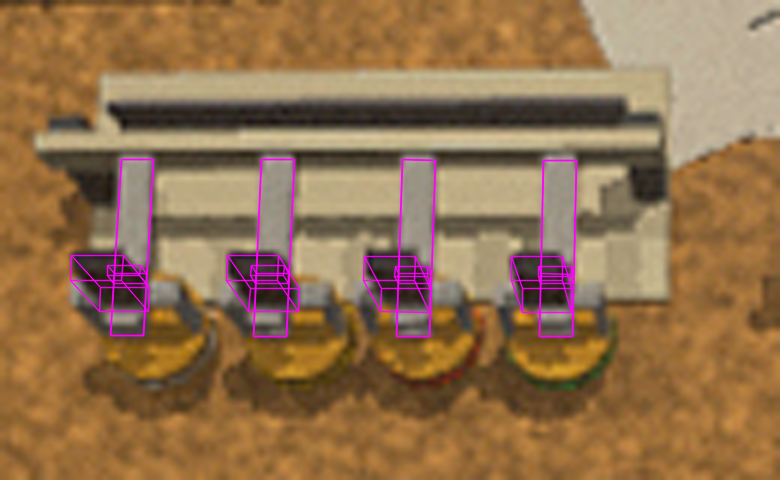

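View pics/ovr_s.png

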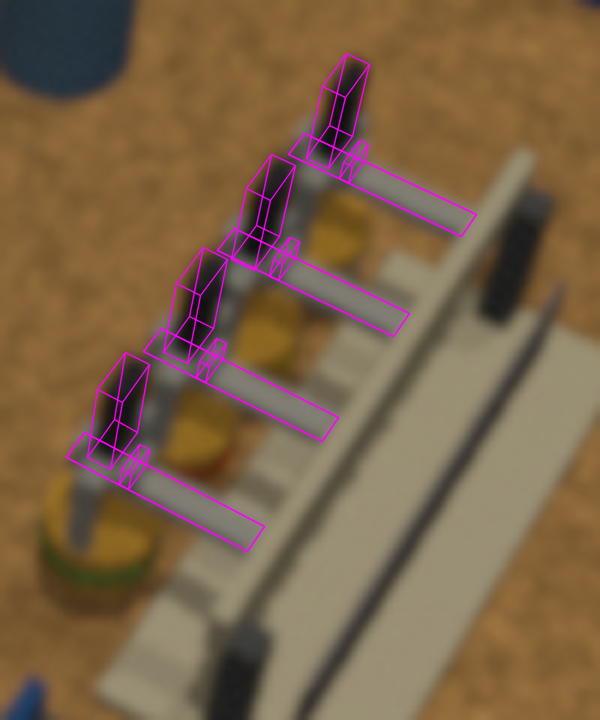

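```bash
cat > g.py <<'E'
import sys,numpy as np
from bench import ctrl
from scipy.spatial.transform import Rotation as R
def plan(x,y,z,yaw=None):
    s=ctrl.get_state();Rm=R.from_rotvec(s['tool_rot']);d=np.array([x,y,z])-s['position']
    if yaw is not None:
        Rt=R.from_matrix(np.array([[-np.sin(yaw),np.cos(yaw),0],[np.cos(yaw),np.sin(yaw),0],[0,0,-1]]))
        # columns: x=(-s,c,0), y=(c,s,0), z down
        Rt=R.from_matrix(np.c_[[-np.sin(yaw),np.cos(yaw),0],[np.cos(yaw),np.sin(yaw),0],[0,0,-1]])
        print('rot',np.round((Rm.inv()*Rt).as_rotvec(),4))
        print('travel in final frame',np.round(Rt.inv().apply(d),4))
    print('travel now',np.round(Rm.inv().apply(d),4),'pos',np.round(s['position'],4),'yaw',np.round(np.arctan2(*Rm.as_matrix()[[1,0],1]),4),'t',round(s['time'],2),'F',np.round(s['ft_force'],1),'j7',s['joint_positions'][6])
if __name__=="__main__": plan(*map(float,sys.argv[1:]))
E
python3 g.py .6159 .0816 .20 .08
```

```text
rot [-1.40e-03  1.00e-03  1.04e+00]
travel in final frame [-0.528   0.2916  0.0326]
travel now [-0.5187 -0.3077  0.0331] pos [0.2831 0.5846 0.2326] yaw 1.12 t 0.1 F [-0.7  0.1  0.1] j7 -0.056898538256558426
```

Emit:
{"fn": "servo_tool", "kwargs": {
  "series": [
    {"travel": [0, 0, 0], "angular": [0, 0, 0.1486]},
    {"travel": [0, 0, 0], "angular": [0, 0, 0.1486]},
    {"travel": [0, 0, 0], "angular": [0, 0, 0.1486]},
    {"travel": [0, 0, 0], "angular": [0, 0, 0.1486]},
    {"travel": [0, 0, 0], "angular": [0, 0, 0.1486]}
  ],
  "claw": 0.045,
  "squeeze": 40
}}

```text
time: 0.6
position: [0.2831, 0.5847, 0.2329]
tool_rot: [1.774, 2.593, -0.002]
ft_force: [-0.0, -0.2, -0.6]
grip_width: 0.634
```

Emit:
{"fn": "servo_tool", "kwargs": {
  "series": [
    {"travel": [0, 0, 0], "angular": [0, 0, 0.1486]},
    {"travel": [0, 0, 0], "angular": [0, 0, 0.1486]},
    {"travel": [-0.04, 0.022, 0], "angular": [0, 0, 0]},
    {"travel": [-0.04, 0.022, 0], "angular": [0, 0, 0]},
    {"travel": [-0.04, 0.022, 0], "angular": [0, 0, 0]}
  ]
}}

```text
time: 1.1
position: [0.359, 0.4692, 0.2329]
tool_rot: [2.129, 2.309, -0.001]
ft_force: [0.6, 0.3, 1.2]
grip_width: 0.515
```

Emit:
{"fn": "servo_tool", "kwargs": {
  "series": [
    {"travel": [-0.04, 0.022, 0], "angular": [0, 0, 0]},
    {"travel": [-0.04, 0.022, 0], "angular": [0, 0, 0]},
    {"travel": [-0.04, 0.022, 0], "angular": [0, 0, 0]},
    {"travel": [-0.04, 0.022, 0], "angular": [0, 0, 0]},
    {"travel": [-0.04, 0.022, 0], "angular": [0, 0, 0]}
  ]
}}

```text
time: 1.6
position: [0.4847, 0.2783, 0.2333]
tool_rot: [-2.131, -2.308, 0.0]
ft_force: [0.1, 0.5, -0.1]
grip_width: 0.52
```

Emit:
{"fn": "servo_tool", "kwargs": {
  "series": [
    {"travel": [-0.04, 0.022, 0], "angular": [0, 0, 0]},
    {"travel": [-0.04, 0.022, 0], "angular": [0, 0, 0]},
    {"travel": [-0.04, 0.022, 0], "angular": [0, 0, 0]},
    {"travel": [-0.04, 0.022, 0], "angular": [0, 0, 0]},
    {"travel": [0, 0, 0], "angular": [0, 0, 0]}
  ]
}}

```text
time: 2.1
position: [0.5874, 0.1187, 0.2334]
tool_rot: [2.141, 2.292, -0.004]
ft_force: [0.7, -0.8, 0.5]
grip_width: 0.517
```

```bash
python3 g.py .6159 .0816 .20 .08
```

```text
rot [ 0.0012  0.0051 -0.0119]
travel in final frame [-0.0392  0.0254  0.0334]
travel now [-0.0388  0.0258  0.0336] pos [0.5874 0.1187 0.2334] yaw 0.0681 t 2.1 F [ 0.7 -0.8  0.5] j7 -0.10468780541195713
```

Emit:
{"fn": "servo_tool", "kwargs": {
  "series": [
    {"travel": [-0.016, 0.022, 0], "angular": [0, 0, 0]},
    {"travel": [0, 0, 0.02], "angular": [0, 0, 0]},
    {"travel": [0, 0, 0], "angular": [0, 0, 0]},
    {"travel": [0, 0, 0], "angular": [0, 0, 0]}
  ]
}}

```text
time: 2.5
position: [0.607, 0.1142, 0.213]
tool_rot: [-2.129, -2.308, 0.002]
ft_force: [-0.3, 0.2, 0.2]
grip_width: 0.519
```

```bash
python3 g.py .6159 .0816 .20 .08
python3 - <<'E'
from h import *
im=snap("top","t1");crop(im,190,120,110,90,"t1c",6)
im=snap("scene","s1");crop(im,270,110,130,130,"s1c",5)
E
```

```text
rot [-0.002  -0.0001  0.0007]
travel in final frame [-0.0332  0.0063  0.013 ]
travel now [-0.0332  0.0063  0.013 ] pos [0.607  0.1142 0.213 ] yaw 0.0807 t 2.5 F [-0.3  0.2  0.2] j7 -0.05660884324193483
```

View pics/s1c.png

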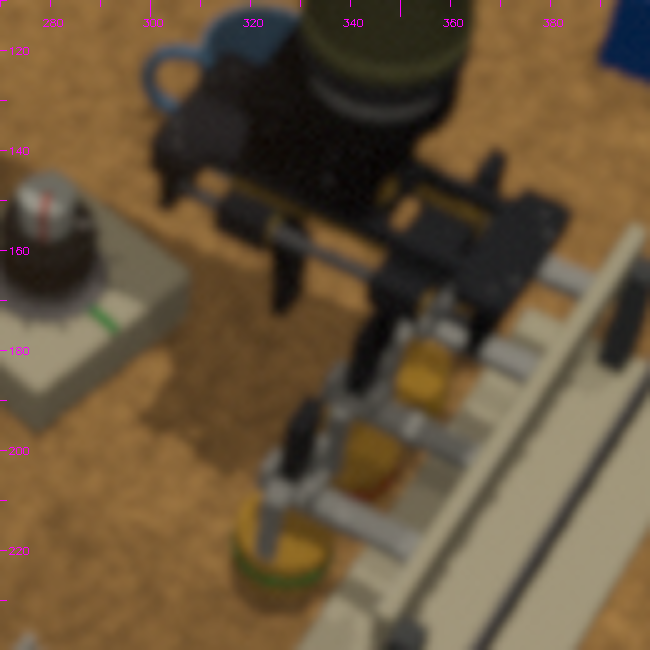

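View pics/t1c.png

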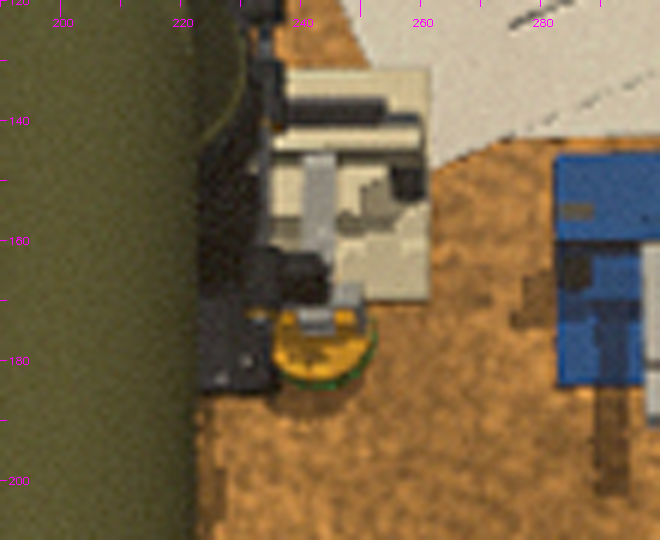

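Emit:
{"fn": "servo_tool", "kwargs": {
  "series": [
    {"travel": [-0.033, 0.006, 0], "angular": [0, 0, 0]},
    {"travel": [0, 0, 0.02], "angular": [0, 0, 0]},
    {"travel": [0, 0, 0], "angular": [0, 0, 0]},
    {"travel": [0, 0, 0], "angular": [0, 0, 0]}
  ]
}}

```text
time: 3.0
position: [0.6162, 0.0824, 0.1941]
tool_rot: [-2.129, -2.309, -0.001]
ft_force: [-0.0, 0.9, 1.0]
grip_width: 0.514
```

```bash
python3 g.py .6159 .0816 .14 .08
python3 - <<'E'
from h import *
im=snap("scene","s2");crop(im,270,130,110,110,"s2c",6)
E
```

```text
rot [-0.0001 -0.001   0.0013]
travel in final frame [-0.0007 -0.0003  0.0541]
travel now [-0.0008 -0.0003  0.0541] pos [0.6162 0.0824 0.1941] yaw 0.0813 t 3.0 F [-0.   0.9  1. ] j7 0.008086801705917093
```

View pics/s2c.png

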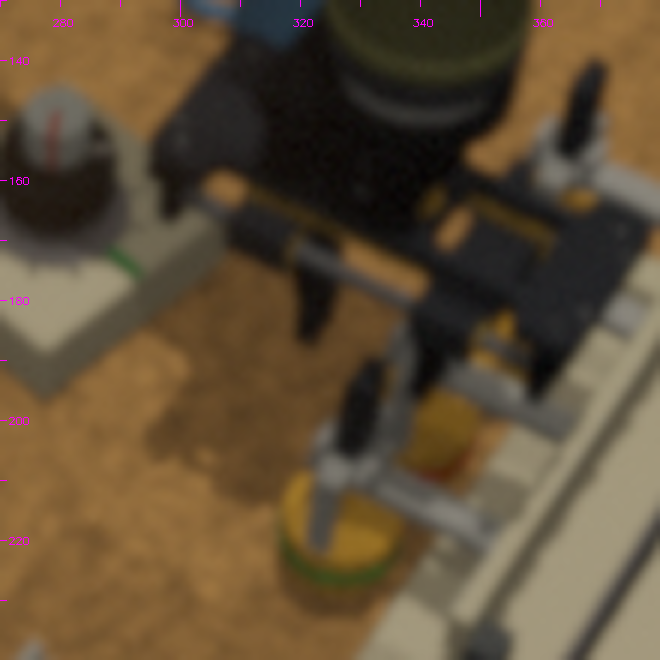

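Run:
```python
from h import *
s=ctrl.get_state();Rm=R.from_rotvec(s['tool_rot']);p=s['position']
for l in [(0,-.0225,.011),(0,.0225,.011),(0,0,.011)]: print(l,proj("scene",p+Rm.apply(l)))
```

```text
(0, -0.0225, 0.011) [[324.08794955 185.12963286]]
(0, 0.0225, 0.011) [[339.63093856 192.84545792]]
(0, 0, 0.011) [[331.81755381 188.96675031]]
```

Emit:
{"fn": "servo_tool", "kwargs": {
  "series": [
    {"travel": [0, 0, 0.02], "angular": [0, 0, 0]},
    {"travel": [0, 0, 0.02], "angular": [0, 0, 0]},
    {"travel": [0, 0, 0.014], "angular": [0, 0, 0]},
    {"travel": [0, 0, 0], "angular": [0, 0, 0]},
    {"travel": [0, 0, 0], "angular": [0, 0, 0]}
  ]
}}

```text
time: 3.55
position: [0.6168, 0.0815, 0.1402]
tool_rot: [2.13, 2.309, 0.001]
ft_force: [0.4, 0.1, -0.0]
grip_width: 0.513
```

Emit:
{"fn": "servo_tool", "kwargs": {
  "series": [
    {"travel": [0, 0, 0], "angular": [0, 0, 0]},
    {"travel": [0, 0, 0], "angular": [0, 0, 0]},
    {"travel": [0, 0, 0], "angular": [0, 0, 0]},
    {"travel": [0, 0, 0], "angular": [0, 0, 0]},
    {"travel": [0, 0, 0], "angular": [0, 0, 0]}
  ],
  "claw": 0.0,
  "squeeze": 40
}}

```text
time: 4.05
position: [0.6165, 0.081, 0.1398]
tool_rot: [-2.131, -2.308, -0.0]
ft_force: [-2.7, 0.8, 2.0]
grip_width: 0.145
```

```bash
python3 g.py .6159 .0816 .14 .08
python3 - <<'E'
from h import *
im=snap("scene","s3");crop(im,270,130,110,110,"s3c",6)
E
```

```text
rot [ 0.0001 -0.0001 -0.0002]
travel in final frame [ 0.0006 -0.0005 -0.0002]
travel now [ 0.0006 -0.0005 -0.0002] pos [0.6165 0.081  0.1398] yaw 0.0798 t 4.05 F [-2.7  0.8  2. ] j7 0.023660097390179408
```

View pics/s3c.png

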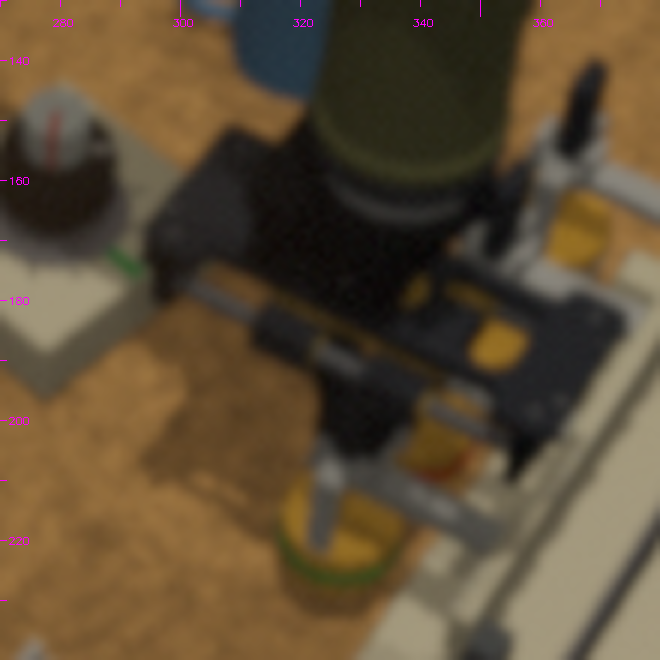

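Emit:
{"fn": "servo_tool", "kwargs": {
  "series": [
    {"travel": [0, 0, -0.006], "angular": [0, 0, 0]},
    {"travel": [0, 0, -0.008], "angular": [0, 0, 0]},
    {"travel": [0, 0, -0.008], "angular": [0, 0, 0]},
    {"travel": [0, 0, 0], "angular": [0, 0, 0]},
    {"travel": [0, 0, 0], "angular": [0, 0, 0]}
  ]
}}

```text
time: 4.6
position: [0.6166, 0.0811, 0.1619]
tool_rot: [2.131, 2.308, 0.001]
ft_force: [0.5, -0.7, -4.8]
grip_width: 0.134
```

```bash
python3 g.py .6159 .0816 .162 .08
python3 - <<'E'
from h import *
im=snap("scene","s4");crop(im,270,130,110,110,"s4c",6)
E
```

```text
rot [ 0.0006 -0.0002 -0.0001]
travel in final frame [ 0.0006 -0.0007 -0.0001]
travel now [ 0.0006 -0.0007 -0.0001] pos [0.6166 0.0811 0.1619] yaw 0.0799 t 4.6 F [ 0.5 -0.7 -4.8] j7 0.01697236632394069
```

View pics/s4c.png

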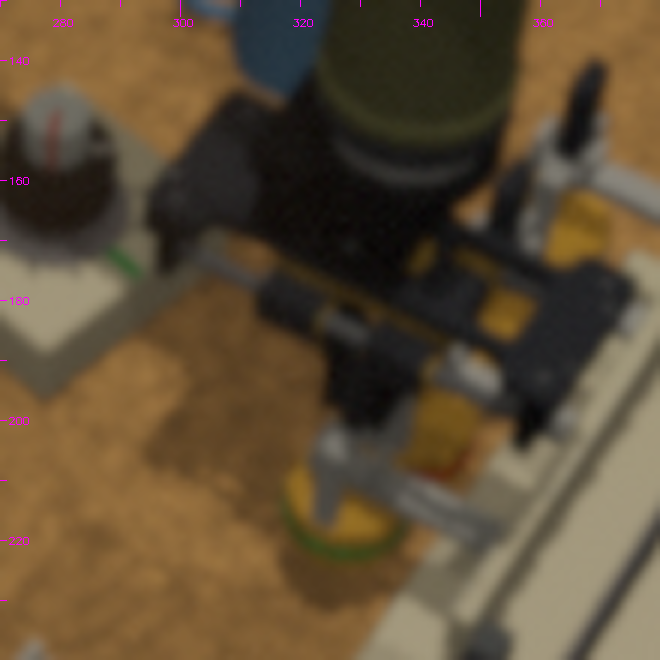

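Emit:
{"fn": "servo_tool", "kwargs": {
  "series": [
    {"travel": [0, -0.01, 0], "angular": [0, 0, 0]},
    {"travel": [0, -0.02, 0], "angular": [0, 0, 0]},
    {"travel": [0, -0.02, 0], "angular": [0, 0, 0]},
    {"travel": [0, -0.02, 0], "angular": [0, 0, 0]},
    {"travel": [0, 0, 0], "angular": [0, 0, 0]}
  ]
}}

```text
time: 5.15
position: [0.5432, 0.0751, 0.1609]
tool_rot: [-2.129, -2.306, 0.003]
ft_force: [-0.2, 0.4, -4.9]
grip_width: 0.132
```

```bash
python3 g.py .532 -.3088 .162 .08
python3 - <<'E'
from h import *
im=snap("scene","s5");crop(im,230,130,130,130,"s5c",5)
E
```

```text
rot [-0.0037 -0.0009  0.    ]
travel in final frame [-0.3818 -0.0418 -0.0011]
travel now [-0.3818 -0.0418 -0.0013] pos [0.5432 0.0751 0.1609] yaw 0.08 t 5.15 F [-0.2  0.4 -4.9] j7 -0.040175581414310026
```

View pics/s5c.png

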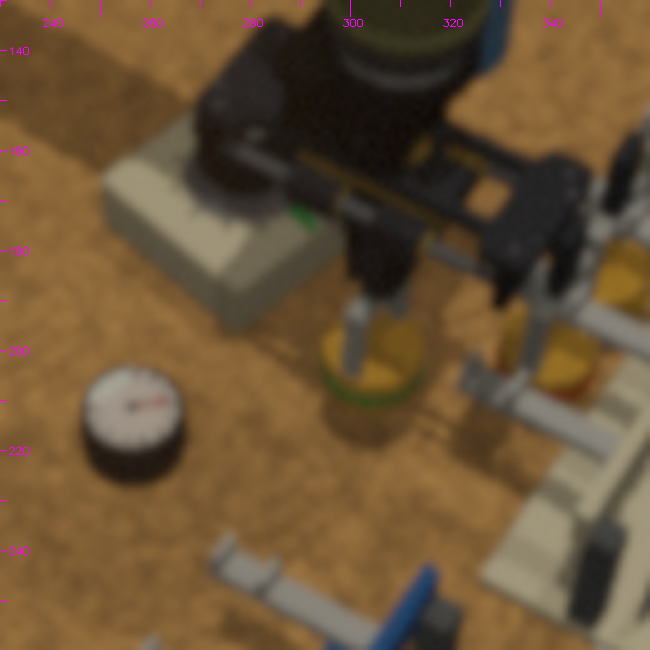

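Emit:
{"fn": "servo_tool", "kwargs": {
  "series": [
    {"travel": [-0.02, -0.008, 0], "angular": [0, 0, 0]},
    {"travel": [-0.03, -0.008, 0], "angular": [0, 0, 0]},
    {"travel": [-0.03, -0.003, 0], "angular": [0, 0, 0]},
    {"travel": [-0.03, -0.003, 0], "angular": [0, 0, 0]},
    {"travel": [-0.03, -0.003, 0], "angular": [0, 0, 0]}
  ]
}}

```text
time: 5.7
position: [0.5332, -0.0674, 0.1617]
tool_rot: [2.13, 2.308, 0.001]
ft_force: [0.4, 0.3, -4.4]
grip_width: 0.134
```

Emit:
{"fn": "servo_tool", "kwargs": {
  "series": [
    {"travel": [-0.03, -0.003, 0], "angular": [0, 0, 0]},
    {"travel": [-0.03, -0.003, 0], "angular": [0, 0, 0]},
    {"travel": [-0.03, -0.003, 0], "angular": [0, 0, 0]},
    {"travel": [-0.03, -0.003, 0], "angular": [0, 0, 0]},
    {"travel": [-0.03, -0.003, 0], "angular": [0, 0, 0]}
  ]
}}

```text
time: 6.2
position: [0.5303, -0.2182, 0.1616]
tool_rot: [2.13, 2.308, 0.0]
ft_force: [1.2, 0.3, -5.0]
grip_width: 0.135
```

Emit:
{"fn": "servo_tool", "kwargs": {
  "series": [
    {"travel": [-0.03, 0, 0], "angular": [0, 0, 0]},
    {"travel": [-0.03, 0, 0], "angular": [0, 0, 0]},
    {"travel": [-0.02, 0, 0], "angular": [0, 0, 0]},
    {"travel": [0, 0, 0], "angular": [0, 0, 0]},
    {"travel": [0, 0, 0], "angular": [0, 0, 0]}
  ]
}}

```text
time: 6.7
position: [0.5363, -0.2967, 0.1612]
tool_rot: [-2.132, -2.307, 0.0]
ft_force: [1.1, -0.7, -4.9]
grip_width: 0.136
```

```bash
python3 g.py .532 -.3088 .162 .089
python3 - <<'E'
from h import *
im=snap("scene","s6");crop(im,170,210,150,150,"s6c",5)
E
```

```text
rot [-0.0004 -0.0003 -0.0101]
travel in final frame [-0.0117 -0.0054 -0.0008]
travel now [-0.0117 -0.0053 -0.0008] pos [ 0.5363 -0.2967  0.1612] yaw 0.0789 t 6.7 F [ 1.1 -0.7 -4.9] j7 0.7140041766054408
```

View pics/s6c.png

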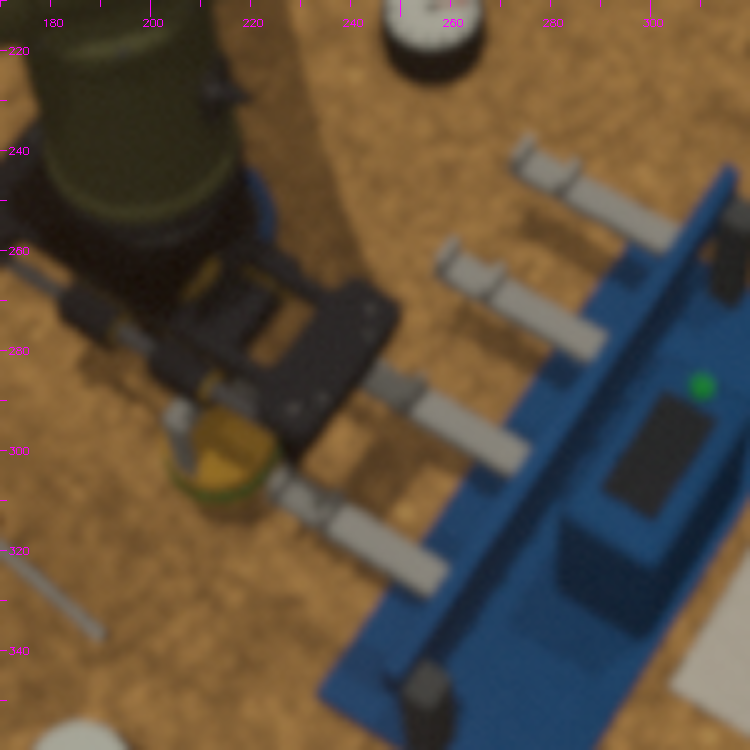

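Emit:
{"fn": "servo_tool", "kwargs": {
  "series": [
    {"travel": [-0.012, 0, -0.001], "angular": [0, 0, -0.01]},
    {"travel": [0, 0, 0], "angular": [0, 0, 0]},
    {"travel": [0, 0, 0], "angular": [0, 0, 0]}
  ]
}}

```text
time: 7.05
position: [0.5375, -0.3073, 0.1625]
tool_rot: [-2.118, -2.319, -0.001]
ft_force: [-1.4, -0.4, -4.8]
grip_width: 0.135
```

```bash
python3 g.py .6017 -.3026 .162 .089
```

```text
rot [ 0.0001 -0.0009  0.0016]
travel in final frame [-0.001   0.0643  0.0005]
travel now [-0.0011  0.0643  0.0005] pos [ 0.5375 -0.3073  0.1625] yaw 0.0906 t 7.05 F [-1.4 -0.4 -4.8] j7 0.745577571516514
```

Emit:
{"fn": "servo_tool", "kwargs": {
  "series": [
    {"travel": [0, 0.012, 0], "angular": [0, 0, 0]},
    {"travel": [0, 0.018, 0], "angular": [0, 0, 0]},
    {"travel": [0, 0.018, 0], "angular": [0, 0, 0]},
    {"travel": [-0.001, 0.016, 0], "angular": [0, 0, 0]},
    {"travel": [0, 0, 0], "angular": [0, 0, 0]}
  ]
}}

```text
time: 7.55
position: [0.6049, -0.3008, 0.162]
tool_rot: [2.114, 2.323, 0.003]
ft_force: [-0.1, 1.3, -5.2]
grip_width: 0.133
```

```bash
python3 g.py .6017 -.3026 .162 .089
python3 - <<'E'
from h import *
im=snap("scene","s7");crop(im,170,210,150,150,"s7c",5)
E
```

```text
rot [ 0.0019 -0.0007  0.0053]
travel in final frame [-0.0015 -0.0033 -0.    ]
travel now [-0.0015 -0.0033 -0.    ] pos [ 0.6049 -0.3008  0.162 ] yaw 0.0943 t 7.55 F [-0.1  1.3 -5.2] j7 0.7215047737031616
```

View pics/s7c.png

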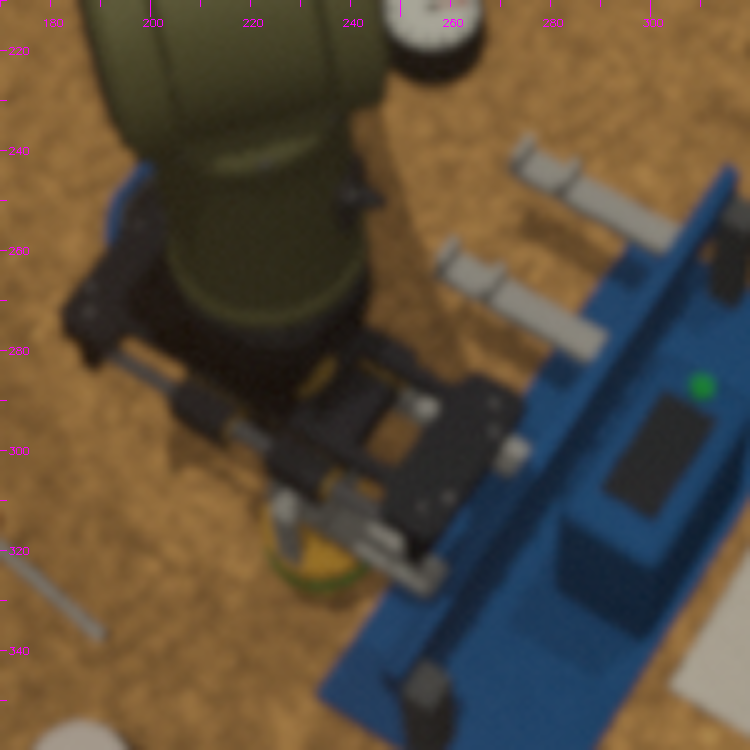

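Emit:
{"fn": "servo_tool", "kwargs": {
  "series": [
    {"travel": [0, -0.001, 0], "angular": [0, 0, 0]},
    {"travel": [0, 0, 0], "angular": [0, 0, 0]},
    {"travel": [0, 0, 0], "angular": [0, 0, 0]}
  ]
}}

```text
time: 7.9
position: [0.5995, -0.3042, 0.1627]
tool_rot: [-2.121, -2.318, -0.0]
ft_force: [-0.1, 0.4, -5.0]
grip_width: 0.137
```

```bash
python3 g.py .6017 -.3026 .14 .089
```

```text
rot [ 0.0002 -0.0002 -0.0001]
travel in final frame [0.0014 0.0023 0.0227]
travel now [0.0013 0.0023 0.0227] pos [ 0.5995 -0.3042  0.1627] yaw 0.0889 t 7.9 F [-0.1  0.4 -5. ] j7 0.7225398473219476
```

Emit:
{"fn": "servo_tool", "kwargs": {
  "series": [
    {"travel": [0, 0.001, 0], "angular": [0, 0, 0]},
    {"travel": [0, 0, 0], "angular": [0, 0, 0]},
    {"travel": [0, 0, 0], "angular": [0, 0, 0]},
    {"travel": [0, 0, 0], "angular": [0, 0, 0]},
    {"travel": [0, 0, 0], "angular": [0, 0, 0]}
  ]
}}

```text
time: 8.4
position: [0.6011, -0.3038, 0.1626]
tool_rot: [2.119, 2.319, 0.0]
ft_force: [0.3, -0.7, -4.0]
grip_width: 0.14
```

```bash
python3 g.py .6017 -.3026 .14 .089
```

```text
rot [ 0.     -0.      0.0008]
travel in final frame [0.0011 0.0007 0.0226]
travel now [0.0011 0.0007 0.0226] pos [ 0.6011 -0.3038  0.1626] yaw 0.0898 t 8.4 F [ 0.3 -0.7 -4. ] j7 0.7221603086716334
```

Emit:
{"fn": "servo_tool", "kwargs": {
  "series": [
    {"travel": [0, 0.001, 0.008], "angular": [0, 0, 0]},
    {"travel": [0, 0, 0.008], "angular": [0, 0, 0]},
    {"travel": [0, 0, 0.005], "angular": [0, 0, 0]},
    {"travel": [0, 0, 0], "angular": [0, 0, 0]},
    {"travel": [0, 0, 0], "angular": [0, 0, 0]}
  ]
}}

```text
time: 8.9
position: [0.602, -0.3037, 0.1412]
tool_rot: [-2.119, -2.319, 0.0]
ft_force: [-0.3, 0.2, -4.7]
grip_width: 0.133
```

```bash
python3 g.py .6017 -.3026 .14 .089
python3 - <<'E'
from h import *
im=snap("scene","s8");crop(im,170,210,150,150,"s8c",5)
E
```

```text
rot [-0.0004 -0.0001  0.0007]
travel in final frame [ 0.0011 -0.0002  0.0012]
travel now [ 0.0011 -0.0002  0.0012] pos [ 0.602  -0.3037  0.1412] yaw 0.0897 t 8.9 F [-0.3  0.2 -4.7] j7 0.7290408054451775
```

View pics/s8c.png

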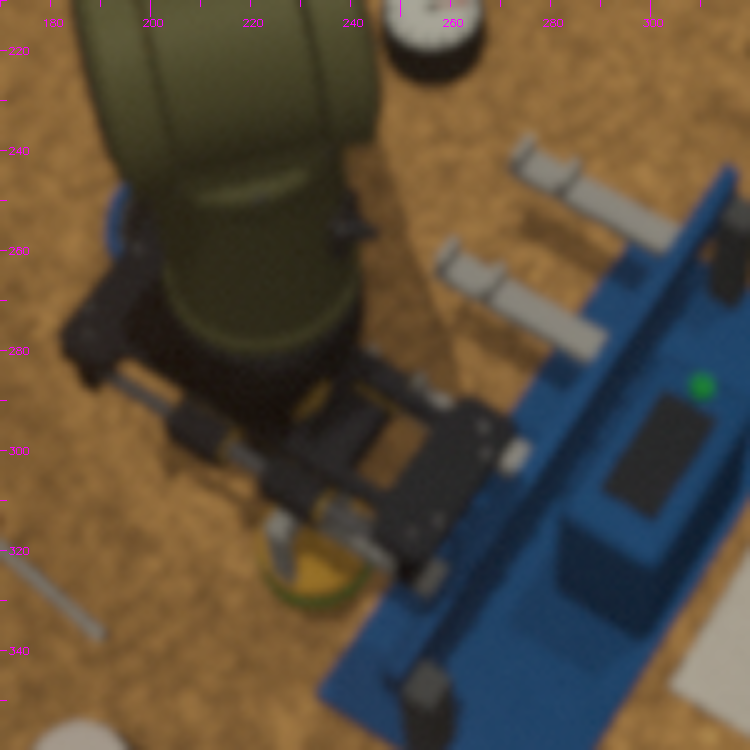

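Emit:
{"fn": "servo_tool", "kwargs": {
  "series": [
    {"travel": [0, 0, 0.0015], "angular": [0, 0, 0]},
    {"travel": [0, 0, 0], "angular": [0, 0, 0]},
    {"travel": [0, 0, 0], "angular": [0, 0, 0]}
  ]
}}

```text
time: 9.25
position: [0.6021, -0.3037, 0.14]
tool_rot: [-2.119, -2.319, -0.0]
ft_force: [0.6, 0.3, -4.7]
grip_width: 0.134
```

Emit:
{"fn": "servo_tool", "kwargs": {
  "series": [
    {"travel": [0, 0, 0.0015], "angular": [0, 0, 0]},
    {"travel": [0, 0, 0], "angular": [0, 0, 0]},
    {"travel": [0, 0, 0], "angular": [0, 0, 0]}
  ]
}}

```text
time: 9.55
position: [0.6022, -0.3038, 0.1398]
tool_rot: [2.119, 2.319, 0.001]
ft_force: [-3.1, 1.2, 5.6]
grip_width: 0.137
```

Emit:
{"fn": "servo_tool", "kwargs": {
  "series": [
    {"travel": [0, 0, -0.001], "angular": [0, 0, 0]},
    {"travel": [0, 0, 0], "angular": [0, 0, 0]}
  ]
}}

```text
time: 9.75
position: [0.6022, -0.3037, 0.1398]
tool_rot: [2.119, 2.319, 0.0]
ft_force: [-2.3, 0.9, 2.2]
grip_width: 0.137
```

Emit:
{"fn": "servo_tool", "kwargs": {
  "series": [
    {"travel": [0, 0, 0], "angular": [0, 0, 0]},
    {"travel": [0, 0, 0], "angular": [0, 0, 0]},
    {"travel": [0, 0, 0], "angular": [0, 0, 0]},
    {"travel": [0, 0, 0], "angular": [0, 0, 0]}
  ],
  "claw": 0.045
}}

```text
time: 10.15
position: [0.6023, -0.3038, 0.1395]
tool_rot: [2.119, 2.319, 0.0]
ft_force: [-0.2, -0.2, -0.3]
grip_width: 0.415
```

Emit:
{"fn": "servo_tool", "kwargs": {
  "series": [
    {"travel": [0, 0, -0.02], "angular": [0, 0, 0]},
    {"travel": [0, 0, -0.03], "angular": [0, 0, 0]},
    {"travel": [0, 0, -0.02], "angular": [0, 0, 0]},
    {"travel": [0, 0, 0], "angular": [0, 0, 0]},
    {"travel": [0, 0, 0], "angular": [0, 0, 0]}
  ]
}}

```text
time: 10.65
position: [0.6022, -0.3037, 0.2095]
tool_rot: [2.119, 2.319, 0.001]
ft_force: [-0.5, -0.5, -0.8]
grip_width: 0.516
```

```bash
python3 g.py .6108 .1504 .21 .08
python3 - <<'E'
from h import *
im=snap("scene","s9");crop(im,170,210,150,150,"s9c",5)
E
```

```text
rot [0.0007 0.0001 0.0098]
travel in final frame [ 0.452   0.0449 -0.0005]
travel now [ 0.4515  0.0493 -0.0005] pos [ 0.6022 -0.3037  0.2095] yaw 0.0898 t 10.65 F [-0.5 -0.5 -0.8] j7 0.707444242689353
```

View pics/s9c.png

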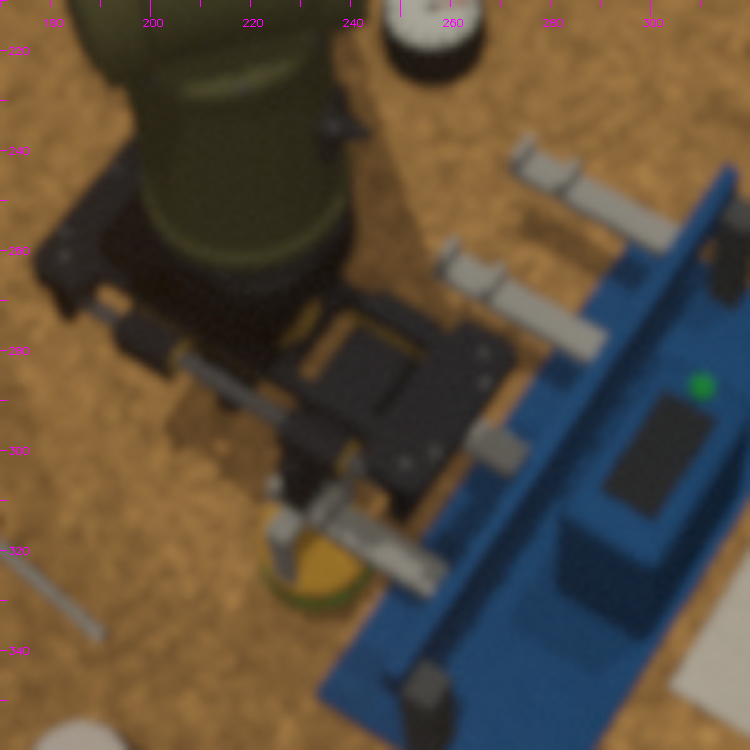

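Emit:
{"fn": "servo_tool", "kwargs": {
  "series": [
    {"travel": [0.035, 0.004, 0], "angular": [0, 0, 0.01]},
    {"travel": [0.045, 0.0045, 0], "angular": [0, 0, 0]},
    {"travel": [0.045, 0.0045, 0], "angular": [0, 0, 0]},
    {"travel": [0.045, 0.0045, 0], "angular": [0, 0, 0]},
    {"travel": [0.045, 0.0045, 0], "angular": [0, 0, 0]}
  ]
}}

```text
time: 11.2
position: [0.6056, -0.0855, 0.2079]
tool_rot: [-2.13, -2.307, 0.002]
ft_force: [1.7, 0.5, 1.0]
grip_width: 0.517
```

Emit:
{"fn": "servo_tool", "kwargs": {
  "series": [
    {"travel": [0.045, 0.0045, 0], "angular": [0, 0, 0]},
    {"travel": [0.045, 0.0045, 0], "angular": [0, 0, 0]},
    {"travel": [0.045, 0.0045, 0], "angular": [0, 0, 0]},
    {"travel": [0.045, 0.0045, 0], "angular": [0, 0, 0]},
    {"travel": [0.035, 0.0045, 0], "angular": [0, 0, 0]}
  ]
}}

```text
time: 11.7
position: [0.6104, 0.1323, 0.2078]
tool_rot: [-2.126, -2.31, 0.002]
ft_force: [0.3, -0.6, -0.9]
grip_width: 0.519
```

Emit:
{"fn": "servo_tool", "kwargs": {
  "series": [
    {"travel": [0.022, 0, 0], "angular": [0, 0, 0]},
    {"travel": [0, 0, 0], "angular": [0, 0, 0]},
    {"travel": [0, 0, 0], "angular": [0, 0, 0]},
    {"travel": [0, 0, 0], "angular": [0, 0, 0]},
    {"travel": [0, 0, 0], "angular": [0, 0, 0]}
  ]
}}

```text
time: 12.2
position: [0.6103, 0.1482, 0.2094]
tool_rot: [2.134, 2.305, -0.001]
ft_force: [0.2, -0.1, -0.1]
grip_width: 0.517
```

```bash
python3 g.py .6108 .1504 .14 .08
python3 - <<'E'
from h import *
im=snap("scene","s10");crop(im,170,130,150,150,"s10c",5);crop(im,170,230,150,150,"s10d",5)
im=snap("top","t10");crop(im,280,120,120,100,"t10c",6)
E
```

```text
rot [-0.0001  0.0007 -0.0032]
travel in final frame [0.0021 0.0007 0.0694]
travel now [0.0022 0.0007 0.0694] pos [0.6103 0.1482 0.2094] yaw 0.0768 t 12.2 F [ 0.2 -0.1 -0.1] j7 -0.09269035078900716
```

View pics/s10d.png

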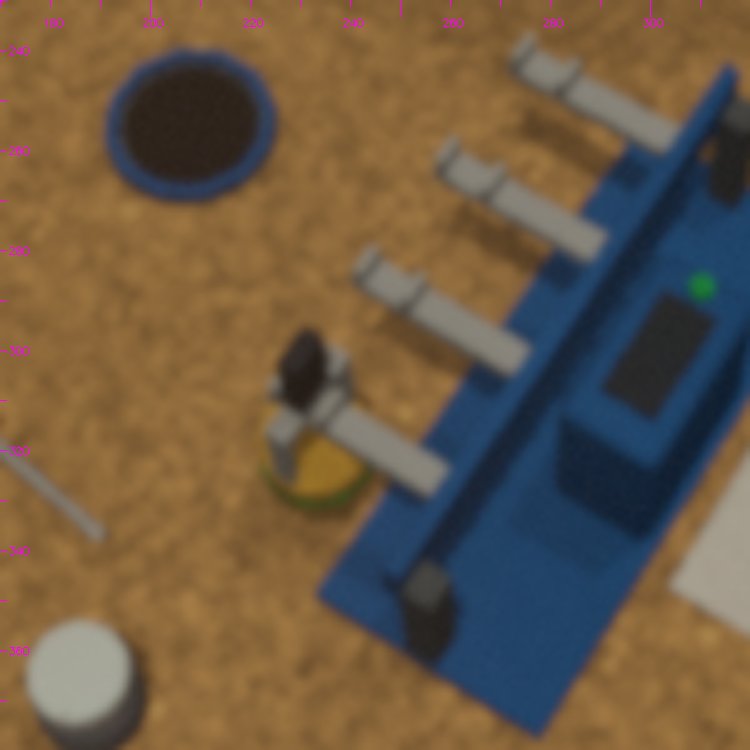

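View pics/t10c.png

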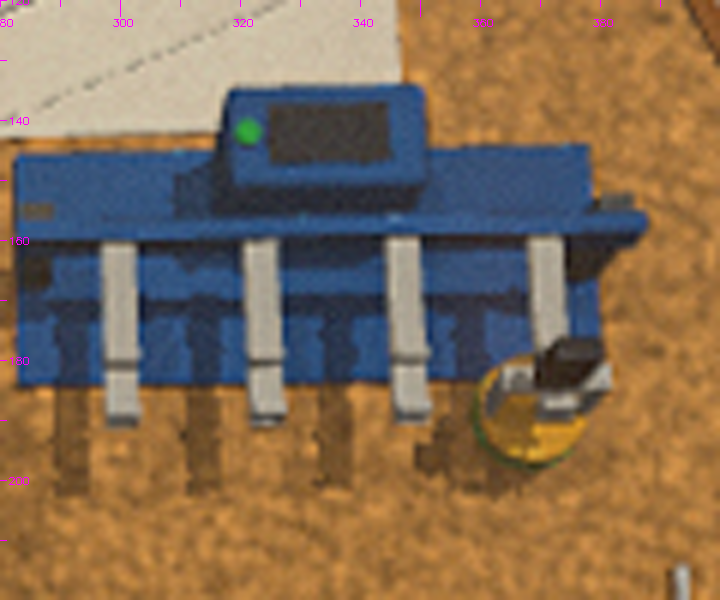

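Emit:
{"fn": "servo_tool", "kwargs": {
  "series": [
    {"travel": [0.002, 0.0007, 0.015], "angular": [0, 0, 0]},
    {"travel": [0, 0, 0.02], "angular": [0, 0, 0]},
    {"travel": [0, 0, 0.02], "angular": [0, 0, 0]},
    {"travel": [0, 0, 0.014], "angular": [0, 0, 0]},
    {"travel": [0, 0, 0], "angular": [0, 0, 0]}
  ]
}}

```text
time: 12.8
position: [0.6088, 0.1521, 0.1375]
tool_rot: [-2.13, -2.306, 0.007]
ft_force: [-0.4, 0.4, -0.7]
grip_width: 0.515
```

Emit:
{"fn": "servo_tool", "kwargs": {
  "series": [
    {"travel": [0, 0, 0], "angular": [0, 0, 0]},
    {"travel": [0, 0, 0], "angular": [0, 0, 0]},
    {"travel": [0, 0, 0], "angular": [0, 0, 0]},
    {"travel": [0, 0, 0], "angular": [0, 0, 0]},
    {"travel": [0, 0, 0], "angular": [0, 0, 0]}
  ],
  "claw": 0.0,
  "squeeze": 40
}}

```text
time: 13.3
position: [0.6111, 0.1526, 0.1412]
tool_rot: [2.131, 2.308, 0.002]
ft_force: [3.1, -0.4, 2.1]
grip_width: 0.15
```

Emit:
{"fn": "servo_tool", "kwargs": {
  "series": [
    {"travel": [0, 0, -0.006], "angular": [0, 0, 0]},
    {"travel": [0, 0, -0.008], "angular": [0, 0, 0]},
    {"travel": [0, 0, -0.008], "angular": [0, 0, 0]},
    {"travel": [0, 0, 0], "angular": [0, 0, 0]},
    {"travel": [0, 0, 0], "angular": [0, 0, 0]}
  ]
}}

```text
time: 13.8
position: [0.6107, 0.1525, 0.1628]
tool_rot: [2.131, 2.308, 0.001]
ft_force: [-0.7, -0.3, -3.1]
grip_width: 0.138
```

```bash
python3 g.py .6108 .1504 .162 .08
python3 - <<'E'
from h import *
im=snap("scene","s11");crop(im,270,130,110,110,"s11c",6)
E
```

```text
rot [ 0.0004 -0.0002 -0.0002]
travel in final frame [-0.0021 -0.0001  0.0008]
travel now [-0.0021 -0.0001  0.0008] pos [0.6107 0.1525 0.1628] yaw 0.0798 t 13.8 F [-0.7 -0.3 -3.1] j7 -0.08282277832732175
```

View pics/s11c.png

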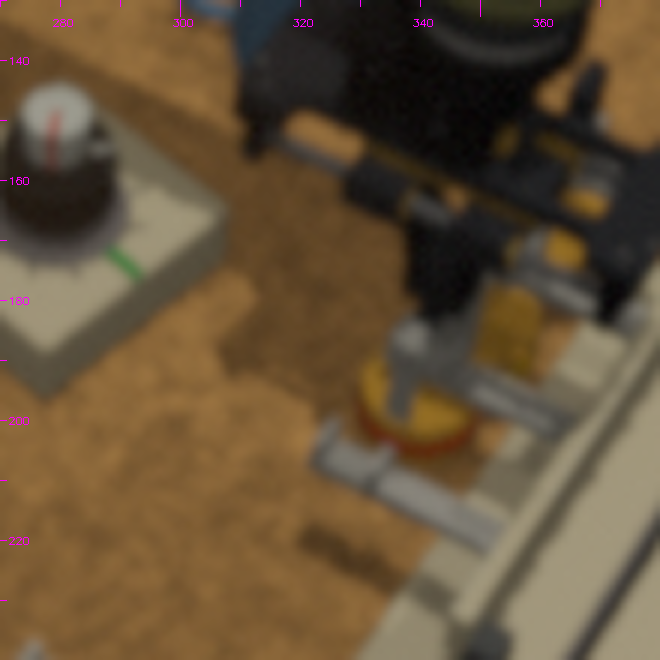

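Emit:
{"fn": "servo_tool", "kwargs": {
  "series": [
    {"travel": [0, -0.01, 0], "angular": [0, 0, 0]},
    {"travel": [0, -0.02, 0], "angular": [0, 0, 0]},
    {"travel": [0, -0.02, 0], "angular": [0, 0, 0]},
    {"travel": [0, -0.02, 0], "angular": [0, 0, 0]},
    {"travel": [-0.01, -0.002, 0], "angular": [0, 0, 0]}
  ]
}}

```text
time: 14.35
position: [0.536, 0.1384, 0.1619]
tool_rot: [-2.124, -2.309, 0.002]
ft_force: [0.2, 0.5, -4.4]
grip_width: 0.136
```

Emit:
{"fn": "servo_tool", "kwargs": {
  "series": [
    {"travel": [-0.02, -0.007, 0], "angular": [0, 0, 0]},
    {"travel": [-0.03, -0.007, 0], "angular": [0, 0, 0]},
    {"travel": [-0.03, -0.003, 0], "angular": [0, 0, 0]},
    {"travel": [-0.03, -0.003, 0], "angular": [0, 0, 0]},
    {"travel": [-0.03, -0.003, 0], "angular": [0, 0, 0]}
  ]
}}

```text
time: 14.85
position: [0.5275, -0.0081, 0.1627]
tool_rot: [2.133, 2.305, -0.0]
ft_force: [1.0, -0.2, -4.2]
grip_width: 0.134
```

Emit:
{"fn": "servo_tool", "kwargs": {
  "series": [
    {"travel": [-0.03, -0.003, 0], "angular": [0, 0, 0]},
    {"travel": [-0.03, -0.003, 0], "angular": [0, 0, 0]},
    {"travel": [-0.03, -0.003, 0], "angular": [0, 0, 0]},
    {"travel": [-0.03, -0.003, 0], "angular": [0, 0, 0]},
    {"travel": [-0.03, -0.003, 0], "angular": [0, 0, 0]}
  ]
}}

```text
time: 15.35
position: [0.5239, -0.1587, 0.1628]
tool_rot: [2.133, 2.305, -0.001]
ft_force: [1.2, -0.6, -4.1]
grip_width: 0.131
```

Emit:
{"fn": "servo_tool", "kwargs": {
  "series": [
    {"travel": [-0.03, 0, 0], "angular": [0, 0, 0]},
    {"travel": [-0.03, 0, 0], "angular": [0, 0, -0.009]},
    {"travel": [-0.02, 0, 0], "angular": [0, 0, 0]},
    {"travel": [0, 0, 0], "angular": [0, 0, 0]},
    {"travel": [0, 0, 0], "angular": [0, 0, 0]}
  ]
}}

```text
time: 15.85
position: [0.5303, -0.2366, 0.1624]
tool_rot: [-2.124, -2.314, 0.001]
ft_force: [-0.9, 0.7, -5.1]
grip_width: 0.137
```

```bash
python3 g.py .5257 -.2391 .162 .089
python3 - <<'E'
from h import *
im=snap("scene","s12");crop(im,170,210,150,150,"s12c",5)
E
```

```text
rot [-0.0007  0.     -0.0032]
travel in final frame [-0.002  -0.0048  0.0004]
travel now [-0.002  -0.0048  0.0004] pos [ 0.5303 -0.2366  0.1624] yaw 0.0858 t 15.85 F [-0.9  0.7 -5.1] j7 0.6180021434325197
```

View pics/s12c.png

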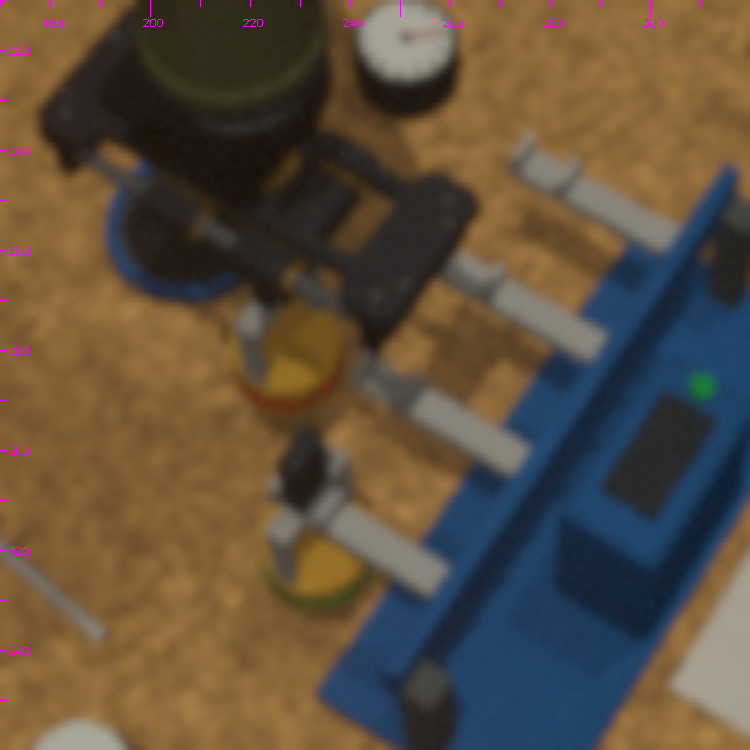

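```bash
python3 g.py .5954 -.2319 .162 .089
```

```text
rot [-0.0004 -0.0007 -0.0011]
travel in final frame [-0.0024  0.0646  0.0004]
travel now [-0.0023  0.0646  0.0004] pos [ 0.5308 -0.2353  0.1624] yaw 0.0879 t 15.9 F [ 0.3  1.6 -4.1] j7 0.6179022638741585
```

Emit:
{"fn": "servo_tool", "kwargs": {
  "series": [
    {"travel": [-0.002, 0.01, 0], "angular": [0, 0, 0]},
    {"travel": [0, 0.018, 0], "angular": [0, 0, 0]},
    {"travel": [0, 0.018, 0], "angular": [0, 0, 0]},
    {"travel": [0, 0.01, 0], "angular": [0, 0, 0]},
    {"travel": [0, 0.008, 0], "angular": [0, 0, 0]}
  ]
}}

```text
time: 16.4
position: [0.5965, -0.2302, 0.1622]
tool_rot: [-2.118, -2.32, 0.0]
ft_force: [-0.4, -0.5, -4.8]
grip_width: 0.137
```

Emit:
{"fn": "servo_tool", "kwargs": {
  "series": [
    {"travel": [0, 0, 0], "angular": [0, 0, 0]},
    {"travel": [0, 0, 0], "angular": [0, 0, 0]},
    {"travel": [0, 0, 0], "angular": [0, 0, 0]},
    {"travel": [0, 0, 0], "angular": [0, 0, 0]},
    {"travel": [0, 0, 0], "angular": [0, 0, 0]}
  ]
}}

```text
time: 16.9
position: [0.595, -0.2315, 0.1628]
tool_rot: [2.121, 2.317, 0.001]
ft_force: [0.7, -0.0, -4.6]
grip_width: 0.13
```

```bash
python3 g.py .5954 -.2319 .142 .089
```

```text
rot [ 0.0003 -0.0003 -0.0007]
travel in final frame [-0.0004  0.0003  0.0208]
travel now [-0.0004  0.0003  0.0208] pos [ 0.595  -0.2315  0.1628] yaw 0.0883 t 16.9 F [ 0.7 -0.  -4.6] j7 0.6218028577232437
```

Emit:
{"fn": "servo_tool", "kwargs": {
  "series": [
    {"travel": [0, 0, 0.008], "angular": [0, 0, 0]},
    {"travel": [0, 0, 0.008], "angular": [0, 0, 0]},
    {"travel": [0, 0, 0.005], "angular": [0, 0, 0]},
    {"travel": [0, 0, 0], "angular": [0, 0, 0]},
    {"travel": [0, 0, 0], "angular": [0, 0, 0]}
  ]
}}

```text
time: 17.4
position: [0.5951, -0.2313, 0.1412]
tool_rot: [-2.12, -2.317, 0.0]
ft_force: [-0.6, 0.2, -3.2]
grip_width: 0.135
```

Emit:
{"fn": "servo_tool", "kwargs": {
  "series": [
    {"travel": [0, 0, 0.001], "angular": [0, 0, 0]},
    {"travel": [0, 0, 0], "angular": [0, 0, 0]},
    {"travel": [0, 0, 0], "angular": [0, 0, 0]}
  ]
}}

```text
time: 17.7
position: [0.5952, -0.2314, 0.1412]
tool_rot: [-2.12, -2.317, -0.0]
ft_force: [-3.8, 1.3, 4.5]
grip_width: 0.135
```

Seated (the z stops and the load reverses). Release and retreat.

Emit:
{"fn": "servo_tool", "kwargs": {
  "series": [
    {"travel": [0, 0, -0.0007], "angular": [0, 0, 0]},
    {"travel": [0, 0, 0], "angular": [0, 0, 0]}
  ]
}}

```text
time: 17.9
position: [0.5954, -0.2315, 0.1412]
tool_rot: [2.12, 2.318, 0.0]
ft_force: [-2.7, 0.9, 1.4]
grip_width: 0.136
```

Emit:
{"fn": "servo_tool", "kwargs": {
  "series": [
    {"travel": [0, 0, 0], "angular": [0, 0, 0]},
    {"travel": [0, 0, 0], "angular": [0, 0, 0]},
    {"travel": [0, 0, 0], "angular": [0, 0, 0]},
    {"travel": [0, 0, 0], "angular": [0, 0, 0]}
  ],
  "claw": 0.045
}}

```text
time: 18.3
position: [0.5957, -0.2314, 0.1413]
tool_rot: [2.12, 2.317, 0.0]
ft_force: [-0.2, -0.9, -0.9]
grip_width: 0.414
```

Emit:
{"fn": "servo_tool", "kwargs": {
  "series": [
    {"travel": [0, 0, -0.02], "angular": [0, 0, 0]},
    {"travel": [0, 0, -0.03], "angular": [0, 0, 0]},
    {"travel": [0, 0, -0.02], "angular": [0, 0, 0]},
    {"travel": [0, 0, 0], "angular": [0, 0, 0]},
    {"travel": [0, 0, 0], "angular": [0, 0, 0]}
  ]
}}

```text
time: 18.8
position: [0.5955, -0.2314, 0.2112]
tool_rot: [2.12, 2.318, 0.001]
ft_force: [-0.2, -0.5, -0.4]
grip_width: 0.518
```

```bash
python3 g.py .6062 .2142 .21 .08
```

```text
rot [0.0008 0.     0.0089]
travel in final frame [0.4433 0.0463 0.0012]
travel now [0.4429 0.0502 0.0013] pos [ 0.5955 -0.2314  0.2112] yaw 0.0889 t 18.8 F [-0.2 -0.5 -0.4] j7 0.6034981111916927
```

Emit:
{"fn": "servo_tool", "kwargs": {
  "series": [
    {"travel": [0.033, 0.0045, 0], "angular": [0, 0, 0.009]},
    {"travel": [0.045, 0.0045, 0], "angular": [0, 0, 0]},
    {"travel": [0.045, 0.0045, 0], "angular": [0, 0, 0]},
    {"travel": [0.045, 0.0045, 0], "angular": [0, 0, 0]},
    {"travel": [0.045, 0.0045, 0], "angular": [0, 0, 0]}
  ]
}}

```text
time: 19.3
position: [0.5995, -0.0152, 0.2097]
tool_rot: [-2.13, -2.307, 0.002]
ft_force: [0.2, 0.3, -0.3]
grip_width: 0.516
```

Emit:
{"fn": "servo_tool", "kwargs": {
  "series": [
    {"travel": [0.045, 0.0045, 0], "angular": [0, 0, 0]},
    {"travel": [0.045, 0.0045, 0], "angular": [0, 0, 0]},
    {"travel": [0.045, 0.0045, 0], "angular": [0, 0, 0]},
    {"travel": [0.045, 0.0045, 0], "angular": [0, 0, 0]},
    {"travel": [0.035, 0.006, 0], "angular": [0, 0, 0]}
  ]
}}

```text
time: 19.8
position: [0.6057, 0.2027, 0.2094]
tool_rot: [-2.126, -2.31, 0.003]
ft_force: [1.5, -0.5, -0.1]
grip_width: 0.521
```

Emit:
{"fn": "servo_tool", "kwargs": {
  "series": [
    {"travel": [0.015, 0, 0], "angular": [0, 0, 0]},
    {"travel": [0, 0, 0], "angular": [0, 0, 0]},
    {"travel": [0, 0, 0], "angular": [0, 0, 0]},
    {"travel": [0, 0, 0], "angular": [0, 0, 0]},
    {"travel": [0, 0, 0], "angular": [0, 0, 0]}
  ]
}}

```text
time: 20.3
position: [0.6066, 0.2113, 0.2115]
tool_rot: [2.135, 2.304, 0.0]
ft_force: [-0.1, -0.4, -0.3]
grip_width: 0.522
```

```bash
python3 g.py .6062 .2142 .14 .08
```

```text
rot [ 0.0004  0.0004 -0.0038]
travel in final frame [ 0.0029 -0.0002  0.0715]
travel now [ 0.0029 -0.0002  0.0715] pos [0.6066 0.2113 0.2115] yaw 0.0762 t 20.3 F [-0.1 -0.4 -0.3] j7 -0.16917197913104
```

Emit:
{"fn": "servo_tool", "kwargs": {
  "series": [
    {"travel": [0.002, 0, 0.015], "angular": [0, 0, 0]},
    {"travel": [0, 0, 0.02], "angular": [0, 0, 0]},
    {"travel": [0, 0, 0.02], "angular": [0, 0, 0]},
    {"travel": [0, 0, 0.016], "angular": [0, 0, 0]},
    {"travel": [0, 0, 0], "angular": [0, 0, 0]}
  ]
}}

```text
time: 20.8
position: [0.604, 0.215, 0.1369]
tool_rot: [-2.13, -2.306, 0.008]
ft_force: [-1.1, 0.5, 0.9]
grip_width: 0.519
```

Emit:
{"fn": "servo_tool", "kwargs": {
  "series": [
    {"travel": [0, 0, 0], "angular": [0, 0, 0]},
    {"travel": [0, 0, 0], "angular": [0, 0, 0]},
    {"travel": [0, 0, 0], "angular": [0, 0, 0]},
    {"travel": [0, 0, 0], "angular": [0, 0, 0]},
    {"travel": [0, 0, 0], "angular": [0, 0, 0]}
  ],
  "claw": 0.0,
  "squeeze": 40
}}

```text
time: 21.3
position: [0.6062, 0.216, 0.1408]
tool_rot: [2.131, 2.308, 0.001]
ft_force: [0.3, 0.2, 0.4]
grip_width: 0.149
```

Emit:
{"fn": "servo_tool", "kwargs": {
  "series": [
    {"travel": [0, 0, -0.006], "angular": [0, 0, 0]},
    {"travel": [0, 0, -0.008], "angular": [0, 0, 0]},
    {"travel": [0, 0, -0.008], "angular": [0, 0, 0]},
    {"travel": [0, 0, 0], "angular": [0, 0, 0]},
    {"travel": [0, 0, 0], "angular": [0, 0, 0]}
  ]
}}

```text
time: 21.8
position: [0.6061, 0.216, 0.1626]
tool_rot: [2.131, 2.308, 0.001]
ft_force: [-0.3, -0.6, -3.0]
grip_width: 0.135
```

```bash
python3 g.py .6062 .2142 .162 .08
python3 - <<'E'
from h import *
im=snap("scene","s13");crop(im,270,110,130,130,"s13c",5)
E
```

```text
rot [ 0.0006 -0.0003 -0.0002]
travel in final frame [-0.0018 -0.      0.0006]
travel now [-0.0018 -0.      0.0006] pos [0.6061 0.216  0.1626] yaw 0.0798 t 21.8 F [-0.3 -0.6 -3. ] j7 -0.15872722063159475
```

View pics/s13c.png

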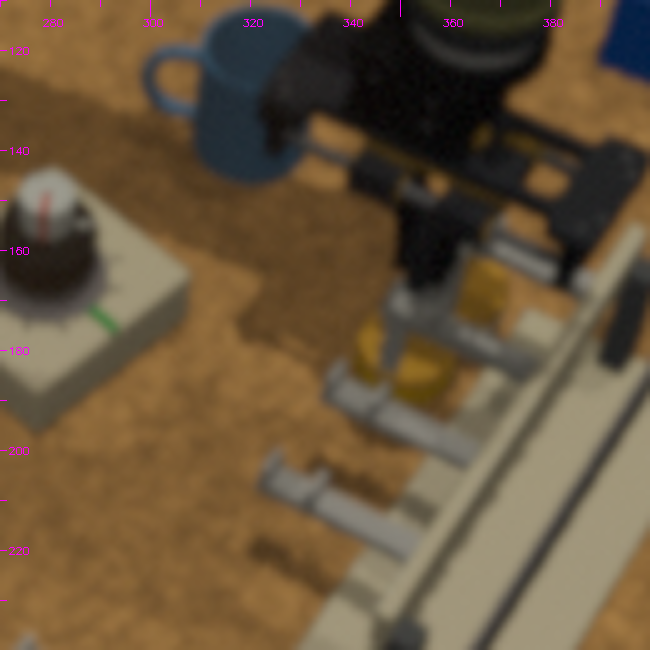

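Emit:
{"fn": "servo_tool", "kwargs": {
  "series": [
    {"travel": [0, -0.01, 0], "angular": [0, 0, 0]},
    {"travel": [0, -0.02, 0], "angular": [0, 0, 0]},
    {"travel": [0, -0.02, 0], "angular": [0, 0, 0]},
    {"travel": [0, -0.02, 0], "angular": [0, 0, 0]},
    {"travel": [-0.008, -0.002, 0], "angular": [0, 0, 0]}
  ]
}}

```text
time: 22.35
position: [0.5312, 0.2037, 0.1616]
tool_rot: [-2.125, -2.31, 0.002]
ft_force: [1.3, 0.6, -2.6]
grip_width: 0.138
```

Emit:
{"fn": "servo_tool", "kwargs": {
  "series": [
    {"travel": [-0.02, -0.007, 0], "angular": [0, 0, 0]},
    {"travel": [-0.03, -0.007, 0], "angular": [0, 0, 0]},
    {"travel": [-0.03, -0.003, 0], "angular": [0, 0, 0]},
    {"travel": [-0.03, -0.003, 0], "angular": [0, 0, 0]},
    {"travel": [-0.03, -0.003, 0], "angular": [0, 0, 0]}
  ]
}}

```text
time: 22.85
position: [0.5229, 0.0573, 0.1623]
tool_rot: [2.133, 2.305, -0.0]
ft_force: [-0.4, -0.3, -3.4]
grip_width: 0.134
```

Emit:
{"fn": "servo_tool", "kwargs": {
  "series": [
    {"travel": [-0.03, -0.003, 0], "angular": [0, 0, 0]},
    {"travel": [-0.03, -0.003, 0], "angular": [0, 0, 0]},
    {"travel": [-0.03, -0.003, 0], "angular": [0, 0, 0]},
    {"travel": [-0.03, -0.003, 0], "angular": [0, 0, 0]},
    {"travel": [-0.03, -0.003, 0], "angular": [0, 0, 0]}
  ]
}}

```text
time: 23.35
position: [0.5192, -0.0934, 0.1624]
tool_rot: [2.133, 2.305, -0.0]
ft_force: [0.1, -0.5, -3.5]
grip_width: 0.136
```

Emit:
{"fn": "servo_tool", "kwargs": {
  "series": [
    {"travel": [-0.03, -0.001, 0], "angular": [0, 0, 0]},
    {"travel": [-0.026, 0, 0], "angular": [0, 0, -0.009]},
    {"travel": [-0.018, 0, 0], "angular": [0, 0, 0]},
    {"travel": [0, 0, 0], "angular": [0, 0, 0]},
    {"travel": [0, 0, 0], "angular": [0, 0, 0]}
  ]
}}

```text
time: 23.85
position: [0.5243, -0.1652, 0.1622]
tool_rot: [-2.124, -2.315, 0.0]
ft_force: [-0.2, -0.4, -2.1]
grip_width: 0.135
```

```bash
python3 g.py .5195 -.1683 .162 .089; python3 g.py .5892 -.1621 .162 .089;python3 - <<'E'
from h import *
im=snap("scene","s14");crop(im,170,190,150,150,"s14c",5)
E
```

```text
rot [-0.0004 -0.     -0.003 ]
travel in final frame [-0.0026 -0.005   0.0002]
travel now [-0.0027 -0.005   0.0002] pos [ 0.5243 -0.1652  0.1622] yaw 0.086 t 23.85 F [-0.2 -0.4 -2.1] j7 0.47244372224759473
rot [-0.0004 -0.     -0.003 ]
travel in final frame [-0.0027  0.065   0.0002]
travel now [-0.0025  0.065   0.0002] pos [ 0.5243 -0.1652  0.1622] yaw 0.086 t 23.85 F [-0.2 -0.4 -2.1] j7 0.47244372224759473
```

View pics/s14c.png

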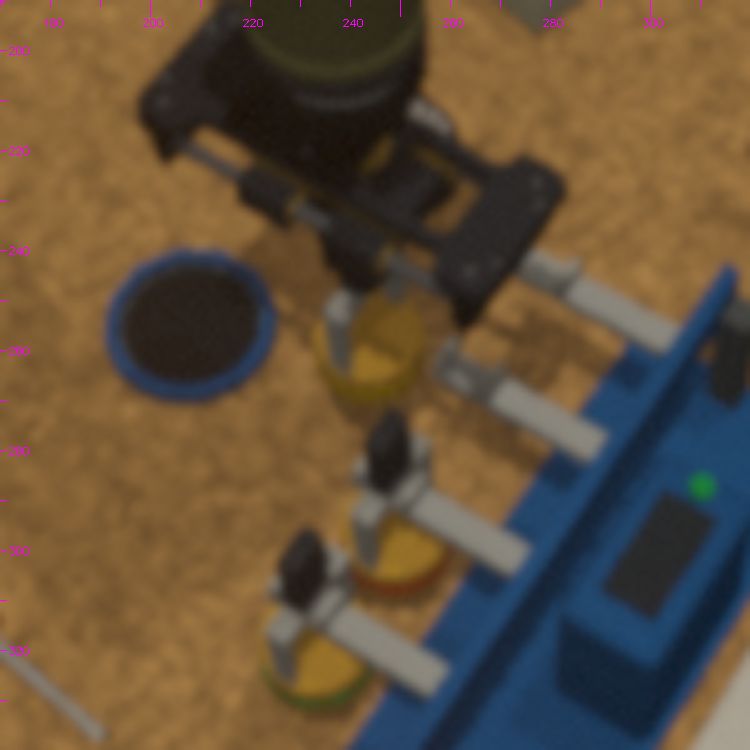

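Emit:
{"fn": "servo_tool", "kwargs": {
  "series": [
    {"travel": [-0.002, 0.01, 0], "angular": [0, 0, 0]},
    {"travel": [0, 0.018, 0], "angular": [0, 0, 0]},
    {"travel": [0, 0.018, 0], "angular": [0, 0, 0]},
    {"travel": [0, 0.01, 0], "angular": [0, 0, 0]},
    {"travel": [0, 0.008, 0], "angular": [0, 0, 0]}
  ]
}}

```text
time: 24.4
position: [0.59, -0.1591, 0.1619]
tool_rot: [-2.118, -2.32, 0.001]
ft_force: [-0.5, -0.2, -3.3]
grip_width: 0.131
```

Emit:
{"fn": "servo_tool", "kwargs": {
  "series": [
    {"travel": [0, 0, 0], "angular": [0, 0, 0]},
    {"travel": [0, 0, 0], "angular": [0, 0, 0]},
    {"travel": [0, 0, 0], "angular": [0, 0, 0]},
    {"travel": [0, 0, 0], "angular": [0, 0, 0]},
    {"travel": [0, 0, 0], "angular": [0, 0, 0]}
  ]
}}

```text
time: 24.9
position: [0.5887, -0.1601, 0.1625]
tool_rot: [-2.121, -2.317, -0.001]
ft_force: [0.4, 0.2, -2.6]
grip_width: 0.136
```

```bash
python3 g.py .5892 -.1621 .142 .089
```

```text
rot [ 0.0004 -0.0004 -0.0006]
travel in final frame [-0.002   0.0003  0.0205]
travel now [-0.002   0.0003  0.0205] pos [ 0.5887 -0.1601  0.1625] yaw 0.0884 t 24.9 F [ 0.4  0.2 -2.6] j7 0.5089586497062356
```

Emit:
{"fn": "servo_tool", "kwargs": {
  "series": [
    {"travel": [-0.001, 0, 0.008], "angular": [0, 0, 0]},
    {"travel": [0, 0, 0.008], "angular": [0, 0, 0]},
    {"travel": [0, 0, 0.005], "angular": [0, 0, 0]},
    {"travel": [0, 0, 0], "angular": [0, 0, 0]},
    {"travel": [0, 0, 0], "angular": [0, 0, 0]}
  ]
}}

```text
time: 25.4
position: [0.5889, -0.1611, 0.1408]
tool_rot: [-2.12, -2.317, 0.001]
ft_force: [0.7, -0.1, -2.0]
grip_width: 0.135
```

Emit:
{"fn": "servo_tool", "kwargs": {
  "series": [
    {"travel": [0, 0, 0.001], "angular": [0, 0, 0]},
    {"travel": [0, 0, 0], "angular": [0, 0, 0]},
    {"travel": [0, 0, 0], "angular": [0, 0, 0]}
  ]
}}

```text
time: 25.7
position: [0.5889, -0.1611, 0.1408]
tool_rot: [-2.12, -2.318, -0.0]
ft_force: [-4.5, 1.0, 6.2]
grip_width: 0.134
```

Emit:
{"fn": "servo_tool", "kwargs": {
  "series": [
    {"travel": [0, 0, -0.0007], "angular": [0, 0, 0]},
    {"travel": [0, 0, 0], "angular": [0, 0, 0]}
  ]
}}

```text
time: 25.9
position: [0.5893, -0.1611, 0.1408]
tool_rot: [2.12, 2.318, 0.0]
ft_force: [-1.2, 0.8, 0.8]
grip_width: 0.137
```

Emit:
{"fn": "servo_tool", "kwargs": {
  "series": [
    {"travel": [0, 0, 0], "angular": [0, 0, 0]},
    {"travel": [0, 0, 0], "angular": [0, 0, 0]},
    {"travel": [0, 0, 0], "angular": [0, 0, 0]},
    {"travel": [0, 0, 0], "angular": [0, 0, 0]}
  ],
  "claw": 0.045
}}

```text
time: 26.3
position: [0.5894, -0.161, 0.141]
tool_rot: [2.12, 2.318, 0.0]
ft_force: [-0.4, -0.1, 0.1]
grip_width: 0.415
```

Emit:
{"fn": "servo_tool", "kwargs": {
  "series": [
    {"travel": [0, 0, -0.02], "angular": [0, 0, 0]},
    {"travel": [0, 0, -0.03], "angular": [0, 0, 0]},
    {"travel": [0, 0, -0.02], "angular": [0, 0, 0]},
    {"travel": [0, 0, 0], "angular": [0, 0, 0]},
    {"travel": [0, 0, 0], "angular": [0, 0, 0]}
  ]
}}

```text
time: 26.8
position: [0.5892, -0.161, 0.2108]
tool_rot: [2.12, 2.318, 0.001]
ft_force: [-0.2, -0.1, -0.7]
grip_width: 0.514
```

```bash
python3 g.py .6008 .287 .21 .08
```

```text
rot [ 0.0005 -0.0002  0.0089]
travel in final frame [0.4456 0.0474 0.0008]
travel now [0.4452 0.0513 0.0009] pos [ 0.5892 -0.161   0.2108] yaw 0.0889 t 26.8 F [-0.2 -0.1 -0.7] j7 0.48861313374364396
```

Emit:
{"fn": "servo_tool", "kwargs": {
  "series": [
    {"travel": [0.035, 0.0045, 0], "angular": [0, 0, 0.009]},
    {"travel": [0.045, 0.0045, 0], "angular": [0, 0, 0]},
    {"travel": [0.045, 0.0045, 0], "angular": [0, 0, 0]},
    {"travel": [0.045, 0.0045, 0], "angular": [0, 0, 0]},
    {"travel": [0.045, 0.0045, 0], "angular": [0, 0, 0]}
  ]
}}

```text
time: 27.3
position: [0.593, 0.057, 0.2093]
tool_rot: [-2.13, -2.307, 0.003]
ft_force: [0.7, -0.0, -0.0]
grip_width: 0.518
```

Emit:
{"fn": "servo_tool", "kwargs": {
  "series": [
    {"travel": [0.045, 0.0045, 0], "angular": [0, 0, 0]},
    {"travel": [0.045, 0.0045, 0], "angular": [0, 0, 0]},
    {"travel": [0.045, 0.0045, 0], "angular": [0, 0, 0]},
    {"travel": [0.045, 0.0045, 0], "angular": [0, 0, 0]},
    {"travel": [0.035, 0.006, 0], "angular": [0, 0, 0]}
  ]
}}

```text
time: 27.8
position: [0.5991, 0.2749, 0.2087]
tool_rot: [-2.126, -2.31, 0.003]
ft_force: [0.7, 0.8, 0.7]
grip_width: 0.52
```

Emit:
{"fn": "servo_tool", "kwargs": {
  "series": [
    {"travel": [0.015, 0.001, 0], "angular": [0, 0, 0]},
    {"travel": [0, 0, 0], "angular": [0, 0, 0]},
    {"travel": [0, 0, 0], "angular": [0, 0, 0]},
    {"travel": [0, 0, 0], "angular": [0, 0, 0]},
    {"travel": [0, 0, 0], "angular": [0, 0, 0]}
  ]
}}

```text
time: 28.3
position: [0.6013, 0.2837, 0.2114]
tool_rot: [2.135, 2.304, 0.0]
ft_force: [-0.1, 0.7, -0.1]
grip_width: 0.52
```

```bash
python3 g.py .6008 .287 .14 .08
```

```text
rot [ 0.0004  0.0003 -0.0037]
travel in final frame [ 0.0033 -0.0003  0.0714]
travel now [ 0.0033 -0.0003  0.0714] pos [0.6013 0.2837 0.2114] yaw 0.0763 t 28.3 F [-0.1  0.7 -0.1] j7 -0.24793449712009497
```

Emit:
{"fn": "servo_tool", "kwargs": {
  "series": [
    {"travel": [0.0015, 0, 0.015], "angular": [0, 0, 0]},
    {"travel": [0, 0, 0.02], "angular": [0, 0, 0]},
    {"travel": [0, 0, 0.02], "angular": [0, 0, 0]},
    {"travel": [0, 0, 0.016], "angular": [0, 0, 0]},
    {"travel": [0, 0, 0], "angular": [0, 0, 0]}
  ]
}}

```text
time: 28.8
position: [0.5987, 0.2868, 0.1365]
tool_rot: [-2.13, -2.307, 0.008]
ft_force: [-0.0, -0.5, -1.0]
grip_width: 0.517
```

Emit:
{"fn": "servo_tool", "kwargs": {
  "series": [
    {"travel": [0, 0, 0], "angular": [0, 0, 0]},
    {"travel": [0, 0, 0], "angular": [0, 0, 0]},
    {"travel": [0, 0, 0], "angular": [0, 0, 0]},
    {"travel": [0, 0, 0], "angular": [0, 0, 0]},
    {"travel": [0, 0, 0], "angular": [0, 0, 0]}
  ],
  "claw": 0.0,
  "squeeze": 40
}}

```text
time: 29.3
position: [0.6009, 0.288, 0.1405]
tool_rot: [2.131, 2.308, 0.002]
ft_force: [3.1, 0.2, 1.2]
grip_width: 0.148
```

Emit:
{"fn": "servo_tool", "kwargs": {
  "series": [
    {"travel": [0, 0, -0.006], "angular": [0, 0, 0]},
    {"travel": [0, 0, -0.008], "angular": [0, 0, 0]},
    {"travel": [0, 0, -0.008], "angular": [0, 0, 0]},
    {"travel": [0, 0, 0], "angular": [0, 0, 0]},
    {"travel": [0, 0, 0], "angular": [0, 0, 0]}
  ]
}}

```text
time: 29.8
position: [0.6006, 0.2879, 0.1623]
tool_rot: [2.131, 2.308, 0.001]
ft_force: [-0.0, -0.8, -5.2]
grip_width: 0.13
```

```bash
python3 g.py .6008 .287 .162 .08
python3 - <<'E'
from h import *
im=snap("scene","s15");crop(im,270,90,130,130,"s15c",5)
E
```

```text
rot [ 0.0004 -0.0003 -0.0001]
travel in final frame [-0.0009  0.0001  0.0003]
travel now [-0.0009  0.0001  0.0003] pos [0.6006 0.2879 0.1623] yaw 0.0799 t 29.8 F [-0.  -0.8 -5.2] j7 -0.236643144617474
```

View pics/s15c.png

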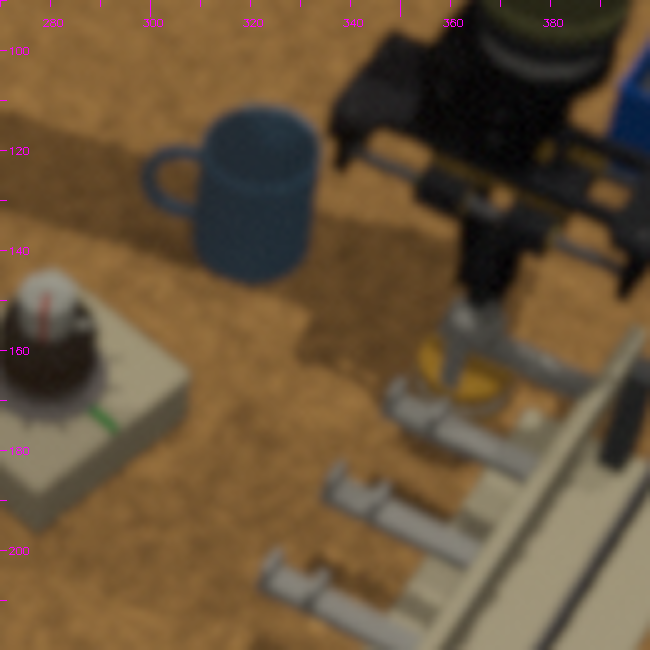

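Emit:
{"fn": "servo_tool", "kwargs": {
  "series": [
    {"travel": [0, -0.01, 0], "angular": [0, 0, 0]},
    {"travel": [0, -0.02, 0], "angular": [0, 0, 0]},
    {"travel": [0, -0.02, 0], "angular": [0, 0, 0]},
    {"travel": [0, -0.02, 0], "angular": [0, 0, 0]},
    {"travel": [-0.01, -0.002, 0], "angular": [0, 0, 0]}
  ]
}}

```text
time: 30.35
position: [0.5255, 0.2743, 0.1613]
tool_rot: [-2.123, -2.31, 0.003]
ft_force: [-0.6, 0.3, -4.3]
grip_width: 0.136
```

Emit:
{"fn": "servo_tool", "kwargs": {
  "series": [
    {"travel": [-0.02, -0.007, 0], "angular": [0, 0, 0]},
    {"travel": [-0.03, -0.007, 0], "angular": [0, 0, 0]},
    {"travel": [-0.03, -0.003, 0], "angular": [0, 0, 0]},
    {"travel": [-0.03, -0.003, 0], "angular": [0, 0, 0]},
    {"travel": [-0.03, -0.003, 0], "angular": [0, 0, 0]}
  ]
}}

```text
time: 30.85
position: [0.5175, 0.1288, 0.1619]
tool_rot: [-2.132, -2.308, -0.0]
ft_force: [1.1, -0.0, -4.4]
grip_width: 0.137
```

Emit:
{"fn": "servo_tool", "kwargs": {
  "series": [
    {"travel": [-0.03, -0.003, 0], "angular": [0, 0, 0]},
    {"travel": [-0.03, -0.003, 0], "angular": [0, 0, 0]},
    {"travel": [-0.03, -0.003, 0], "angular": [0, 0, 0]},
    {"travel": [-0.03, -0.003, 0], "angular": [0, 0, 0]},
    {"travel": [-0.03, -0.003, 0], "angular": [0, 0, 0]}
  ]
}}

```text
time: 31.35
position: [0.5143, -0.0218, 0.1619]
tool_rot: [-2.132, -2.307, -0.001]
ft_force: [0.4, -0.0, -3.9]
grip_width: 0.139
```

Emit:
{"fn": "servo_tool", "kwargs": {
  "series": [
    {"travel": [-0.03, -0.001, 0], "angular": [0, 0, 0]},
    {"travel": [-0.028, 0, 0], "angular": [0, 0, -0.009]},
    {"travel": [-0.018, 0, 0], "angular": [0, 0, 0]},
    {"travel": [0, 0, 0], "angular": [0, 0, 0]},
    {"travel": [0, 0, 0], "angular": [0, 0, 0]}
  ]
}}

```text
time: 31.85
position: [0.5196, -0.0959, 0.1618]
tool_rot: [-2.122, -2.316, -0.001]
ft_force: [0.7, 0.1, -4.0]
grip_width: 0.133
```

```bash
python3 g.py .5829 -.0934 .162 .089;python3 - <<'E'
from h import *
im=snap("scene","s16");crop(im,170,160,150,150,"s16c",5)
E
```

```text
rot [-0.0001 -0.0009 -0.0016]
travel in final frame [-0.0032  0.0632 -0.0002]
travel now [-0.0031  0.0632 -0.0002] pos [ 0.5196 -0.0959  0.1618] yaw 0.0874 t 31.85 F [ 0.7  0.1 -4. ] j7 0.32275845768031586
```

View pics/s16c.png

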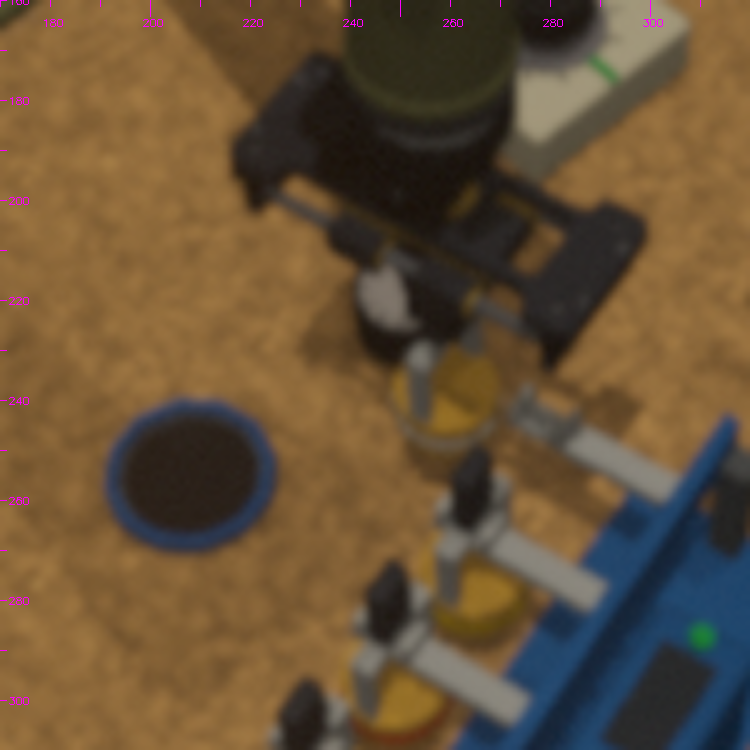

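Emit:
{"fn": "servo_tool", "kwargs": {
  "series": [
    {"travel": [-0.0025, 0.01, 0], "angular": [0, 0, 0]},
    {"travel": [0, 0.018, 0], "angular": [0, 0, 0]},
    {"travel": [0, 0.018, 0], "angular": [0, 0, 0]},
    {"travel": [0, 0.01, 0], "angular": [0, 0, 0]},
    {"travel": [0, 0.007, 0], "angular": [0, 0, 0]}
  ]
}}

```text
time: 32.4
position: [0.5835, -0.0913, 0.1616]
tool_rot: [-2.118, -2.32, 0.001]
ft_force: [0.4, -0.2, -4.3]
grip_width: 0.134
```

Emit:
{"fn": "servo_tool", "kwargs": {
  "series": [
    {"travel": [0, 0, 0], "angular": [0, 0, 0]},
    {"travel": [0, 0, 0], "angular": [0, 0, 0]},
    {"travel": [0, 0, 0], "angular": [0, 0, 0]},
    {"travel": [0, 0, 0], "angular": [0, 0, 0]},
    {"travel": [0, 0, 0], "angular": [0, 0, 0]}
  ]
}}

```text
time: 32.9
position: [0.5828, -0.0928, 0.1621]
tool_rot: [-2.121, -2.317, -0.001]
ft_force: [0.2, 0.3, -3.2]
grip_width: 0.134
```

```bash
python3 g.py .5829 -.0934 .142 .089
```

```text
rot [ 0.0003 -0.0005 -0.0004]
travel in final frame [-0.0007  0.0001  0.0201]
travel now [-0.0007  0.0001  0.0201] pos [ 0.5828 -0.0928  0.1621] yaw 0.0886 t 32.9 F [ 0.2  0.3 -3.2] j7 0.3946091549303868
```

Emit:
{"fn": "servo_tool", "kwargs": {
  "series": [
    {"travel": [0, 0, 0.008], "angular": [0, 0, 0]},
    {"travel": [0, 0, 0.008], "angular": [0, 0, 0]},
    {"travel": [0, 0, 0.005], "angular": [0, 0, 0]},
    {"travel": [0, 0, 0], "angular": [0, 0, 0]},
    {"travel": [0, 0, 0], "angular": [0, 0, 0]}
  ]
}}

```text
time: 33.4
position: [0.5828, -0.0928, 0.1406]
tool_rot: [-2.12, -2.317, 0.001]
ft_force: [-0.3, 0.6, -3.8]
grip_width: 0.139
```

Emit:
{"fn": "servo_tool", "kwargs": {
  "series": [
    {"travel": [0, 0, 0.001], "angular": [0, 0, 0]},
    {"travel": [0, 0, 0], "angular": [0, 0, 0]},
    {"travel": [0, 0, 0], "angular": [0, 0, 0]}
  ]
}}

```text
time: 33.7
position: [0.5828, -0.0927, 0.1405]
tool_rot: [-2.12, -2.317, -0.0]
ft_force: [-4.8, 1.7, 4.4]
grip_width: 0.137
```

Emit:
{"fn": "servo_tool", "kwargs": {
  "series": [
    {"travel": [0, 0, -0.0007], "angular": [0, 0, 0]},
    {"travel": [0, 0, 0], "angular": [0, 0, 0]}
  ]
}}

```text
time: 33.9
position: [0.5831, -0.0928, 0.1405]
tool_rot: [2.12, 2.318, 0.0]
ft_force: [-1.5, 0.5, 0.3]
grip_width: 0.133
```

Emit:
{"fn": "servo_tool", "kwargs": {
  "series": [
    {"travel": [0, 0, 0], "angular": [0, 0, 0]},
    {"travel": [0, 0, 0], "angular": [0, 0, 0]},
    {"travel": [0, 0, 0], "angular": [0, 0, 0]},
    {"travel": [0, 0, 0], "angular": [0, 0, 0]}
  ],
  "claw": 0.045
}}

```text
time: 34.3
position: [0.5833, -0.0927, 0.1408]
tool_rot: [2.12, 2.317, 0.001]
ft_force: [-0.3, -0.1, -0.7]
grip_width: 0.412
```

Emit:
{"fn": "servo_tool", "kwargs": {
  "series": [
    {"travel": [0, 0, -0.02], "angular": [0, 0, 0]},
    {"travel": [0, 0, -0.03], "angular": [0, 0, 0]},
    {"travel": [0, 0, -0.03], "angular": [0, 0, 0]},
    {"travel": [0, 0, -0.03], "angular": [0, 0, 0]},
    {"travel": [0, 0, 0], "angular": [0, 0, 0]}
  ]
}}

```text
time: 34.8
position: [0.5855, -0.0935, 0.2552]
tool_rot: [2.117, 2.313, 0.009]
ft_force: [0.5, -0.8, -0.0]
grip_width: 0.518
```

Emit:
{"fn": "servo_tool", "kwargs": {
  "series": [
    {"travel": [0.045, -0.02, 0], "angular": [0, 0, 0]},
    {"travel": [0.045, -0.02, 0], "angular": [0, 0, 0]},
    {"travel": [0.045, -0.02, 0], "angular": [0, 0, 0]},
    {"travel": [0.045, -0.02, 0], "angular": [0, 0, 0]},
    {"travel": [0, 0, 0], "angular": [0, 0, 0]}
  ],
  "claw": 0.087
}}

```text
time: 35.3
position: [0.484, 0.087, 0.2498]
tool_rot: [-2.104, -2.327, -0.002]
ft_force: [0.1, -0.2, -0.7]
grip_width: 0.886
```

```bash
python3 g.py .5829 -.0934 .26 .089;python3 - <<'E'
from h import *
im=snap("scene","s17");crop(im,170,160,150,150,"s17c",5)
im=snap("top","t17");crop(im,230,120,170,150,"t17c",4)
E
```

```text
rot [-0.0021 -0.0039  0.0119]
travel in final frame [-0.1885  0.0825 -0.0102]
travel now [-0.1894  0.0802 -0.0111] pos [0.484  0.087  0.2498] yaw 0.1009 t 35.3 F [ 0.1 -0.2 -0.7] j7 -0.15273598958034498
```

View pics/s17c.png

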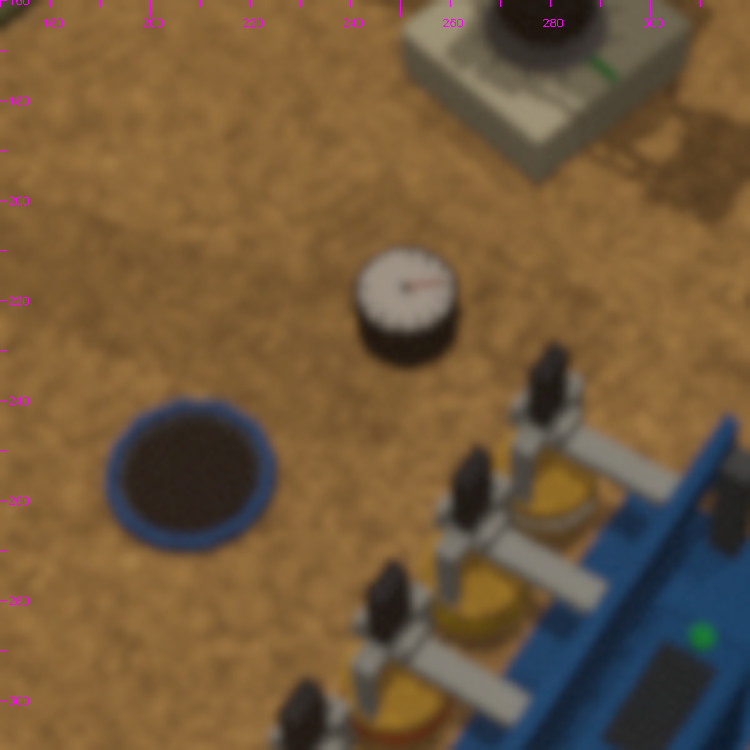

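View pics/t17c.png

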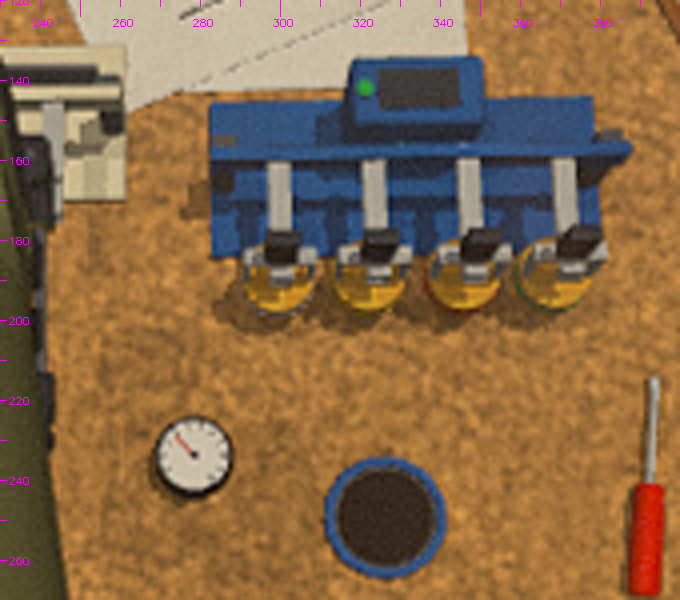

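```bash
cat >> h.py <<'E'
def seg(im,roi,f):
    x,y,w,h=roi;hsv=cv2.cvtColor(im[y:y+h,x:x+w],cv2.COLOR_BGR2HSV).astype(int);m=f(hsv[...,0],hsv[...,1],hsv[...,2]).astype(np.uint8)
    n,l,st,c=cv2.connectedComponentsWithStats(m);k=1+np.argmax(st[1:,4]);cs,_=cv2.findContours((l==k).astype(np.uint8),cv2.RETR_EXTERNAL,cv2.CHAIN_APPROX_NONE)
    cc=max(cs,key=len);e=cv2.fitEllipse(cv2.convexHull(cc)) ;return (e[0][0]+x,e[0][1]+y),e[1],st[k,4]
E
python3 - <<'E'
from h import *
t=cv2.imread("pics/t17.png");s=cv2.imread("pics/s17.png")
W=lambda h,S,v:(S<60)&(v>120)
B=lambda h,S,v:(h>100)&(h<130)&(S>90)
for n,im,rg,rn in(("top",t,(262,215,35,35),(305,228,45,42)),("scene",s,(235,200,35,38),(185,235,45,40))):
    g=seg(im,rg,W);b=seg(im,rn,B);print(n,g,b);print(' gauge',unproj(n,g[0],.04),'nest',unproj(n,b[0],.010))
E
python3 g.py .44 -.04 .26 .1
```

```text
top ((278.1890678405762, 233.2757053375244), (16.552684783935547, 17.234371185302734), np.int32(221)) ((325.80426025390625, 248.99059677124023), (29.325895309448242, 29.90212631225586), np.int32(170))
 gauge [ 0.44651946 -0.04078825  0.04      ] nest [ 0.4135725  -0.18933223  0.01      ]
scene ((250.61202144622803, 217.12516593933105), (14.817268371582031, 17.780349731445312), np.int32(206)) ((207.72247695922852, 255.00457000732422), (26.880525588989258, 32.07308578491211), np.int32(105))
 gauge [ 0.44311712 -0.03884436  0.04      ] nest [ 0.41494164 -0.19171853  0.01      ]
rot [-0.0001 -0.0002 -0.0077]
travel in final frame [-0.1153 -0.0586 -0.0098]
travel now [-0.1158 -0.0577 -0.0098] pos [0.4868 0.0806 0.2502] yaw 0.0923 t 35.4 F [ 0.4 -1.3 -0.2] j7 -0.14990313146194115
```

Run:
```python
from h import *
s=cv2.imread("pics/scene0.png");t=cv2.imread("pics/top0.png")
crop(t,180,212,60,60,"k_t",10);crop(s,245,135,70,70,"k_s",10)
```

```text
(no output)
```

View pics/k_t.png

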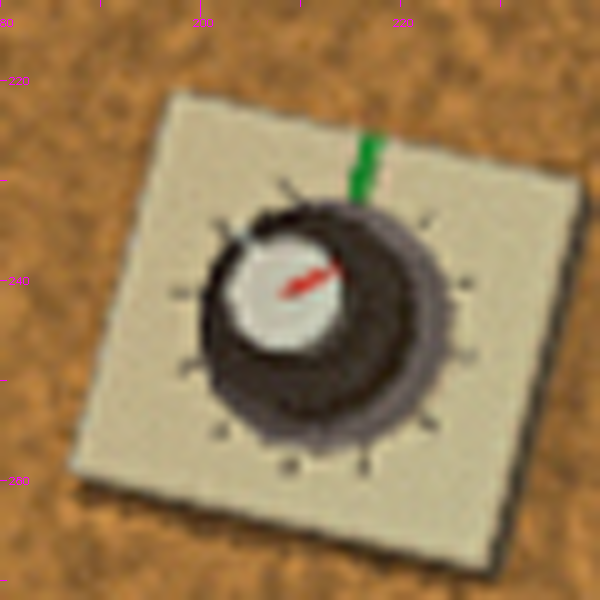

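View pics/k_s.png

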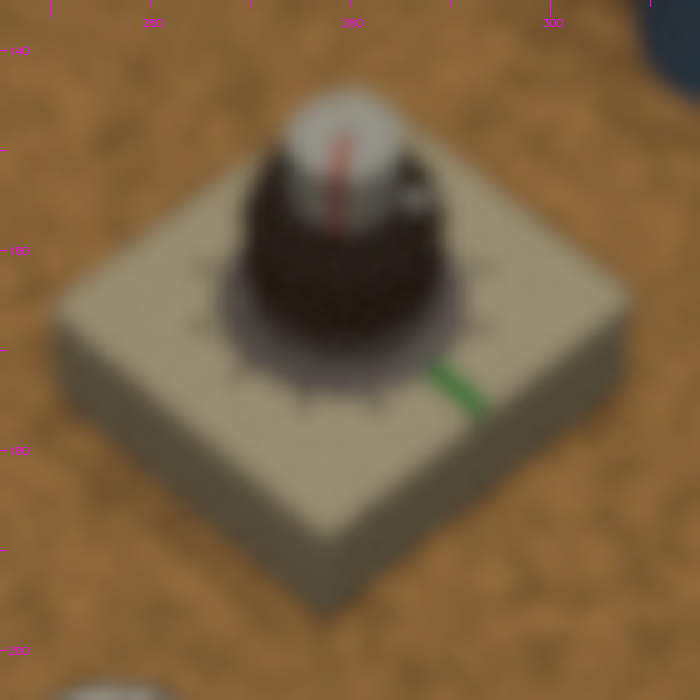

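Run:
```python
from h import *
ax=tri((279.7-.5,149.2-.5),(208.4-.5,241.3-.5));print('axis',ax)
ax=np.array([.397,.151])
u=unproj
# mark ends
for n,a,b in(("top",(217.3,225.7),(215.6,232)),("scene",(293.3,176.2),(288.3,171.3))):
    P,Q=u(n,np.array(a)-.5,.05),u(n,np.array(b)-.5,.05);d=P-Q;print('mark',n,P,Q,'dir',np.arctan2(d[1],d[0]),'from ax',np.arctan2(P[1]-ax[1],P[0]-ax[0]))
for n,a in(("top",(204.5,235.5)),("scene",(286.3,154.8))):
    P=u(n,np.array(a)-.5,.092);print('white',P,np.arctan2(P[1]-ax[1],P[0]-ax[0]),np.hypot(*(P[:2]-ax)))
P,Q=u("top",(213.4,238.5),.122),u("top",(208.4,241.0),.122);print('red top',P,np.arctan2(*(P-Q)[[1,0]]))
P,Q=u("scene",(279,151.6),.122),u("scene",(279.6,148),.122);print('red sc',P,Q,np.arctan2(*(P-Q)[[1,0]]))
```

```text
axis [0.39773677 0.15238955 0.1228032 ]
mark top [0.45552048 0.14482168 0.05      ] [0.43611907 0.14785379 0.05      ] dir -0.1550285983254161 from ax -0.10518561245310033
mark scene [0.45400555 0.14484606 0.05      ] [0.43145173 0.15066971 0.05      ] dir -0.25269200001134956 from ax -0.10753695994902686
white [0.41760957 0.17162    0.092     ] 0.7856512963383853 0.02915370878640225
white [0.40959143 0.16851314 0.092     ] 0.9474516975330676 0.0215697555171599
red top [0.40582205 0.13826471 0.122     ] -1.022348736207801
red sc [0.40322484 0.14357922 0.122     ] [0.39642151 0.1554046  0.122     ] -1.048724178220954
```

Emit:
{"fn": "servo_tool", "kwargs": {
  "series": [
    {"travel": [0, 0, 0], "angular": [0, 0, -0.1385]},
    {"travel": [0, 0, 0], "angular": [0, 0, -0.1385]},
    {"travel": [0, 0, 0], "angular": [0, 0, -0.1385]},
    {"travel": [0, 0, 0], "angular": [0, 0, -0.1385]},
    {"travel": [0, 0, 0], "angular": [0, 0, -0.1385]}
  ]
}}

```text
time: 35.9
position: [0.4881, 0.0773, 0.2503]
tool_rot: [1.205, 2.901, -0.001]
ft_force: [-0.9, 0.1, -0.2]
grip_width: 0.998
```

Emit:
{"fn": "servo_tool", "kwargs": {
  "series": [
    {"travel": [0, 0, 0], "angular": [0, 0, -0.1385]},
    {"travel": [0, 0, 0], "angular": [0, 0, -0.1385]},
    {"travel": [0, 0, 0], "angular": [0, 0, -0.1385]},
    {"travel": [0, 0, 0], "angular": [0, 0, 0]},
    {"travel": [0, 0, 0], "angular": [0, 0, 0]}
  ]
}}

```text
time: 36.4
position: [0.4878, 0.0782, 0.2504]
tool_rot: [0.593, 3.085, -0.001]
ft_force: [0.1, 0.2, -0.2]
grip_width: 0.999
```

```bash
python3 g.py .445 -.04 .15 1.2
```

```text
rot [-0.0005  0.0002 -0.0089]
travel in final frame [-0.0029 -0.1256  0.1004]
travel now [-0.004  -0.1256  0.1005] pos [0.4878 0.0782 0.2504] yaw 1.1911 t 36.4 F [ 0.1  0.2 -0.2] j7 0.9518837559492365
```

Emit:
{"fn": "servo_tool", "kwargs": {
  "series": [
    {"travel": [-0.001, -0.035, 0.02], "angular": [0, 0, 0]},
    {"travel": [-0.001, -0.035, 0.03], "angular": [0, 0, 0]},
    {"travel": [-0.001, -0.035, 0.03], "angular": [0, 0, 0]},
    {"travel": [-0.001, -0.02, 0.02], "angular": [0, 0, 0]},
    {"travel": [0, 0, 0], "angular": [0, 0, 0]}
  ]
}}

```text
time: 36.9
position: [0.4425, -0.0418, 0.1482]
tool_rot: [-0.596, -3.08, 0.003]
ft_force: [0.1, 0.9, 0.4]
grip_width: 1.003
```

Emit:
{"fn": "servo_tool", "kwargs": {
  "series": [
    {"travel": [0, 0, 0], "angular": [0, 0, 0]},
    {"travel": [0, 0, 0], "angular": [0, 0, 0]},
    {"travel": [0, 0, 0], "angular": [0, 0, 0]},
    {"travel": [0, 0, 0], "angular": [0, 0, 0]}
  ]
}}

```text
time: 37.3
position: [0.4462, -0.0375, 0.1513]
tool_rot: [0.582, 3.086, 0.0]
ft_force: [0.0, 0.0, 0.3]
grip_width: 0.998
```

```bash
python3 g.py .445 -.04 .021 1.2;python3 - <<'E'
from h import *
im=snap("scene","s18");crop(im,190,150,130,130,"s18c",5)
E
```

```text
rot [ 0.0005  0.0012 -0.0019]
travel in final frame [ 0.0002 -0.0028  0.1303]
travel now [ 0.0004 -0.0028  0.1303] pos [ 0.4462 -0.0375  0.1513] yaw 1.1981 t 37.3 F [0.  0.  0.3] j7 1.144138790011025
```

View pics/s18c.png

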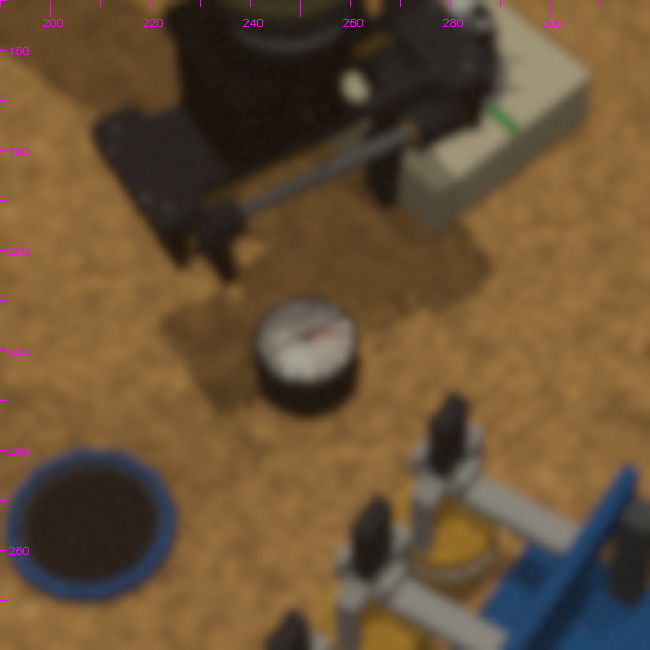

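Emit:
{"fn": "servo_tool", "kwargs": {
  "series": [
    {"travel": [0, -0.002, 0.025], "angular": [0, 0, 0]},
    {"travel": [0, 0, 0.03], "angular": [0, 0, 0]},
    {"travel": [0, 0, 0.03], "angular": [0, 0, 0]},
    {"travel": [0, 0, 0.015], "angular": [0, 0, 0]},
    {"travel": [0, 0, 0], "angular": [0, 0, 0]}
  ]
}}

```text
time: 37.85
position: [0.443, -0.0402, 0.049]
tool_rot: [-0.583, -3.083, 0.004]
ft_force: [0.3, -0.1, -0.6]
grip_width: 0.998
```

Emit:
{"fn": "servo_tool", "kwargs": {
  "series": [
    {"travel": [0, 0, 0], "angular": [0, 0, 0]},
    {"travel": [0, 0, 0], "angular": [0, 0, 0]},
    {"travel": [0, 0, 0], "angular": [0, 0, 0]}
  ]
}}

```text
time: 38.15
position: [0.4457, -0.0399, 0.0517]
tool_rot: [0.583, 3.085, 0.002]
ft_force: [0.1, 0.2, -0.2]
grip_width: 0.995
```

```bash
python3 g.py .445 -.04 .022 1.2;python3 - <<'E'
from h import *
im=snap("scene","s19");crop(im,190,150,130,130,"s19c",5)
E
```

```text
rot [ 0.0018  0.0017 -0.0029]
travel in final frame [ 0.0007 -0.0003  0.0297]
travel now [ 0.0007 -0.0004  0.0297] pos [ 0.4457 -0.0399  0.0517] yaw 1.1971 t 38.15 F [ 0.1  0.2 -0.2] j7 1.3137416796331296
```

View pics/s19c.png

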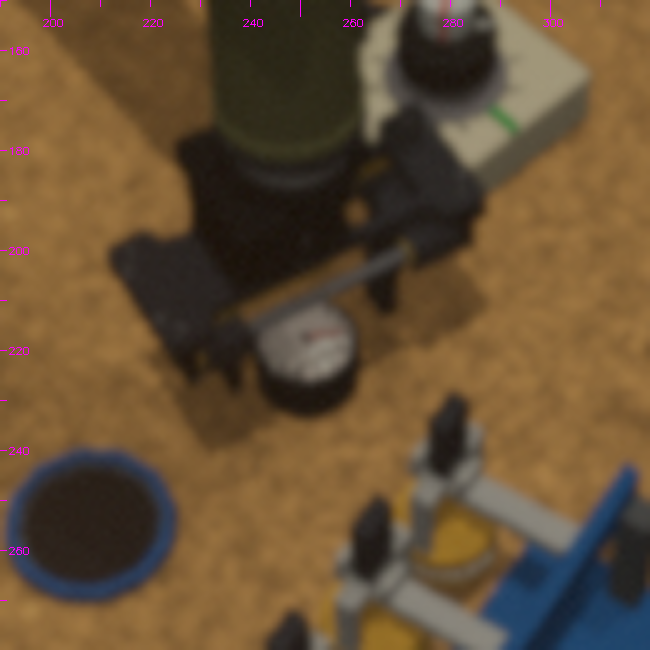

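Emit:
{"fn": "servo_tool", "kwargs": {
  "series": [
    {"travel": [0, 0, 0.01], "angular": [0, 0, 0]},
    {"travel": [0, 0, 0.01], "angular": [0, 0, 0]},
    {"travel": [0, 0, 0.009], "angular": [0, 0, 0]},
    {"travel": [0, 0, 0], "angular": [0, 0, 0]},
    {"travel": [0, 0, 0], "angular": [0, 0, 0]}
  ]
}}

```text
time: 38.7
position: [0.4443, -0.0406, 0.0211]
tool_rot: [-0.584, -3.086, 0.002]
ft_force: [0.5, 0.3, -0.0]
grip_width: 1.005
```

Emit:
{"fn": "servo_tool", "kwargs": {
  "series": [
    {"travel": [0, 0, 0], "angular": [0, 0, 0]},
    {"travel": [0, 0, 0], "angular": [0, 0, 0]},
    {"travel": [0, 0, 0], "angular": [0, 0, 0]},
    {"travel": [0, 0, 0], "angular": [0, 0, 0]},
    {"travel": [0, 0, 0], "angular": [0, 0, 0]}
  ],
  "claw": 0.05,
  "squeeze": 20
}}

```text
time: 39.2
position: [0.4449, -0.04, 0.0219]
tool_rot: [0.584, 3.086, 0.001]
ft_force: [-0.7, 1.2, 0.8]
grip_width: 0.686
```

```bash
python3 g.py .4143 -.1905 .1 1.2
```

```text
rot [ 0.0006  0.0004 -0.0031]
travel in final frame [-0.026  -0.1514 -0.0781]
travel now [-0.0265 -0.1513 -0.0782] pos [ 0.4449 -0.04    0.0219] yaw 1.1969 t 39.2 F [-0.7  1.2  0.8] j7 1.3827237060308712
```

Emit:
{"fn": "servo_tool", "kwargs": {
  "series": [
    {"travel": [0, 0, -0.015], "angular": [0, 0, 0]},
    {"travel": [0, 0, -0.025], "angular": [0, 0, 0]},
    {"travel": [-0.005, -0.02, 0], "angular": [0, 0, 0]},
    {"travel": [-0.005, -0.03, 0], "angular": [0, 0, 0]},
    {"travel": [-0.005, -0.03, 0], "angular": [0, 0, 0]}
  ]
}}

```text
time: 39.7
position: [0.4292, -0.1205, 0.0617]
tool_rot: [0.581, 3.087, 0.001]
ft_force: [1.0, -0.1, -2.1]
grip_width: 0.68
```

Emit:
{"fn": "servo_tool", "kwargs": {
  "series": [
    {"travel": [-0.005, -0.03, 0], "angular": [0, 0, 0]},
    {"travel": [-0.004, -0.025, 0], "angular": [0, 0, 0]},
    {"travel": [-0.002, -0.016, 0], "angular": [0, 0, 0]},
    {"travel": [0, 0, 0], "angular": [0, 0, 0]},
    {"travel": [0, 0, 0], "angular": [0, 0, 0]}
  ]
}}

```text
time: 40.2
position: [0.4135, -0.1898, 0.0614]
tool_rot: [-0.585, -3.086, -0.001]
ft_force: [-0.1, 0.4, -2.3]
grip_width: 0.681
```

Emit:
{"fn": "servo_tool", "kwargs": {
  "series": [
    {"travel": [0, 0, 0], "angular": [0, 0, 0]},
    {"travel": [0, 0, 0], "angular": [0, 0, 0]},
    {"travel": [0, 0, 0], "angular": [0, 0, 0]}
  ]
}}

```text
time: 40.5
position: [0.414, -0.1894, 0.0616]
tool_rot: [0.582, 3.087, 0.001]
ft_force: [-0.7, -0.5, -1.8]
grip_width: 0.685
```

```bash
python3 g.py .4143 -.1905 .026 1.2;python3 - <<'E'
from h import *
im=snap("scene","s20");crop(im,160,200,120,100,"s20c",6)
im=snap("top","t20");crop(im,290,215,90,70,"t20c",8)
E
```

```text
rot [ 0.0004 -0.0001 -0.0016]
travel in final frame [-0.0007 -0.001   0.0356]
travel now [-0.0007 -0.001   0.0356] pos [ 0.414  -0.1894  0.0616] yaw 1.1984 t 40.5 F [-0.7 -0.5 -1.8] j7 1.6848925414627924
```

View pics/s20c.png

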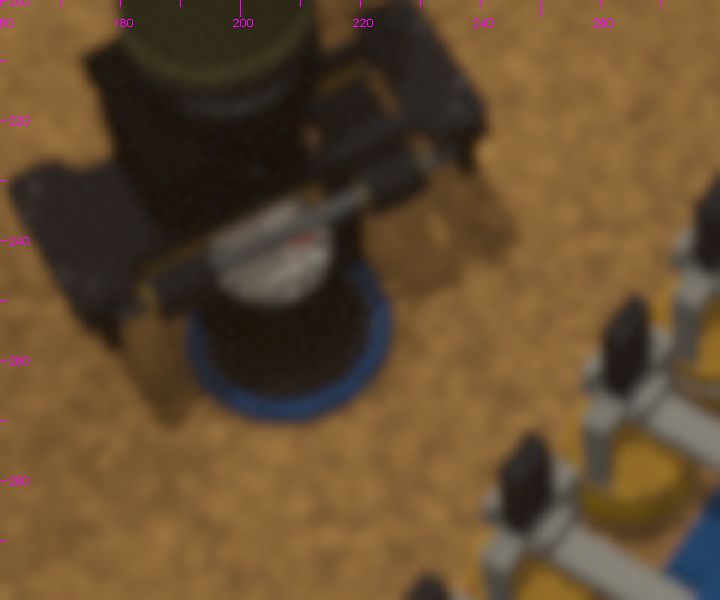

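View pics/t20c.png

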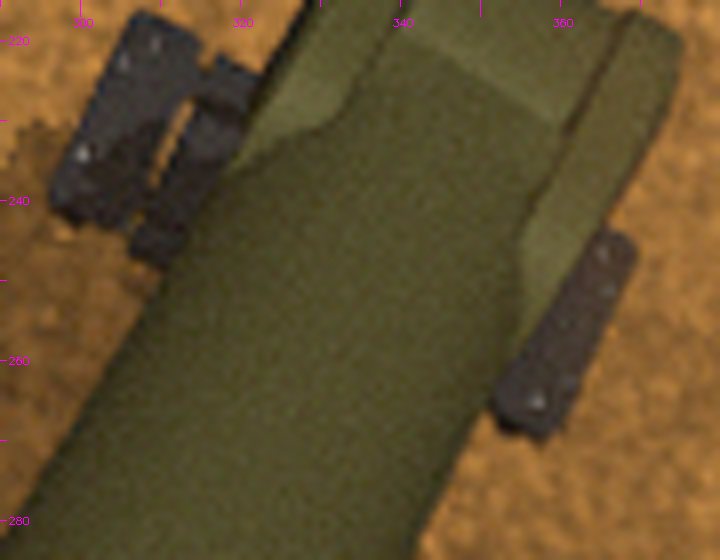

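Weight −1.8 N in hand, gauge centred over the nest. Lower it.

Emit:
{"fn": "servo_tool", "kwargs": {
  "series": [
    {"travel": [-0.0005, -0.001, 0.01], "angular": [0, 0, 0]},
    {"travel": [0, 0, 0.012], "angular": [0, 0, 0]},
    {"travel": [0, 0, 0.01], "angular": [0, 0, 0]},
    {"travel": [0, 0, 0], "angular": [0, 0, 0]},
    {"travel": [0, 0, 0], "angular": [0, 0, 0]}
  ]
}}

```text
time: 41.1
position: [0.4138, -0.1914, 0.0298]
tool_rot: [-0.584, -3.087, 0.001]
ft_force: [0.7, 0.3, -2.0]
grip_width: 0.683
```

Emit:
{"fn": "servo_tool", "kwargs": {
  "series": [
    {"travel": [0, 0, 0.0025], "angular": [0, 0, 0]},
    {"travel": [0, 0, 0], "angular": [0, 0, 0]},
    {"travel": [0, 0, 0], "angular": [0, 0, 0]},
    {"travel": [0, 0, 0], "angular": [0, 0, 0]}
  ]
}}

```text
time: 41.5
position: [0.4141, -0.1913, 0.0274]
tool_rot: [0.584, 3.086, 0.0]
ft_force: [-0.6, 0.4, -2.4]
grip_width: 0.69
```

Emit:
{"fn": "servo_tool", "kwargs": {
  "series": [
    {"travel": [0, 0, 0.0015], "angular": [0, 0, 0]},
    {"travel": [0, 0, 0], "angular": [0, 0, 0]},
    {"travel": [0, 0, 0], "angular": [0, 0, 0]},
    {"travel": [0, 0, 0], "angular": [0, 0, 0]}
  ]
}}

```text
time: 41.9
position: [0.4141, -0.1913, 0.0258]
tool_rot: [0.584, 3.086, 0.0]
ft_force: [-0.1, -0.2, 1.5]
grip_width: 0.686
```

Contact with the floor at the expected height. Release.

Emit:
{"fn": "servo_tool", "kwargs": {
  "series": [
    {"travel": [0, 0, 0], "angular": [0, 0, 0]},
    {"travel": [0, 0, 0], "angular": [0, 0, 0]},
    {"travel": [0, 0, 0], "angular": [0, 0, 0]},
    {"travel": [0, 0, 0], "angular": [0, 0, 0]}
  ],
  "claw": 0.087
}}

```text
time: 42.3
position: [0.4138, -0.1914, 0.0256]
tool_rot: [-0.584, -3.087, 0.0]
ft_force: [0.3, 0.4, -0.3]
grip_width: 0.944
```

Emit:
{"fn": "servo_tool", "kwargs": {
  "series": [
    {"travel": [0, 0, -0.02], "angular": [0, 0, 0]},
    {"travel": [0, 0, -0.035], "angular": [0, 0, 0]},
    {"travel": [0, 0, -0.04], "angular": [0, 0, 0]},
    {"travel": [0, 0, -0.04], "angular": [0, 0, 0]},
    {"travel": [0, 0, 0], "angular": [0, 0, 0]}
  ]
}}

```text
time: 42.8
position: [0.4174, -0.1923, 0.1654]
tool_rot: [0.582, 3.077, 0.006]
ft_force: [0.7, -0.5, 0.1]
grip_width: 0.997
```

```bash
python3 g.py .3975 .1515 .16 .9
```

```text
rot [0.0068 0.0083 0.297 ]
travel in final frame [0.2293 0.257  0.0054]
travel now [0.1441 0.3128 0.0058] pos [ 0.4174 -0.1923  0.1654] yaw 1.197 t 42.8 F [ 0.7 -0.5  0.1] j7 1.4554513838175074
```

Emit:
{"fn": "servo_tool", "kwargs": {
  "series": [
    {"travel": [0.004, 0.045, -0.01], "angular": [0, 0, 0]},
    {"travel": [0.004, 0.045, -0.01], "angular": [0, 0, 0]},
    {"travel": [0.004, 0.045, 0], "angular": [0, 0, 0]},
    {"travel": [0.004, 0.04, 0], "angular": [0, 0, 0]},
    {"travel": [0, 0, 0], "angular": [0, 0, 0]}
  ]
}}

```text
time: 43.3
position: [0.4634, -0.0167, 0.1797]
tool_rot: [-0.57, -3.089, 0.0]
ft_force: [-0.8, -0.1, -0.8]
grip_width: 1.0
```

Emit:
{"fn": "servo_tool", "kwargs": {
  "series": [
    {"travel": [0, 0, 0], "angular": [0, 0, 0]},
    {"travel": [0, 0, 0], "angular": [0, 0, 0]}
  ]
}}

```text
time: 43.5
position: [0.4624, -0.024, 0.1801]
tool_rot: [-0.587, -3.085, 0.001]
ft_force: [0.3, -0.8, 0.9]
grip_width: 1.005
```

```bash
python3 g.py .3975 .1515 .18 .9;python3 - <<'E'
from h import *
im=snap("scene","s21");crop(im,170,200,140,130,"s21c",5)
im=snap("top","t21");crop(im,170,190,200,120,"t21c",4)
E
```

```text
rot [-0.0011 -0.0006  0.2951]
travel in final frame [1.599e-01 9.710e-02 1.000e-04]
travel now [0.1247 0.1394 0.    ] pos [ 0.4624 -0.024   0.1801] yaw 1.1951 t 43.5 F [ 0.3 -0.8  0.9] j7 1.1281017346588318
```

View pics/s21c.png

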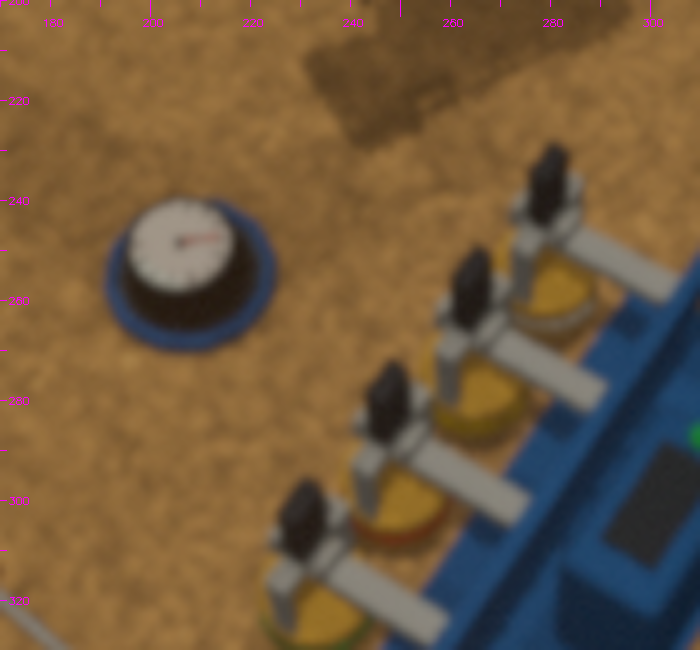

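View pics/t21c.png

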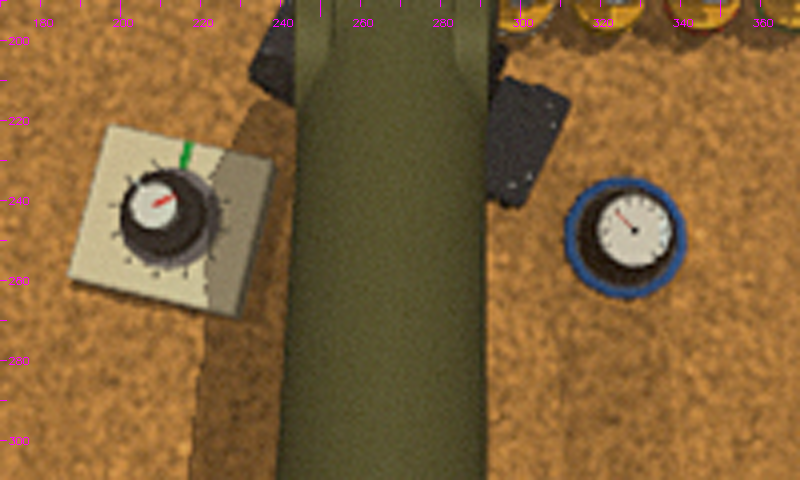

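Emit:
{"fn": "servo_tool", "kwargs": {
  "series": [
    {"travel": [0.025, 0.03, 0], "angular": [0, 0, 0]},
    {"travel": [0.03, 0.035, 0], "angular": [0, 0, 0]},
    {"travel": [0.03, 0.035, 0], "angular": [0, 0, 0]},
    {"travel": [0.025, 0.025, 0], "angular": [0, 0, 0]},
    {"travel": [0.012, 0.012, 0], "angular": [0, 0, 0]}
  ]
}}

```text
time: 44.1
position: [0.398, 0.1516, 0.1806]
tool_rot: [-0.58, -3.087, -0.002]
ft_force: [0.7, -0.8, -0.1]
grip_width: 1.003
```

Emit:
{"fn": "servo_tool", "kwargs": {
  "series": [
    {"travel": [0, 0, 0], "angular": [0, 0, 0.147]},
    {"travel": [0, 0, 0], "angular": [0, 0, 0.147]},
    {"travel": [0, 0, 0], "angular": [0, 0, 0]},
    {"travel": [0, 0, 0], "angular": [0, 0, 0]},
    {"travel": [0, 0, 0], "angular": [0, 0, 0]}
  ]
}}

```text
time: 44.6
position: [0.3995, 0.149, 0.1807]
tool_rot: [-1.028, -2.969, -0.001]
ft_force: [0.5, 0.4, 0.3]
grip_width: 1.001
```

```bash
python3 g.py .3975 .1515 .076 .9;python3 - <<'E'
from h import *
print('gauge nest', unproj('top',(328,247),.044),unproj('scene',(205.9,248.4),.044))
im=snap("scene","s22");crop(im,230,110,100,100,"s22c",6)
E
```

```text
rot [ 0.0003 -0.0002  0.004 ]
travel in final frame [0.0032 0.0007 0.1047]
travel now [0.0031 0.0007 0.1047] pos [0.3995 0.149  0.1807] yaw 0.904 t 44.6 F [0.5 0.4 0.3] j7 0.4051155427976104
gauge nest [ 0.41595402 -0.19218755  0.044     ] [ 0.41326166 -0.19151553  0.044     ]
```

View pics/s22c.png

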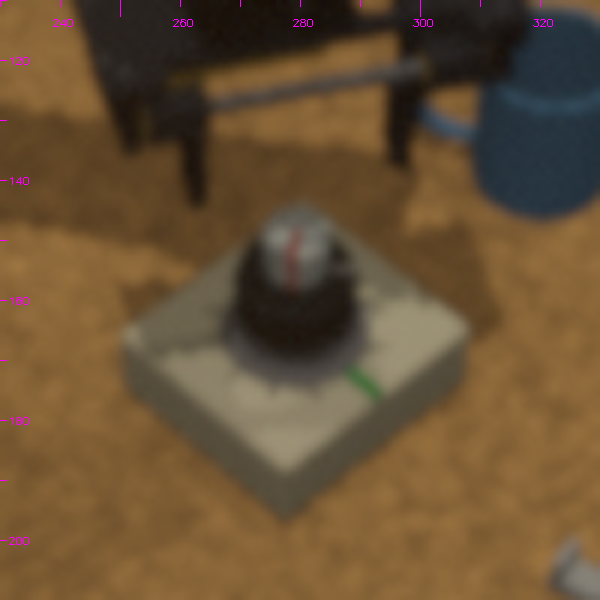

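Emit:
{"fn": "servo_tool", "kwargs": {
  "series": [
    {"travel": [0.003, 0.0007, 0.015], "angular": [0, 0, 0]},
    {"travel": [0, 0, 0.02], "angular": [0, 0, 0]},
    {"travel": [0, 0, 0.02], "angular": [0, 0, 0]},
    {"travel": [0, 0, 0], "angular": [0, 0, 0]},
    {"travel": [0, 0, 0], "angular": [0, 0, 0]}
  ]
}}

```text
time: 45.15
position: [0.3975, 0.1518, 0.1259]
tool_rot: [-1.029, -2.968, 0.001]
ft_force: [-0.6, 0.9, 0.5]
grip_width: 1.001
```

Emit:
{"fn": "servo_tool", "kwargs": {
  "series": [
    {"travel": [0, 0, 0], "angular": [0, 0, 0]},
    {"travel": [0, 0, 0], "angular": [0, 0, 0]},
    {"travel": [0, 0, 0], "angular": [0, 0, 0]}
  ]
}}

```text
time: 45.45
position: [0.3979, 0.1522, 0.1264]
tool_rot: [1.029, 2.967, 0.002]
ft_force: [-0.3, -0.2, 0.6]
grip_width: 1.001
```

```bash
python3 g.py .3975 .1515 .076 .9;python3 - <<'E'
from h import *
im=snap("scene","s23");crop(im,230,110,100,100,"s23c",6)
E
```

```text
rot [0.0015 0.0003 0.003 ]
travel in final frame [-0.0001 -0.0008  0.0504]
travel now [-0.0001 -0.0009  0.0504] pos [0.3979 0.1522 0.1264] yaw 0.903 t 45.45 F [-0.3 -0.2  0.6] j7 0.42448146096007594
```

View pics/s23c.png

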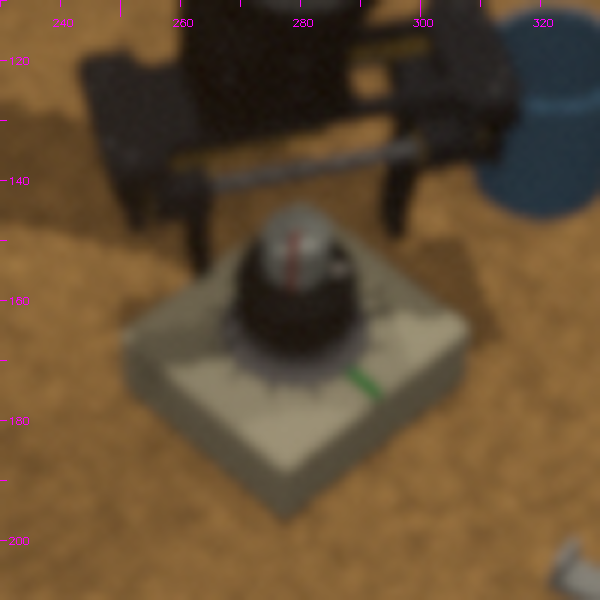

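Emit:
{"fn": "servo_tool", "kwargs": {
  "series": [
    {"travel": [0, -0.001, 0.015], "angular": [0, 0, 0]},
    {"travel": [0, 0, 0.015], "angular": [0, 0, 0]},
    {"travel": [0, 0, 0.015], "angular": [0, 0, 0]},
    {"travel": [0, 0, 0.005], "angular": [0, 0, 0]},
    {"travel": [0, 0, 0], "angular": [0, 0, 0]}
  ]
}}

```text
time: 46.0
position: [0.3965, 0.1509, 0.0753]
tool_rot: [-1.03, -2.967, 0.002]
ft_force: [-0.3, 0.2, 0.4]
grip_width: 0.997
```

Emit:
{"fn": "servo_tool", "kwargs": {
  "series": [
    {"travel": [0, 0, 0], "angular": [0, 0, 0]},
    {"travel": [0, 0, 0], "angular": [0, 0, 0]},
    {"travel": [0, 0, 0], "angular": [0, 0, 0]},
    {"travel": [0, 0, 0], "angular": [0, 0, 0]},
    {"travel": [0, 0, 0], "angular": [0, 0, 0]}
  ],
  "claw": 0.05,
  "squeeze": 20
}}

```text
time: 46.5
position: [0.3984, 0.153, 0.0763]
tool_rot: [1.028, 2.965, 0.007]
ft_force: [4.5, 5.7, -4.3]
grip_width: 0.685
```

```bash
python3 g.py .3975 .1515 .076 .9
```

```text
rot [0.0053 0.0012 0.0032]
travel in final frame [-0.0002 -0.0017  0.0003]
travel now [-0.0002 -0.0017  0.0003] pos [0.3984 0.153  0.0763] yaw 0.9032 t 46.5 F [ 4.5  5.7 -4.3] j7 0.46439282060163584
```

Emit:
{"fn": "servo_tool", "kwargs": {
  "series": [
    {"travel": [0, 0.0015, 0], "angular": [0, 0, 0]},
    {"travel": [0, 0, 0], "angular": [0, 0, 0.08]},
    {"travel": [0, 0, 0], "angular": [0, 0, 0.1]},
    {"travel": [0, 0, 0], "angular": [0, 0, 0.1]},
    {"travel": [0, 0, 0], "angular": [0, 0, 0.1]}
  ]
}}

```text
time: 47.0
position: [0.3978, 0.1525, 0.0762]
tool_rot: [-1.577, -2.717, -0.0]
ft_force: [-1.3, 0.2, 3.4]
grip_width: 0.68
```

```bash
python3 g.py .3975 .1515 .076 .9
python3 - <<'E'
from h import *
im=snap("scene","s24");crop(im,230,110,100,100,"s24c",6)
E
```

```text
rot [ 1.00e-04 -3.00e-04 -3.81e-01]
travel in final frame [-0.0003 -0.001   0.0002]
travel now [-0.0007 -0.0008  0.0002] pos [0.3978 0.1525 0.0762] yaw 0.519 t 47.0 F [-1.3  0.2  3.4] j7 0.0811131995860641
```

View pics/s24c.png

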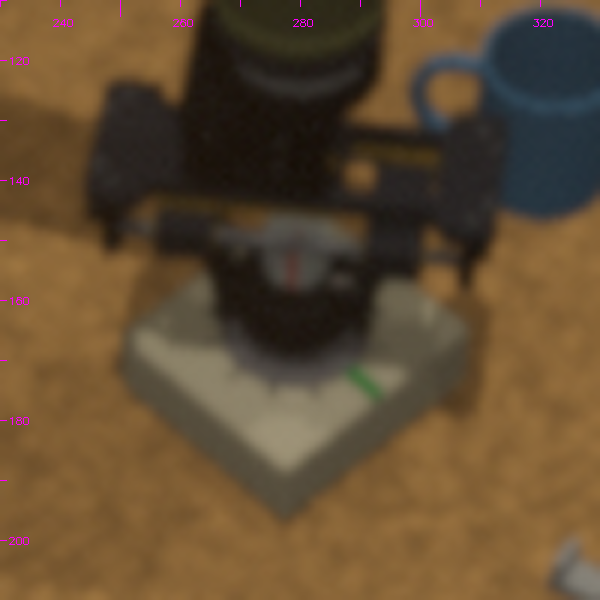

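Emit:
{"fn": "servo_tool", "kwargs": {
  "series": [
    {"travel": [0, 0, 0], "angular": [0, 0, 0.1]},
    {"travel": [0, 0, 0], "angular": [0, 0, 0.12]},
    {"travel": [0, 0, 0], "angular": [0, 0, 0.12]},
    {"travel": [0, 0, 0], "angular": [0, 0, 0.12]},
    {"travel": [0, 0, 0], "angular": [0, 0, 0.1]}
  ]
}}

```text
time: 47.55
position: [0.3967, 0.1522, 0.0762]
tool_rot: [-2.264, -2.176, 0.004]
ft_force: [-5.2, -0.7, 9.0]
grip_width: 0.684
```

Emit:
{"fn": "servo_tool", "kwargs": {
  "series": [
    {"travel": [0, 0, 0], "angular": [0, 0, 0.06]},
    {"travel": [0, 0, 0], "angular": [0, 0, 0]},
    {"travel": [0, 0, 0], "angular": [0, 0, 0]}
  ]
}}

```text
time: 47.85
position: [0.3966, 0.1522, 0.0762]
tool_rot: [-2.323, -2.112, 0.004]
ft_force: [-5.8, -0.8, 9.1]
grip_width: 0.686
```

```bash
python3 g.py .3975 .1515 .076 .9
python3 - <<'E'
from h import *
im=snap("scene","s25");crop(im,250,130,60,60,"s25c",10)
E
```

```text
rot [-3.100e-03 -9.000e-04 -9.954e-01]
travel in final frame [-0.0012  0.      0.0002]
travel now [-0.0006  0.001   0.0002] pos [0.3966 0.1522 0.0762] yaw -0.0954 t 47.85 F [-5.8 -0.8  9.1] j7 -0.5327356866297951
```

View pics/s25c.png

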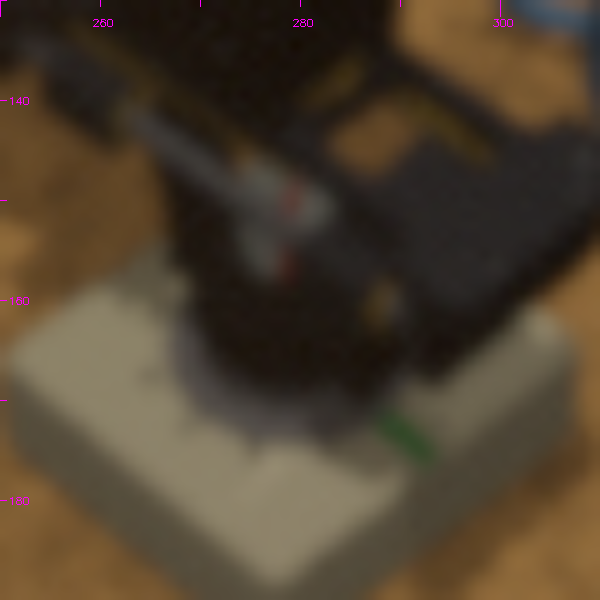

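Emit:
{"fn": "servo_tool", "kwargs": {
  "series": [
    {"travel": [0, 0, 0], "angular": [0, 0, 0]},
    {"travel": [0, 0, 0], "angular": [0, 0, 0]},
    {"travel": [0, 0, 0], "angular": [0, 0, 0]},
    {"travel": [0, 0, 0], "angular": [0, 0, 0]}
  ],
  "claw": 0.087
}}

```text
time: 48.3
position: [0.3977, 0.1522, 0.0755]
tool_rot: [2.326, 2.111, -0.0]
ft_force: [-0.2, -0.7, -1.1]
grip_width: 0.95
```

Emit:
{"fn": "servo_tool", "kwargs": {
  "series": [
    {"travel": [0, 0, -0.02], "angular": [0, 0, 0]},
    {"travel": [0, 0, -0.03], "angular": [0, 0, 0]},
    {"travel": [0, 0, -0.04], "angular": [0, 0, 0]},
    {"travel": [0, 0, -0.02], "angular": [0, 0, 0]},
    {"travel": [0, 0, 0], "angular": [0, 0, 0]}
  ]
}}

```text
time: 48.8
position: [0.3998, 0.1533, 0.1887]
tool_rot: [2.326, 2.111, 0.01]
ft_force: [0.1, -0.5, 0.5]
grip_width: 0.997
```

Emit:
{"fn": "servo_tool", "kwargs": {
  "series": [
    {"travel": [-0.04, 0.02, 0], "angular": [0, 0, 0]},
    {"travel": [-0.045, 0.02, 0], "angular": [0, 0, 0]},
    {"travel": [-0.045, 0.02, 0], "angular": [0, 0, 0]},
    {"travel": [-0.04, 0, 0], "angular": [0, 0, 0]},
    {"travel": [0, 0, 0], "angular": [0, 0, 0]}
  ]
}}

```text
time: 49.3
position: [0.4401, -0.0288, 0.1846]
tool_rot: [-2.336, -2.1, 0.004]
ft_force: [-0.2, 0.5, -0.4]
grip_width: 0.999
```

```bash
python3 g.py .3975 .1515 .18 -.6
python3 - <<'E'
from h import *
im=snap("scene","s26");crop(im,245,135,70,70,"s26c",10)
im=snap("top","t26");crop(im,180,212,60,60,"t26c",10)
E
```

```text
rot [-0.0011  0.0021  0.4936]
travel in final frame [ 0.1247 -0.1369  0.0046]
travel now [ 0.1747 -0.0615  0.0044] pos [ 0.4401 -0.0288  0.1846] yaw -0.1064 t 49.3 F [-0.2  0.5 -0.4] j7 -0.21097348860491444
```

View pics/s26c.png

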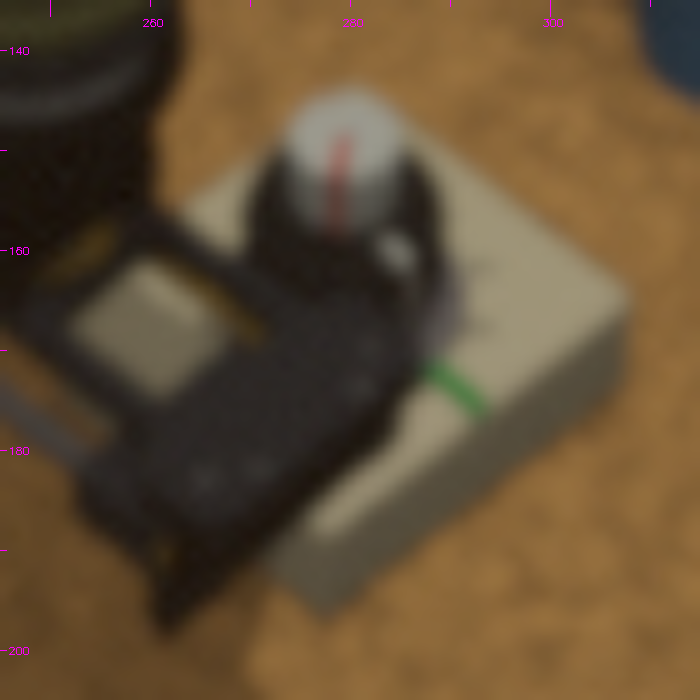

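View pics/t26c.png

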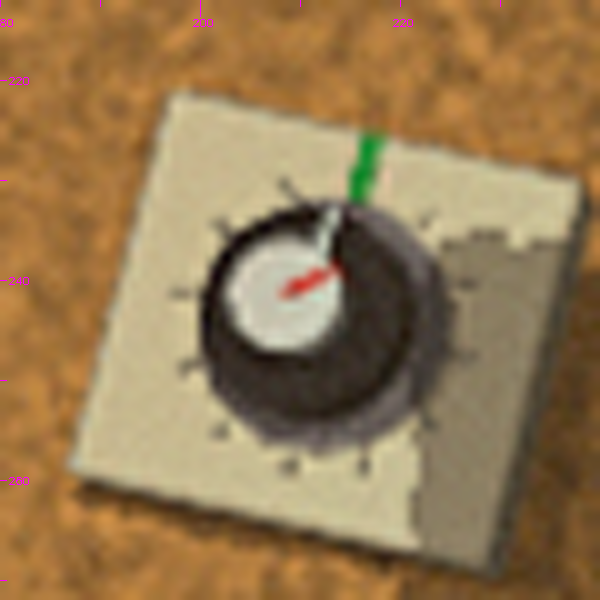

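```bash
cat > k.py <<'E'
from h import *
def line(im,n,roi,f,z,up=1):
    x,y,w,h=roi;big=im[y:y+h,x:x+w].astype(float)
    m=f(big[...,2],big[...,1],big[...,0]);wt=np.clip(m,0,None)
    ys,xs=np.mgrid[y:y+h,x:x+w];k=wt>0.35*wt.max()
    P=np.array([unproj(n,(a,b),z)[:2] for a,b in zip(xs[k],ys[k])]);W=wt[k]
    c=(P*W[:,None]).sum(0)/W.sum();D=P-c;_,v=np.linalg.eigh((D*W[:,None]).T@D);d=v[:,1]
    return c,d,k.sum()
E
python3 - <<'E'
from k import *
t=cv2.imread("pics/t26.png");s=cv2.imread("pics/s26.png")
G=lambda r,g,b:g-np.maximum(r,b)
Rd=lambda r,g,b:r-np.maximum(g,b)*1.0-30
ang=lambda d:np.arctan2(*(d*np.sign(d[0]))[::-1])
for n,im,rg in(("top",t,(212,222,10,14)),("scene",s,(284,166,13,14))):
    c,d,k=line(im,n,rg,G,.05);print(n,'green',c,ang(d),k)
# fine knob top: silver circle in top
for n,im,r in(("top",t,(198,232,20,20)),):
    e=seg(im,r,lambda h,S,v:(v>110)&((S<90)|(h<8)));print(e,unproj(n,e[0],.122))
# white line pts
a=unproj("top",(180+325/10-.5,212+250/10-.5),.092);b=unproj("top",(180+334/10-.5,212+210/10-.5),.092);print('white',a,b)
a2=unproj("scene",(245+398/10-.5,135+250/10-.5),.092);print('white scene centroid',a2)
E
```

```text
top green [0.44548746 0.14630038] -0.16454167809262307 12
scene green [0.44173963 0.14755949] -0.16029561924782074 16
((209.2313404083252, 239.15235805511475), (11.7077054977417, 16.20134162902832), np.int32(111)) [0.40310088 0.14975342 0.122     ]
white [0.41501448 0.14808409 0.092     ] [0.4268032  0.14676316 0.092     ]
white scene centroid [0.41791284 0.15009818 0.092     ]
```

Run:
```python
from k import *
O=np.array([180,212]);q=lambda x,y,z:unproj("top",O+np.array([x,y])/10-.5,z)[:2]
A=q(284,295,.122);A2=q(308,312,.092);print('axis fine',A,'coarse circ',A2)
cs=[q(*p,.05) for p in((173,92),(584,183),(493,570),(70,470))]
print('center',np.mean(cs,0));
for i in range(4):
    d=cs[(i+1)%4]-cs[i];print(np.linalg.norm(d),(np.arctan2(d[1],d[0])+.785)%(np.pi/2)-.785)
at=lambda P,B:np.arctan2(P[1]-B[1],P[0]-B[0])
for B in(A,A2,np.mean(cs,0)):
    print('green',at(q(366,168,.05),B),'white',[round(at(q(*p,.092),B),3) for p in((325,250),(329,230),(334,212))],'red tip',at(q(338,268,.122),B))
w=q(334,212,.092)-q(324,252,.092);print('white dir',np.arctan2(w[1],w[0]))
```

```text
axis fine [0.39762715 0.15290467] coarse circ [0.39676857 0.15099676]
center [0.39762091 0.15148135]
0.12746340093457365 -0.14355586009423016
0.11755015865284218 -0.13288549892640888
0.12918222094238913 -0.15294467467740602
0.11633152160604307 -0.14750017966079498
green -0.14368519549990755 white [np.float64(-0.27), np.float64(-0.225), np.float64(-0.214)] red tip -1.0222988291007389
green -0.10303007248229133 white [np.float64(-0.158), np.float64(-0.141), np.float64(-0.145)] red tip -0.9118432468515979
green -0.11473082983582893 white [np.float64(-0.193), np.float64(-0.167), np.float64(-0.166)] red tip -0.9742511954261338
white dir -0.13541771293546817
```

```bash
cat >> k.py <<'E'
def ovk(n,im,x0,y0,w,h,tag,ax,yaw,ca,fa,s=10):
    o=cv2.resize(im[y0:y0+h,x0:x0+w],None,fx=s,fy=s,interpolation=cv2.INTER_CUBIC)
    def pl(P,col):
        q=((proj(n,P)+.5-[x0,y0])*s).astype(int);cv2.polylines(o,[q.reshape(-1,1,2)],False,col,1,cv2.LINE_AA)
    th=np.linspace(0,2*np.pi,60)
    for r,z in((.03,.092),(.016,.122),(.03,.066)): pl(np.c_[ax[0]+r*np.cos(th),ax[1]+r*np.sin(th),0*th+z],(255,0,255))
    for a,r0,r1,z,col in((yaw,.038,.059,.05,(255,255,0)),(ca,.016,.03,.092,(0,255,255)),(fa,0,.016,.122,(255,255,0))):
        pl([(ax[0]+r*np.cos(a),ax[1]+r*np.sin(a),z) for r in(r0,r1)],col)
    pl(T((ax[0],ax[1],yaw),[(.06,.065,.05),(.06,-.065,.05),(-.06,-.065,.05),(-.06,.065,.05),(.06,.065,.05)]),(255,0,255))
    cv2.imwrite(f"pics/{tag}.png",o)
E
python3 - <<'E'
from k import *
ax=(.3975,.152)
ovk("top",cv2.imread("pics/t26.png"),180,212,60,60,"ok_t",ax,-.145,-.145,-1.0)
ovk("scene",cv2.imread("pics/s26.png"),250,140,60,60,"ok_s",ax,-.145,-.145,-1.0)
E
```

```text
(no output)
```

View pics/ok_t.png

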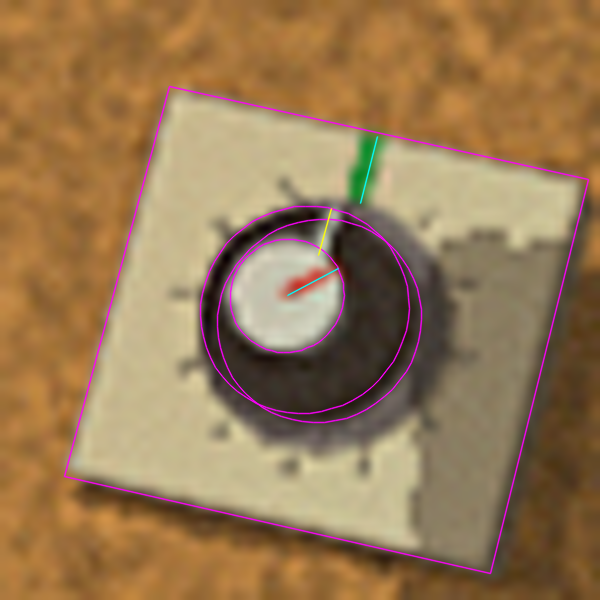

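View pics/ok_s.png

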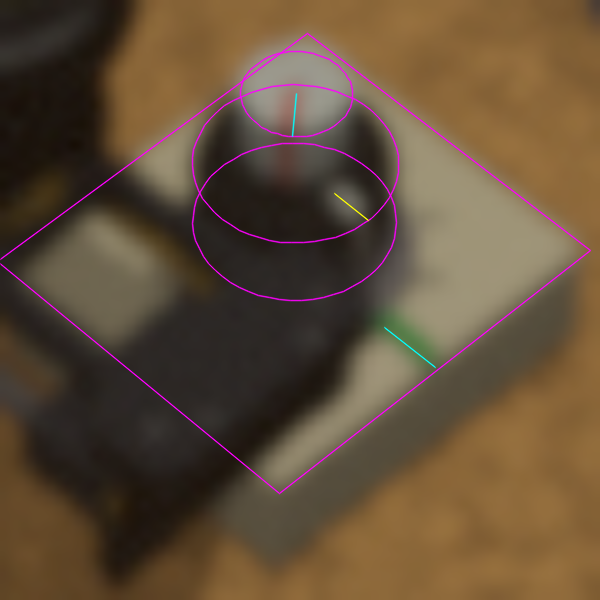

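```bash
python3 g.py .397 .1522 .18 -.3
```

```text
rot [-1.500e-03 -1.000e-04  2.005e-01]
travel in final frame [ 0.1549 -0.0932  0.0046]
travel now [ 0.1703 -0.0605  0.0048] pos [ 0.4403 -0.0233  0.1846] yaw -0.0995 t 49.4 F [-0.6 -0.  -0.8] j7 -0.2128368601255887
```

Emit:
{"fn": "servo_tool", "kwargs": {
  "series": [
    {"travel": [0.035, 0, 0], "angular": [0, 0, 0]},
    {"travel": [0.045, -0.01, 0], "angular": [0, 0, 0]},
    {"travel": [0.045, -0.02, 0], "angular": [0, 0, 0]},
    {"travel": [0.03, -0.02, 0], "angular": [0, 0, 0]},
    {"travel": [0.015, -0.01, 0], "angular": [0, 0, 0]}
  ],
  "claw": 0.06
}}

```text
time: 49.9
position: [0.3948, 0.1569, 0.1846]
tool_rot: [-2.318, -2.12, 0.003]
ft_force: [-0.9, -1.1, -0.3]
grip_width: 0.708
```

Emit:
{"fn": "servo_tool", "kwargs": {
  "series": [
    {"travel": [0, 0, 0], "angular": [0, 0, 0.1]},
    {"travel": [0, 0, 0], "angular": [0, 0, 0.1]},
    {"travel": [0, 0, 0], "angular": [0, 0, 0]},
    {"travel": [0, 0, 0], "angular": [0, 0, 0]},
    {"travel": [0, 0, 0], "angular": [0, 0, 0]}
  ]
}}

```text
time: 50.4
position: [0.3974, 0.1526, 0.1853]
tool_rot: [-2.524, -1.871, 0.001]
ft_force: [-0.0, -0.1, 0.1]
grip_width: 0.685
```

```bash
python3 g.py .397 .1522 .108 -.3;  python3 - <<'E'
from h import *
im=snap("scene","s27");crop(im,230,110,100,100,"s27c",6)
E
```

```text
rot [-0.0003  0.0004  0.0052]
travel in final frame [-0.0005 -0.0003  0.0773]
travel now [-0.0005 -0.0003  0.0773] pos [0.3974 0.1526 0.1853] yaw -0.2948 t 50.4 F [-0.  -0.1  0.1] j7 -0.7998473969735426
```

View pics/s27c.png

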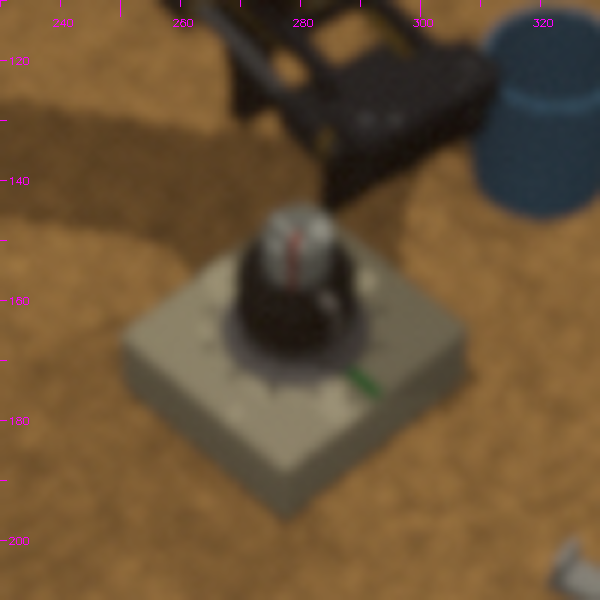

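Emit:
{"fn": "servo_tool", "kwargs": {
  "series": [
    {"travel": [0, 0, 0.02], "angular": [0, 0, 0]},
    {"travel": [0, 0, 0.025], "angular": [0, 0, 0]},
    {"travel": [0, 0, 0.02], "angular": [0, 0, 0]},
    {"travel": [0, 0, 0], "angular": [0, 0, 0]},
    {"travel": [0, 0, 0], "angular": [0, 0, 0]}
  ]
}}

```text
time: 50.95
position: [0.3978, 0.1523, 0.121]
tool_rot: [2.525, 1.868, -0.0]
ft_force: [-0.9, -0.4, -0.1]
grip_width: 0.691
```

Emit:
{"fn": "servo_tool", "kwargs": {
  "series": [
    {"travel": [0, 0, 0.006], "angular": [0, 0, 0]},
    {"travel": [0, 0, 0.0055], "angular": [0, 0, 0]},
    {"travel": [0, 0, 0], "angular": [0, 0, 0]},
    {"travel": [0, 0, 0], "angular": [0, 0, 0]}
  ]
}}

```text
time: 51.35
position: [0.3978, 0.1523, 0.1093]
tool_rot: [-2.526, -1.868, -0.0]
ft_force: [0.3, -0.3, 0.0]
grip_width: 0.692
```

Emit:
{"fn": "servo_tool", "kwargs": {
  "series": [
    {"travel": [0, 0, 0], "angular": [0, 0, 0]},
    {"travel": [0, 0, 0], "angular": [0, 0, 0]},
    {"travel": [0, 0, 0], "angular": [0, 0, 0]},
    {"travel": [0, 0, 0], "angular": [0, 0, 0]},
    {"travel": [0, 0, 0], "angular": [0, 0, 0]}
  ],
  "claw": 0.02,
  "squeeze": 15
}}

```text
time: 51.85
position: [0.3963, 0.1528, 0.1092]
tool_rot: [-2.524, -1.867, 0.003]
ft_force: [-4.9, 1.4, 3.6]
grip_width: 0.362
```

```bash
python3 g.py .397 .1522 .108 -.3;  python3 - <<'E'
from h import *
im=snap("scene","s28");crop(im,250,130,60,60,"s28c",10)
E
```

```text
rot [-0.0031  0.0004  0.003 ]
travel in final frame [-0.0004  0.0009  0.0012]
travel now [-0.0004  0.0009  0.0012] pos [0.3963 0.1528 0.1092] yaw -0.297 t 51.85 F [-4.9  1.4  3.6] j7 -0.7610541382897134
```

View pics/s28c.png

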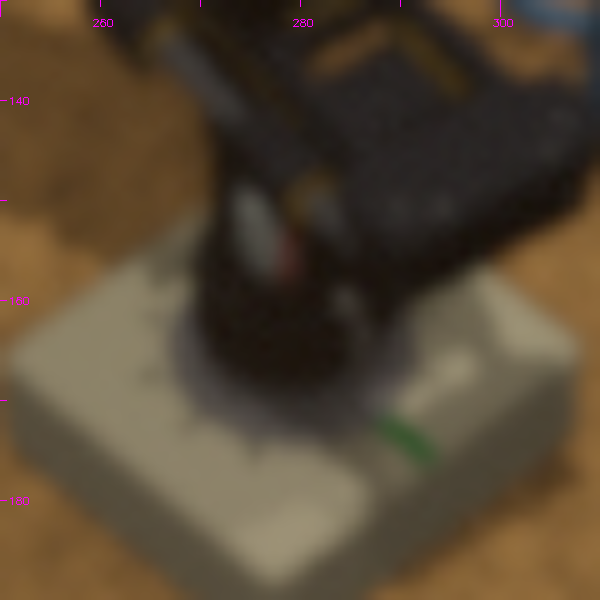

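Emit:
{"fn": "servo_tool", "kwargs": {
  "series": [
    {"travel": [0, -0.0015, 0], "angular": [0, 0, 0]},
    {"travel": [0, 0, 0], "angular": [0, 0, -0.09]},
    {"travel": [0, 0, 0], "angular": [0, 0, -0.11]},
    {"travel": [0, 0, 0], "angular": [0, 0, -0.12]},
    {"travel": [0, 0, 0], "angular": [0, 0, -0.12]}
  ]
}}

```text
time: 52.4
position: [0.3969, 0.1527, 0.1092]
tool_rot: [2.051, 2.378, 0.002]
ft_force: [0.7, 0.4, -1.6]
grip_width: 0.365
```

Emit:
{"fn": "servo_tool", "kwargs": {
  "series": [
    {"travel": [0, 0, 0], "angular": [0, 0, -0.12]},
    {"travel": [0, 0, 0], "angular": [0, 0, -0.12]},
    {"travel": [0, 0, 0], "angular": [0, 0, -0.12]},
    {"travel": [0, 0, 0], "angular": [0, 0, -0.08]},
    {"travel": [0, 0, 0], "angular": [0, 0, 0]}
  ]
}}

```text
time: 52.9
position: [0.3975, 0.153, 0.1092]
tool_rot: [1.488, 2.764, 0.003]
ft_force: [4.3, 2.0, -3.6]
grip_width: 0.361
```

Emit:
{"fn": "servo_tool", "kwargs": {
  "series": [
    {"travel": [0, 0, 0], "angular": [0, 0, 0]},
    {"travel": [0, 0, 0], "angular": [0, 0, 0]}
  ]
}}

```text
time: 53.1
position: [0.3975, 0.153, 0.1092]
tool_rot: [1.491, 2.763, 0.003]
ft_force: [5.4, 2.0, -5.1]
grip_width: 0.362
```

```bash
python3 g.py .397 .1522 .108 .58;  python3 - <<'E'
from h import *
im=snap("scene","s29");crop(im,250,130,60,60,"s29c",10)
E
```

```text
rot [0.0028 0.001  0.0011]
travel in final frame [-0.0004 -0.0009  0.0012]
travel now [-0.0004 -0.0009  0.0012] pos [0.3975 0.153  0.1092] yaw 0.5811 t 53.1 F [ 5.4  2.  -5.1] j7 0.10876867358300944
```

View pics/s29c.png

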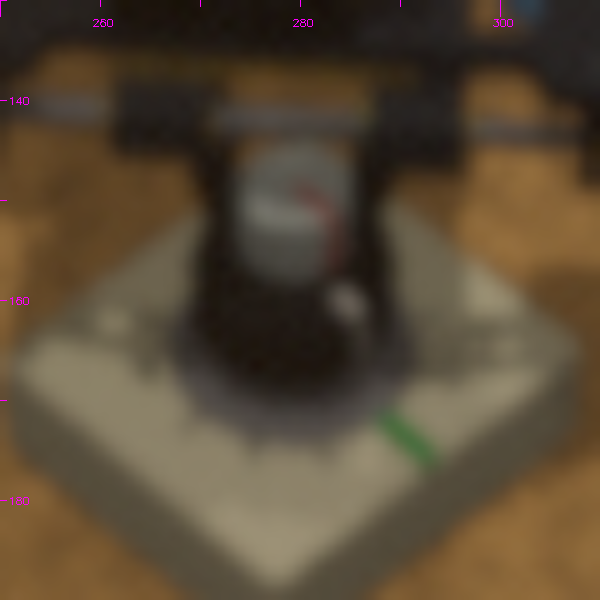

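Emit:
{"fn": "servo_tool", "kwargs": {
  "series": [
    {"travel": [0, 0.0008, 0], "angular": [0, 0, 0]},
    {"travel": [0, 0, 0], "angular": [0, 0, 0]},
    {"travel": [0, 0, 0], "angular": [0, 0, 0]},
    {"travel": [0, 0, 0], "angular": [0, 0, 0]}
  ],
  "claw": 0.06
}}

```text
time: 53.55
position: [0.3968, 0.153, 0.1092]
tool_rot: [-1.49, -2.765, 0.001]
ft_force: [0.2, -0.3, -0.4]
grip_width: 0.629
```

Emit:
{"fn": "servo_tool", "kwargs": {
  "series": [
    {"travel": [0, 0, -0.02], "angular": [0, 0, 0]},
    {"travel": [0, 0, -0.03], "angular": [0, 0, 0]},
    {"travel": [0, 0, -0.04], "angular": [0, 0, 0]},
    {"travel": [0, 0, -0.04], "angular": [0, 0, 0]},
    {"travel": [0, 0, 0], "angular": [0, 0, 0]}
  ]
}}

```text
time: 54.05
position: [0.3997, 0.1545, 0.2445]
tool_rot: [1.488, 2.762, 0.014]
ft_force: [0.6, 0.1, -0.4]
grip_width: 0.692
```

Emit:
{"fn": "servo_tool", "kwargs": {
  "series": [
    {"travel": [0.03, 0.03, -0.01], "angular": [0, 0, 0]},
    {"travel": [0.03, 0.035, -0.01], "angular": [0, 0, 0]},
    {"travel": [0.03, 0.035, -0.01], "angular": [0, 0, 0]},
    {"travel": [0.03, 0.035, -0.01], "angular": [0, 0, 0]},
    {"travel": [0.03, 0.035, 0], "angular": [0, 0, 0]}
  ]
}}

```text
time: 54.55
position: [0.457, 0.3742, 0.28]
tool_rot: [1.489, 2.766, 0.003]
ft_force: [0.4, 0.9, 0.9]
grip_width: 0.69
```

Emit:
{"fn": "servo_tool", "kwargs": {
  "series": [
    {"travel": [0.03, 0.03, 0], "angular": [0, 0, 0]},
    {"travel": [0, 0, 0], "angular": [0, 0, 0]},
    {"travel": [0, 0, 0], "angular": [0, 0, 0]}
  ]
}}

```text
time: 54.85
position: [0.4643, 0.4139, 0.2773]
tool_rot: [1.487, 2.767, -0.005]
ft_force: [0.0, -0.9, -0.2]
grip_width: 0.686
```

```bash
python3 g.py .397 .1522 .108 .58;  python3 - <<'E'
from k import *
for i in range(1):
    s=snap("scene","s30");t=snap("top","t30")
crop(s,245,135,70,70,"s30c",10);crop(t,180,212,60,60,"t30c",10)
E
```

```text
rot [-0.0029  0.0019  0.0042]
travel in final frame [-0.182  -0.1997  0.1693]
travel now [-0.1808 -0.2     0.1702] pos [0.4643 0.4139 0.2773] yaw 0.5842 t 54.85 F [ 0.  -0.9 -0.2] j7 -0.10687189842543793
```

View pics/s30c.png

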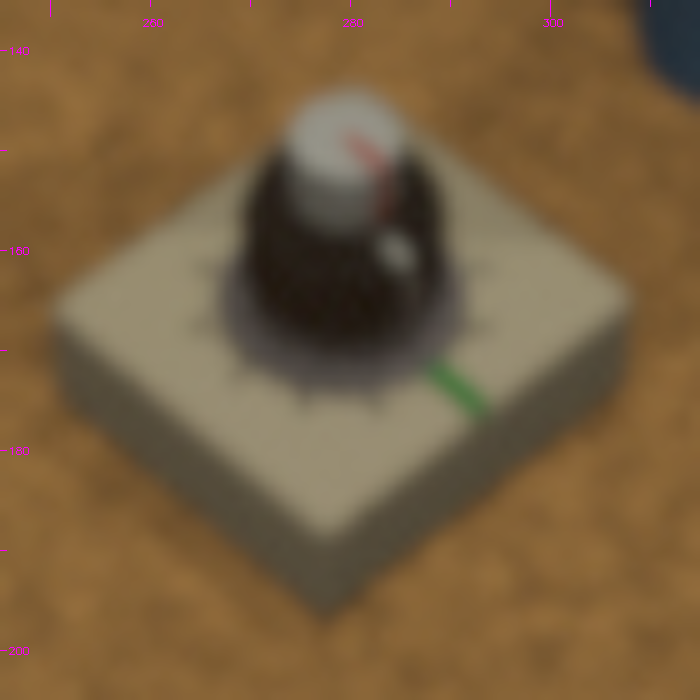

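View pics/t30c.png

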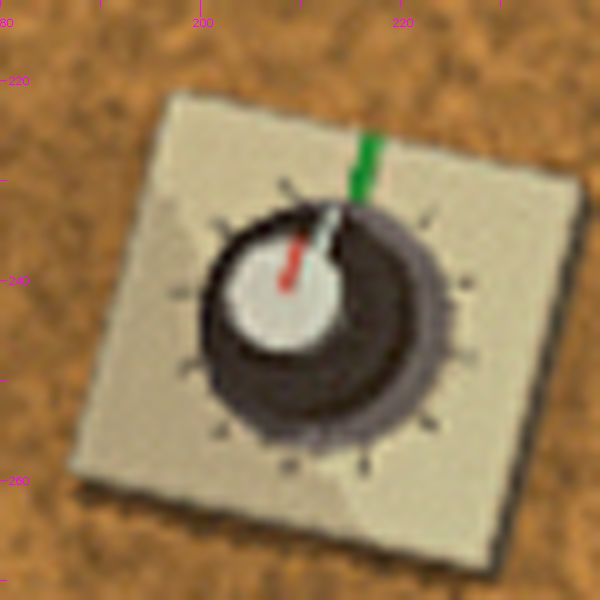

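View pics/s30.png

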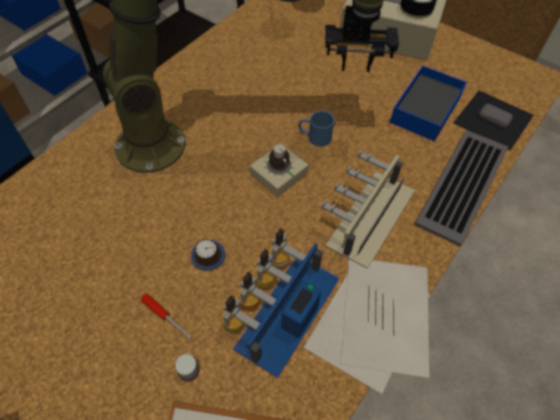

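View pics/t30.png

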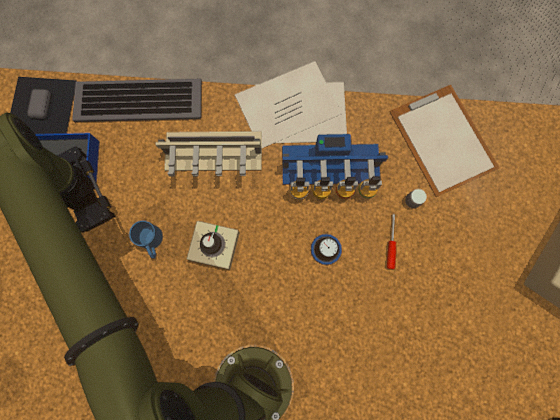

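Run:
```python
from k import *
s=cv2.imread("pics/s30.png");t=cv2.imread("pics/t30.png")
ang=lambda d:np.arctan2(*(d*np.sign(d[0]))[::-1])
G=lambda r,g,b:g-np.maximum(r,b)
Rd=lambda r,g,b:r-np.maximum(g,b)-25
mn=lambda r,g,b:np.minimum(np.minimum(r,g),b)-70
res={}
for n,im,rg,rr,rw in(("top",t,(212,222,10,14),(205,233,8,10),(211,232,5,5)),("scene",s,(284,166,13,14),(278,147,6,5),(282,156,6,6))):
    g=line(im,n,rg,G,.05);r=line(im,n,rr,Rd,.122);w=line(im,n,rw,mn,.092)
    print(n,'green',np.round(g[0],4),round(ang(g[1]),3),g[2],'red',np.round(r[0],4),round(ang(r[1]),3),r[2],'white',np.round(w[0],4),round(ang(w[1]),3),w[2])
    for ax in((.3975,.1523),(.397,.1515)):
        print('  from axis',ax,[round(float(np.arctan2(q[0][1]-ax[1],q[0][0]-ax[0])),3) for q in(g,w,r)])
```

```text
top green [0.4456 0.1464] -0.161 13 red [0.4058 0.1517] -0.165 6 white [0.4209 0.148 ] -0.304 7
  from axis (0.3975, 0.1523) [-0.122, -0.181, -0.078]
  from axis (0.397, 0.1515) [-0.104, -0.144, 0.017]
scene green [0.4425 0.1477] -0.23 14 red [0.405  0.1525] -0.31 5 white [0.4183 0.1496] -0.443 3
  from axis (0.3975, 0.1523) [-0.102, -0.13, 0.023]
  from axis (0.397, 0.1515) [-0.083, -0.09, 0.122]
```

```bash
cat > rf.py <<'E'
from h import *
from scipy.optimize import minimize
SS=6
def render(n,roi,p,du):
    # p: axx,axy,yaw,ca,fa
    x0,y0,w,h=roi;lab=np.zeros((h*SS,w*SS),np.uint8)
    ax=p[:2]
    def fill(P,k):
        q=(proj(n,P)+.5+du-[x0,y0])*SS-.5
        cv2.fillPoly(lab,[np.round(q*16).astype(np.int32).reshape(-1,1,2)],k,cv2.LINE_8,4)
    def hull(P,k):
        q=((proj(n,P)+.5+du-[x0,y0])*SS-.5).astype(np.float32);fill_h=cv2.convexHull(q)
        cv2.fillPoly(lab,[np.round(fill_h*16).astype(np.int32)],k,cv2.LINE_8,4)
    th=np.linspace(0,2*np.pi,48,endpoint=False);c=lambda r,z:np.c_[ax[0]+r*np.cos(th),ax[1]+r*np.sin(th),0*th+z]
    def rect(a,r0,r1,w,z):
        d=np.array([np.cos(a),np.sin(a)]);e=np.array([-d[1],d[0]]);return [(*(np.array(ax)+r*d+t*e),z) for r,t in((r0,-w/2),(r1,-w/2),(r1,w/2),(r0,w/2))]
    con=lambda z:T((ax[0],ax[1],p[2]),[(.06,.065,z),(.06,-.065,z),(-.06,-.065,z),(-.06,.065,z)])
    hull(np.r_[con(0),con(.05)],1);fill(con(.05),2)
    fill(rect(p[2],.0385,.0585,.0045,.0502),3)
    hull(np.r_[c(.035,.0505),c(.035,.06)],4)
    hull(np.r_[c(.03,.066),c(.03,.092)],5)
    fill(rect(p[3],.016,.0285,.003,.0922),6)
    hull(np.r_[c(.016,.098),c(.016,.122)],7);fill(c(.016,.122),8)
    fill(rect(p[4],.0,.0155,.003,.1222),9)
    return lab
def resid(n,im,roi,p,du,sig):
    x0,y0,w,h=roi;lab=render(n,roi,p,du);M=[]
    for k in range(10):
        m=(lab==k).astype(np.float32);m=cv2.GaussianBlur(m,(0,0),sig*SS);M.append(cv2.resize(m,(w,h),interpolation=cv2.INTER_AREA).ravel())
    A=np.array(M).T;B=im[y0:y0+h,x0:x0+w].reshape(-1,3).astype(float)
    X,*_=np.linalg.lstsq(A.T@A+1e-3*np.eye(10),A.T@B,rcond=None)
    return ((A@X-B)**2).sum()
def run(files,rois,sigs,verbose=True):
    ims={n:cv2.imread(f) for n,f in files.items()}
    def f(v):
        p=[.3975+v[0]*1e-3,.152+v[1]*1e-3,-.145+v[2]*.05,-.15+v[3]*.05,F0+v[4]*.05];t=0;i=5
        for n in ims:
            t+=resid(n,ims[n],rois[n],p,v[i:i+2]*.5,sigs[n]);i+=2
        return t/1e3
    return f
import sys
F0=-.145
E
python3 - <<'E'
from rf import *
import rf
rois={"top":(184,216,54,56),"scene":(248,138,62,64)}
for names in(["top"],["scene"],["top","scene"]):
    files={"top":"pics/t30.png","scene":"pics/s30.png"};files={n:files[n] for n in names}
    best=None
    for sg in ((.5,1.2),(.7,1.5)):
        f=run(files,rois,{"top":sg[0],"scene":sg[1]})
        v0=np.zeros(5+2*len(names))
        k=len(v0);S=np.vstack([v0]+[v0+np.eye(k)[i]*1.0 for i in range(k)])
        r=minimize(f,v0,method="Nelder-Mead",options=dict(initial_simplex=S,maxfev=900,xatol=.02,fatol=.01))
        r=minimize(f,r.x,method="Powell",options=dict(maxfev=900))
        if best is None or r.fun<best.fun: best=r;bs=sg
    v=best.x;print(names,bs,round(best.fun,1),'axis',.3975+v[0]*1e-3,.152+v[1]*1e-3,'yaw',-.145+v[2]*.05,'coarse',-.15+v[3]*.05,'fine',-.145+v[4]*.05,'du',v[5:]*.5)
E
```

```text
['top'] (0.5, 1.2) 2491.0 axis 0.3975040183810247 0.15255737753949009 yaw -0.14468688241000405 coarse -0.20480195152583874 fine -0.16392677515913998 du [-0.03155893 -0.03655739]
['scene'] (0.5, 1.2) 387.7 axis 0.3975588138590854 0.15264054370050503 yaw -0.14648706583375984 coarse -0.16099304934538644 fine -0.07405854998249757 du [-0.41903204 -0.2584306 ]
['top', 'scene'] (0.5, 1.2) 2883.9 axis 0.39763876863469727 0.15255650053149966 yaw -0.13666212027182545 coarse -0.18962065469728379 fine -0.14171072566778437 du [-0.01614007 -0.02372087 -0.43197407 -0.30979603]
```

```bash
cat > rf2.py <<'E'
from rf import *
def fitone(n,file,ca0,fa0,sig):
    roi={"top":(184,216,54,56),"scene":(248,138,62,64)}[n];im=cv2.imread(file)
    def P(v): return [.3976,.1526,-.145+v[0]*.05,ca0+v[1]*.05,fa0+v[2]*.05]
    f=lambda v:resid(n,im,roi,P(v),v[3:5]*.5,sig)/1e3
    v0=np.zeros(5);S=np.vstack([v0]+[v0+np.eye(5)[i]*1.5 for i in range(5)])
    r=minimize(f,v0,method="Nelder-Mead",options=dict(initial_simplex=S,maxfev=500,xatol=.02,fatol=.01))
    p=P(r.x);print(file,n,'res',round(r.fun),'yaw %.3f coarse %.3f fine %.3f'%tuple(p[2:]),'rel c %.3f f %.3f'%(p[3]-p[2],p[4]-p[2]),np.round(r.x[3:]*.5,2),flush=True)
E
python3 - <<'E'
from rf2 import *
for n,f,c,fa in(("top","top0",.85,-1.03),("scene","scene0",.85,-1.03),("top","t26",-.15,-1.03),("top","t30",-.15,-.15),("scene","s30",-.15,-.15),("scene","s27",-.15,-1.03)):
    fitone(n,f"pics/{f}.png",c,fa,.5 if n=="top" else 1.2)
E
```

```text
pics/top0.png top res 1955 yaw -0.139 coarse 0.840 fine -0.971 rel c 0.979 f -0.832 [-0.03  0.07]
pics/scene0.png scene res 286 yaw -0.141 coarse 0.902 fine -1.035 rel c 1.043 f -0.893 [-0.41 -0.15]
pics/t26.png top res 4677 yaw -0.137 coarse -0.161 fine -0.995 rel c -0.025 f -0.859 [ 0.12 -0.04]
pics/t30.png top res 2495 yaw -0.145 coarse -0.179 fine -0.111 rel c -0.033 f 0.034 [-0.02 -0.  ]
pics/s30.png scene res 389 yaw -0.149 coarse -0.176 fine -0.055 rel c -0.027 f 0.093 [-0.43 -0.16]
pics/s27.png scene res 2641 yaw -0.131 coarse -0.182 fine -0.957 rel c -0.051 f -0.826 [-0.22 -0.3 ]
```

```bash
python3 - <<'E'
s=open('rf.py').read()
s=s.replace("    fill(rect(p[4],.0,.0155,.003,.1222),9)\n","""    fill(rect(p[4],.0,.0162,WF,.1222),9)
    if n=='scene':
        q=rect(p[4],.0162,.0162,WF,.122);fill([q[0],q[3],(*q[3][:2],.100),(*q[0][:2],.100)],9)
""").replace("SS=6","SS=6\nWF=.003")
open('rf.py','w').write(s)
E
python3 - <<'E'
from rf2 import *
import rf
for w in(.003,.004):
  rf.WF=w;print(w)
  for n,f,c,fa in(("scene","scene0",.85,-1.03),("top","t30",-.15,-.1),("scene","s30",-.15,-.1),("scene","s27",-.15,-1.03)):
    fitone(n,f"pics/{f}.png",c,fa,.5 if n=="top" else 1.2)
E
```

```text
0.003
pics/scene0.png scene res 286 yaw -0.142 coarse 0.884 fine -1.025 rel c 1.026 f -0.883 [-0.38 -0.29]
pics/t30.png top res 2514 yaw -0.140 coarse -0.183 fine -0.091 rel c -0.043 f 0.049 [ 0.06 -0.09]
pics/s30.png scene res 386 yaw -0.142 coarse -0.142 fine -0.059 rel c -0.000 f 0.083 [-0.41 -0.18]
pics/s27.png scene res 2638 yaw -0.127 coarse -0.150 fine -1.001 rel c -0.023 f -0.874 [-0.31 -0.35]
0.004
pics/scene0.png scene res 287 yaw -0.147 coarse 0.878 fine -1.002 rel c 1.025 f -0.855 [-0.4  -0.29]
pics/t30.png top res 2518 yaw -0.140 coarse -0.183 fine -0.089 rel c -0.043 f 0.051 [ 0.06 -0.09]
pics/s30.png scene res 389 yaw -0.147 coarse -0.146 fine -0.060 rel c 0.000 f 0.086 [-0.42 -0.17]
pics/s27.png scene res 2638 yaw -0.127 coarse -0.154 fine -1.000 rel c -0.027 f -0.873 [-0.31 -0.35]
```

```bash
python3 g.py .397 .153 .18 .58
```

```text
rot [-0.0008  0.0009  0.001 ]
travel in final frame [-0.1792 -0.199   0.0989]
travel now [-0.1789 -0.1991  0.0992] pos [0.4653 0.4119 0.2789] yaw 0.581 t 54.95 F [-0.5 -0.9  0.5] j7 -0.10687807350590263
```

Emit:
{"fn": "servo_tool", "kwargs": {
  "series": [
    {"travel": [-0.025, -0.03, 0], "angular": [0, 0, 0]},
    {"travel": [-0.033, -0.036, 0], "angular": [0, 0, 0]},
    {"travel": [-0.033, -0.036, 0], "angular": [0, 0, 0]},
    {"travel": [-0.033, -0.036, 0], "angular": [0, 0, 0]},
    {"travel": [-0.033, -0.036, 0.02], "angular": [0, 0, 0]}
  ]
}}

```text
time: 55.45
position: [0.4072, 0.1862, 0.2622]
tool_rot: [1.493, 2.763, 0.009]
ft_force: [0.6, -1.6, 0.3]
grip_width: 0.691
```

Emit:
{"fn": "servo_tool", "kwargs": {
  "series": [
    {"travel": [-0.022, -0.025, 0.03], "angular": [0, 0, 0]},
    {"travel": [0, 0, 0.04], "angular": [0, 0, 0]},
    {"travel": [0, 0, 0], "angular": [0, 0, 0]},
    {"travel": [0, 0, 0], "angular": [0, 0, 0]},
    {"travel": [0, 0, 0], "angular": [0, 0, 0]}
  ]
}}

```text
time: 55.95
position: [0.3991, 0.1579, 0.1923]
tool_rot: [1.488, 2.765, 0.005]
ft_force: [-0.2, 0.7, -0.1]
grip_width: 0.69
```

```bash
python3 g.py .397 .153 .1095 .58
```

```text
rot [ 0.0034 -0.      0.0032]
travel in final frame [-0.003  -0.0044  0.0828]
travel now [-0.0029 -0.0047  0.0828] pos [0.3991 0.1579 0.1923] yaw 0.5832 t 55.95 F [-0.2  0.7 -0.1] j7 0.05921311781974558
```

Emit:
{"fn": "servo_tool", "kwargs": {
  "series": [
    {"travel": [-0.003, -0.004, 0.01], "angular": [0, 0, 0]},
    {"travel": [0, 0, 0.025], "angular": [0, 0, 0]},
    {"travel": [0, 0, 0.025], "angular": [0, 0, 0]},
    {"travel": [0, 0, 0], "angular": [0, 0, 0]},
    {"travel": [0, 0, 0], "angular": [0, 0, 0]}
  ]
}}

```text
time: 56.45
position: [0.3965, 0.1524, 0.1307]
tool_rot: [1.489, 2.766, -0.001]
ft_force: [0.2, 0.6, 0.6]
grip_width: 0.692
```

```bash
python3 g.py .397 .153 .1095 .58
```

```text
rot [-0.0002  0.0005  0.0031]
travel in final frame [0.0002 0.0008 0.0212]
travel now [0.0002 0.0008 0.0212] pos [0.3965 0.1524 0.1307] yaw 0.5831 t 56.45 F [0.2 0.6 0.6] j7 0.09373838903365116
```

Emit:
{"fn": "servo_tool", "kwargs": {
  "series": [
    {"travel": [0, 0.001, 0.011], "angular": [0, 0, 0]},
    {"travel": [0, 0, 0.01], "angular": [0, 0, 0]},
    {"travel": [0, 0, 0], "angular": [0, 0, 0]},
    {"travel": [0, 0, 0], "angular": [0, 0, 0]},
    {"travel": [0, 0, 0], "angular": [0, 0, 0]}
  ]
}}

```text
time: 56.95
position: [0.3973, 0.153, 0.1095]
tool_rot: [1.489, 2.766, 0.001]
ft_force: [0.3, -0.1, -0.6]
grip_width: 0.685
```

Emit:
{"fn": "servo_tool", "kwargs": {
  "series": [
    {"travel": [0, 0, 0], "angular": [0, 0, 0]},
    {"travel": [0, 0, 0], "angular": [0, 0, 0]},
    {"travel": [0, 0, 0], "angular": [0, 0, 0]},
    {"travel": [0, 0, 0], "angular": [0, 0, 0]},
    {"travel": [0, 0, 0], "angular": [0, 0, 0]}
  ],
  "claw": 0.02,
  "squeeze": 15
}}

```text
time: 57.45
position: [0.3975, 0.1532, 0.1093]
tool_rot: [1.489, 2.765, 0.002]
ft_force: [1.6, 1.6, -1.3]
grip_width: 0.364
```

```bash
python3 g.py .397 .153 .1095 .58
```

```text
rot [0.0013 0.     0.0029]
travel in final frame [ 0.0001 -0.0005 -0.0002]
travel now [ 0.0001 -0.0005 -0.0002] pos [0.3975 0.1532 0.1093] yaw 0.5829 t 57.45 F [ 1.6  1.6 -1.3] j7 0.1104953371976808
```

Turn −0.045 rad about vertical (tool +z), then release and retreat.

Emit:
{"fn": "servo_tool", "kwargs": {
  "series": [
    {"travel": [0, 0, 0], "angular": [0, 0, 0.02]},
    {"travel": [0, 0, 0], "angular": [0, 0, 0.025]},
    {"travel": [0, 0, 0], "angular": [0, 0, 0]},
    {"travel": [0, 0, 0], "angular": [0, 0, 0]},
    {"travel": [0, 0, 0], "angular": [0, 0, 0]}
  ]
}}

```text
time: 57.95
position: [0.3974, 0.1531, 0.1094]
tool_rot: [1.551, 2.731, 0.001]
ft_force: [2.4, 1.2, -1.4]
grip_width: 0.361
```

```bash
python3 g.py .397 .153 .1095 .58
```

```text
rot [ 0.0011 -0.     -0.0421]
travel in final frame [ 0.0001 -0.0004 -0.0001]
travel now [ 0.0001 -0.0004 -0.0001] pos [0.3974 0.1531 0.1094] yaw 0.5379 t 57.95 F [ 2.4  1.2 -1.4] j7 0.06580184222480057
```

Emit:
{"fn": "servo_tool", "kwargs": {
  "series": [
    {"travel": [0, 0, 0], "angular": [0, 0, 0]},
    {"travel": [0, 0, 0], "angular": [0, 0, 0]},
    {"travel": [0, 0, 0], "angular": [0, 0, 0]},
    {"travel": [0, 0, 0], "angular": [0, 0, 0]}
  ],
  "claw": 0.06
}}

```text
time: 58.35
position: [0.3967, 0.1527, 0.1091]
tool_rot: [-1.551, -2.731, 0.001]
ft_force: [0.9, 0.1, -0.9]
grip_width: 0.634
```

Emit:
{"fn": "servo_tool", "kwargs": {
  "series": [
    {"travel": [0, 0, -0.02], "angular": [0, 0, 0]},
    {"travel": [0, 0, -0.03], "angular": [0, 0, 0]},
    {"travel": [0, 0, -0.04], "angular": [0, 0, 0]},
    {"travel": [0, 0, -0.04], "angular": [0, 0, 0]},
    {"travel": [0, 0, 0], "angular": [0, 0, 0]}
  ]
}}

```text
time: 58.85
position: [0.3997, 0.1542, 0.2444]
tool_rot: [1.55, 2.728, 0.014]
ft_force: [1.0, 1.0, 0.3]
grip_width: 0.686
```

Emit:
{"fn": "servo_tool", "kwargs": {
  "series": [
    {"travel": [0.03, 0.03, -0.01], "angular": [0, 0, 0]},
    {"travel": [0.03, 0.035, -0.01], "angular": [0, 0, 0]},
    {"travel": [0.03, 0.035, -0.01], "angular": [0, 0, 0]},
    {"travel": [0.03, 0.035, -0.01], "angular": [0, 0, 0]},
    {"travel": [0.03, 0.035, 0], "angular": [0, 0, 0]}
  ]
}}

```text
time: 59.35
position: [0.4669, 0.3709, 0.2799]
tool_rot: [1.551, 2.732, 0.002]
ft_force: [0.8, 0.4, 1.4]
grip_width: 0.686
```

Emit:
{"fn": "servo_tool", "kwargs": {
  "series": [
    {"travel": [0.03, 0.03, 0], "angular": [0, 0, 0]},
    {"travel": [0, 0, 0], "angular": [0, 0, 0]},
    {"travel": [0, 0, 0], "angular": [0, 0, 0]},
    {"travel": [0, 0, 0], "angular": [0, 0, 0]}
  ]
}}

```text
time: 59.75
position: [0.4769, 0.4083, 0.2789]
tool_rot: [1.553, 2.73, -0.002]
ft_force: [-0.3, -0.0, -0.4]
grip_width: 0.689
```

Run:
```python
from rf2 import *
import rf
s=snap("scene","s40");t=snap("top","t40")
crop(t,180,212,60,60,"t40c",10);crop(s,170,200,140,140,"s40c",5);crop(t,270,130,120,140,"t40d",4)
for n,f in(("top","t40"),("scene","s40")): fitone(n,f"pics/{f}.png",-.15,-.12,.5 if n=="top" else 1.2)
W=lambda h,S,v:(S<60)&(v>120)
g=seg(t,(312,235,32,28),W);print(g,unproj("top",g[0],.044))
```

```text
pics/t40.png top res 2569 yaw -0.141 coarse -0.142 fine -0.111 rel c -0.001 f 0.030 [-0.06  0.04]
pics/s40.png scene res 392 yaw -0.146 coarse -0.152 fine -0.067 rel c -0.006 f 0.079 [-0.42 -0.18]
((328.21038246154785, 247.13201332092285), (17.147153854370117, 17.714677810668945), np.int32(240)) [ 0.41560724 -0.19283347  0.044     ]
```

View pics/t40c.png

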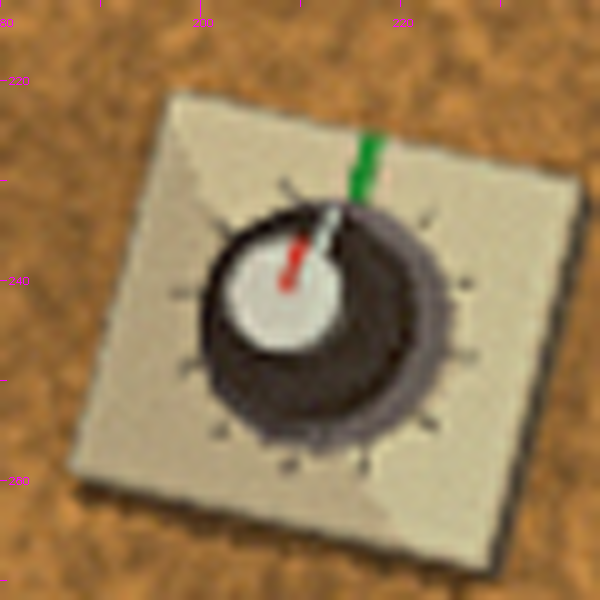

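View pics/s40c.png

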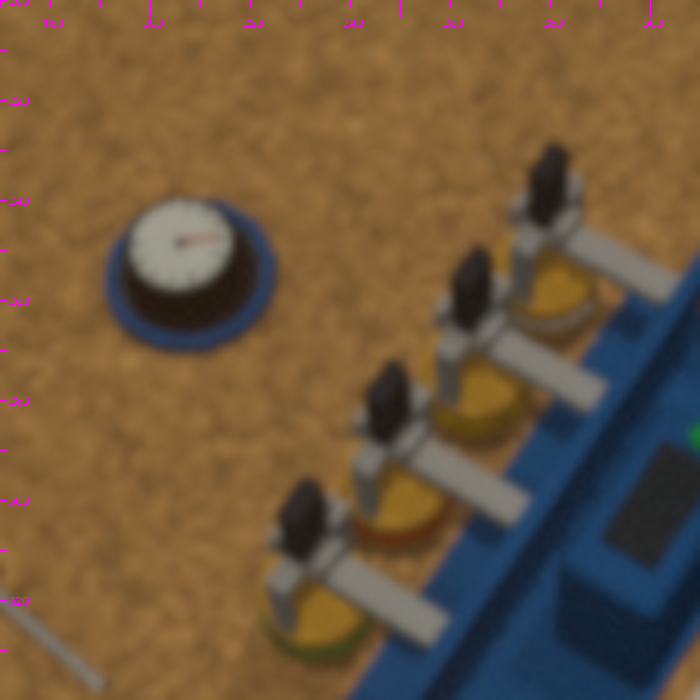

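View pics/t40d.png

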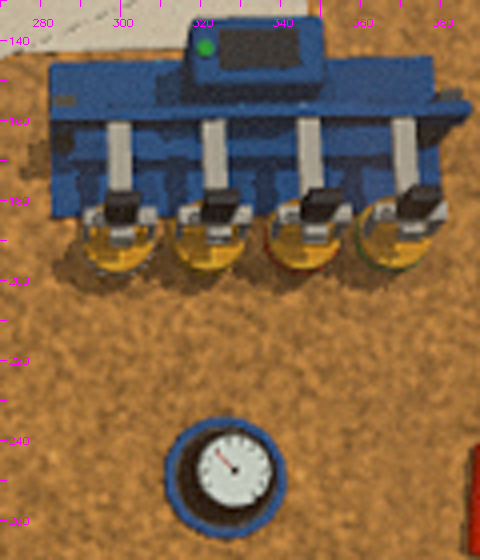

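Run:
```python
from bench import ctrl
print(ctrl.close_job())
```

```text
the job is handed in; nothing more can be done
None
```

I finished the whole job and handed it in at about 60 s of the 210 s allowed. My last pictures show everything in place, except that I could not measure the fine knob's angle cleanly.

- **Weights:** All four were present. Each was lifted, drawn out, carried level and hung on its own beam hook without being set down. From left to right they are white, yellow, red and green, and they all look level.
- **Gauge:** It was knocked aside partway through, so I found it again before picking it up. It now sits face up in the nest. I felt it touch the nest floor at the expected height. My final top-view fit puts it about 4 mm off the nest centre, inside the rim's 8–10 mm of play.
- **Coarse knob:** I turned it by about −1.0 rad. Four picture fits after the turn put the white line 0.025 to 0.05 rad from the mark, and the last two put it within 0.01 rad.
- **Fine knob:** I turned it by about +0.88 rad after the coarse knob, then trimmed it by −0.045 rad. The final fits disagree:
  - The top view reads about +0.03 rad from the mark and the scene view about +0.08 rad.
  - The starting angle plus the turns I made gives about −0.03 rad.
  - The fits barely changed after the trim, so I trust them only to about 0.05 rad.
- **Everything else:** The mug, screwdriver and jar were not touched, and the arm ended clear of everything.

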